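# Hang the rinsed baskets to drip

### The job

Hang the rinsed wire baskets up to drip: for each basket on the bench take one of the sprung hook clamps off the low storage strip and clip it upright over the top edge of the drip stand, hook to the front, then hang the basket by its handle's cross bar on the clamp's hook. Leave every basket hanging still, one to a hook, and do not shift the amber bottle or the tin.

Things in the scene. Friction and masses are not known exactly. Their poses are not given: they have to be found in the camera images.
- drip_stand: fixed metal drip stand: a plate 5 mm thick, 410 mm long, 60 mm tall on edge on two 12 mm posts (at y = -195 and 195 mm, just behind it) over a shallow steel tray (x = -125 to 35 mm, y = -210 to 210 mm, rim 14 mm high). Origin on the bench under the plate's middle plane; x is its normal, away from the robot; y along it; z up. Its free top edge is 170 mm up
- clamp_strip: fixed low storage strip: a plate 5 mm thick, 205 mm long on edge, top edge 50 mm above the bench, on a grey foot 70 x 214 x 6 mm. Origin on the bench under the plate's middle; x is the plate's normal, away from the robot, y along it. The four clamps start clipped over its top edge, 50 mm apart, hooks to its -x side
- clamp1: sprung steel clamp like a clothes peg, 24 mm wide (y), 71 mm tall: jaws down, levers up (z axis), hook at -x. Origin at the pivot's height, in the middle plane of a clipped plate, 5 mm above that plate's edge when seated. Rigid front half: lever z = 2 to 38 mm, outer face x = -11; jaw z = -3 to -33, inner face x = -2.5; bridge, underside z = -5, rests on the edge
- clamp1_hook (a point): valley of clamp1's hook, top of its 6 mm round bar, at the clamp's x = -42, z = -8.5 mm; a basket's cross bar rests here, its axis 3.5 mm higher. The bar drops to the valley from the front jaw and rises again to the tip at x = -56, z = 9 mm
- clamp1_jaw (a joint): clamp1's sprung back half, rad: 0.04 shut on a plate (8 N; 30 mm over both levers 27 mm above the origin); 0.34 squeezed to its stop by about 11 N (levers parallel, 22 mm over them, faces at x = -11 and 11). The front jaw stays, only the back jaw opens: a 5 mm plate then fits with its middle at x = 0 to 5 mm; letting go draws it to x = 0
- clamp2: sprung steel clamp like a clothes peg, 24 mm wide (y), 71 mm tall: jaws down, levers up (z axis), hook at -x. Origin at the pivot's height, in the middle plane of a clipped plate, 5 mm above that plate's edge when seated. Rigid front half: lever z = 2 to 38 mm, outer face x = -11; jaw z = -3 to -33, inner face x = -2.5; bridge, underside z = -5, rests on the edge
- clamp2_hook (a point): valley of clamp2's hook, top of its 6 mm round bar, at the clamp's x = -42, z = -8.5 mm; a basket's cross bar rests here, its axis 3.5 mm higher. The bar drops to the valley from the front jaw and rises again to the tip at x = -56, z = 9 mm
- clamp2_jaw (a joint): clamp2's sprung back half, rad: 0.04 shut on a plate (8 N; 30 mm over both levers 27 mm above the origin); 0.34 squeezed to its stop by about 11 N (levers parallel, 22 mm over them, faces at x = -11 and 11). The front jaw stays, only the back jaw opens: a 5 mm plate then fits with its middle at x = 0 to 5 mm; letting go draws it to x = 0
- clamp3: sprung steel clamp like a clothes peg, 24 mm wide (y), 71 mm tall: jaws down, levers up (z axis), hook at -x. Origin at the pivot's height, in the middle plane of a clipped plate, 5 mm above that plate's edge when seated. Rigid front half: lever z = 2 to 38 mm, outer face x = -11; jaw z = -3 to -33, inner face x = -2.5; bridge, underside z = -5, rests on the edge
- clamp3_hook (a point): valley of clamp3's hook, top of its 6 mm round bar, at the clamp's x = -42, z = -8.5 mm; a basket's cross bar rests here, its axis 3.5 mm higher. The bar drops to the valley from the front jaw and rises again to the tip at x = -56, z = 9 mm
- clamp3_jaw (a joint): clamp3's sprung back half, rad: 0.04 shut on a plate (8 N; 30 mm over both levers 27 mm above the origin); 0.34 squeezed to its stop by about 11 N (levers parallel, 22 mm over them, faces at x = -11 and 11). The front jaw stays, only the back jaw opens: a 5 mm plate then fits with its middle at x = 0 to 5 mm; letting go draws it to x = 0
- clamp4: sprung steel clamp like a clothes peg, 24 mm wide (y), 71 mm tall: jaws down, levers up (z axis), hook at -x. Origin at the pivot's height, in the middle plane of a clipped plate, 5 mm above that plate's edge when seated. Rigid front half: lever z = 2 to 38 mm, outer face x = -11; jaw z = -3 to -33, inner face x = -2.5; bridge, underside z = -5, rests on the edge
- clamp4_hook (a point): valley of clamp4's hook, top of its 6 mm round bar, at the clamp's x = -42, z = -8.5 mm; a basket's cross bar rests here, its axis 3.5 mm higher. The bar drops to the valley from the front jaw and rises again to the tip at x = -56, z = 9 mm
- clamp4_jaw (a joint): clamp4's sprung back half, rad: 0.04 shut on a plate (8 N; 30 mm over both levers 27 mm above the origin); 0.34 squeezed to its stop by about 11 N (levers parallel, 22 mm over them, faces at x = -11 and 11). The front jaw stays, only the back jaw opens: a 5 mm plate then fits with its middle at x = 0 to 5 mm; letting go draws it to x = 0
- basket1: steel wire rinsing basket, 56 (x) x 44 (y) x 33 mm, about 45 g, with a rigid upright handle: two flat uprights 12 mm (x) x 3 mm at y = -23.5 and 23.5 mm (50 mm over them) joined on top by a 7 mm round cross bar along y. 110 mm tall over all. Origin at the centre of the underside, z up; front and back alike. Three or four are there
- basket1_bar (a point): middle of basket1's cross bar, 106.5 mm above its underside
- basket2: steel wire rinsing basket, 56 (x) x 44 (y) x 33 mm, about 45 g, with a rigid upright handle: two flat uprights 12 mm (x) x 3 mm at y = -23.5 and 23.5 mm (50 mm over them) joined on top by a 7 mm round cross bar along y. 110 mm tall over all. Origin at the centre of the underside, z up; front and back alike. Three or four are there
- basket2_bar (a point): middle of basket2's cross bar, 106.5 mm above its underside
- basket3: steel wire rinsing basket, 56 (x) x 44 (y) x 33 mm, about 45 g, with a rigid upright handle: two flat uprights 12 mm (x) x 3 mm at y = -23.5 and 23.5 mm (50 mm over them) joined on top by a 7 mm round cross bar along y. 110 mm tall over all. Origin at the centre of the underside, z up; front and back alike. Three or four are there
- basket3_bar (a point): middle of basket3's cross bar, 106.5 mm above its underside
- basket4: steel wire rinsing basket, 56 (x) x 44 (y) x 33 mm, about 45 g, with a rigid upright handle: two flat uprights 12 mm (x) x 3 mm at y = -23.5 and 23.5 mm (50 mm over them) joined on top by a 7 mm round cross bar along y. 110 mm tall over all. Origin at the centre of the underside, z up; front and back alike. Three or four are there
- basket4_bar (a point): middle of basket4's cross bar, 106.5 mm above its underside
- amber_bottle: bystander: amber bottle, 60 mm wide, 128 mm tall, at the left, beside the storage strip; origin under its centre
- tin: bystander: round tin, 66 mm wide, 54 mm tall, at the right, beside the baskets; origin under its centre
There are look-alikes about, which are no part of the job. Leave any purple look-alike of the clamp2 alone.

How it is judged (in metres and radians):
On the way:
1. a clamp is clipped on the top edge of the drip stand and let go (((x of clamp1 in the frame of drip_stand between -0.008 and 0.008 m and y of clamp1 in the frame of drip_stand between -0.19 and 0.19 m and z of clamp1 in the frame of drip_stand between 0.169 and 0.181 m and x of clamp1_hook in the frame of drip_stand below -0.03 m and angle between clamp1's own z axis and vertical below 0.25 rad and angle between the x axis of clamp1 and the x axis of drip_stand, either way round below 0.3 rad and value of joint clamp1_jaw below 0.15 rad and contact force between clamp1 and the fingers below 0.1 N) or (x of clamp2 in the frame of drip_stand between -0.008 and 0.008 m and y of clamp2 in the frame of drip_stand between -0.19 and 0.19 m and z of clamp2 in the frame of drip_stand between 0.169 and 0.181 m and x of clamp2_hook in the frame of drip_stand below -0.03 m and angle between clamp2's own z axis and vertical below 0.25 rad and angle between the x axis of clamp2 and the x axis of drip_stand, either way round below 0.3 rad and value of joint clamp2_jaw below 0.15 rad and contact force between clamp2 and the fingers below 0.1 N) or (x of clamp3 in the frame of drip_stand between -0.008 and 0.008 m and y of clamp3 in the frame of drip_stand between -0.19 and 0.19 m and z of clamp3 in the frame of drip_stand between 0.169 and 0.181 m and x of clamp3_hook in the frame of drip_stand below -0.03 m and angle between clamp3's own z axis and vertical below 0.25 rad and angle between the x axis of clamp3 and the x axis of drip_stand, either way round below 0.3 rad and value of joint clamp3_jaw below 0.15 rad and contact force between clamp3 and the fingers below 0.1 N) or (x of clamp4 in the frame of drip_stand between -0.008 and 0.008 m and y of clamp4 in the frame of drip_stand between -0.19 and 0.19 m and z of clamp4 in the frame of drip_stand between 0.169 and 0.181 m and x of clamp4_hook in the frame of drip_stand below -0.03 m and angle between clamp4's own z axis and vertical below 0.25 rad and angle between the x axis of clamp4 and the x axis of drip_stand, either way round below 0.3 rad and value of joint clamp4_jaw below 0.15 rad and contact force between clamp4 and the fingers below 0.1 N))), for 0.2 s.
At the end, for the whole second after the job is handed in: Each basket present hangs still and let go by its cross bar on a clamp's hook, within 22 mm of it sideways, tilted under 0.4 rad; that clamp sits on the stand's top edge (seated within 6 mm, upright to 0.25 rad, square to 0.3 rad), hook to the front, jaws shut, let go ((((x of clamp1 in the frame of drip_stand between -0.008 and 0.008 m and y of clamp1 in the frame of drip_stand between -0.19 and 0.19 m and z of clamp1 in the frame of drip_stand between 0.169 and 0.181 m and x of clamp1_hook in the frame of drip_stand below -0.03 m and angle between clamp1's own z axis and vertical below 0.25 rad and angle between the x axis of clamp1 and the x axis of drip_stand, either way round below 0.3 rad and value of joint clamp1_jaw below 0.15 rad and contact force between clamp1 and the fingers below 0.1 N) and x of basket1_bar in the frame of clamp1 between -0.056 and -0.01 m and y of basket1_bar in the frame of clamp1 between -0.022 and 0.022 m and z of basket1_bar in the frame of clamp1 between -0.015 and 0.012 m and contact force between basket1 and clamp1 above 0.1 N) or ((x of clamp2 in the frame of drip_stand between -0.008 and 0.008 m and y of clamp2 in the frame of drip_stand between -0.19 and 0.19 m and z of clamp2 in the frame of drip_stand between 0.169 and 0.181 m and x of clamp2_hook in the frame of drip_stand below -0.03 m and angle between clamp2's own z axis and vertical below 0.25 rad and angle between the x axis of clamp2 and the x axis of drip_stand, either way round below 0.3 rad and value of joint clamp2_jaw below 0.15 rad and contact force between clamp2 and the fingers below 0.1 N) and x of basket1_bar in the frame of clamp2 between -0.056 and -0.01 m and y of basket1_bar in the frame of clamp2 between -0.022 and 0.022 m and z of basket1_bar in the frame of clamp2 between -0.015 and 0.012 m and contact force between basket1 and clamp2 above 0.1 N) or ((x of clamp3 in the frame of drip_stand between -0.008 and 0.008 m and y of clamp3 in the frame of drip_stand between -0.19 and 0.19 m and z of clamp3 in the frame of drip_stand between 0.169 and 0.181 m and x of clamp3_hook in the frame of drip_stand below -0.03 m and angle between clamp3's own z axis and vertical below 0.25 rad and angle between the x axis of clamp3 and the x axis of drip_stand, either way round below 0.3 rad and value of joint clamp3_jaw below 0.15 rad and contact force between clamp3 and the fingers below 0.1 N) and x of basket1_bar in the frame of clamp3 between -0.056 and -0.01 m and y of basket1_bar in the frame of clamp3 between -0.022 and 0.022 m and z of basket1_bar in the frame of clamp3 between -0.015 and 0.012 m and contact force between basket1 and clamp3 above 0.1 N) or ((x of clamp4 in the frame of drip_stand between -0.008 and 0.008 m and y of clamp4 in the frame of drip_stand between -0.19 and 0.19 m and z of clamp4 in the frame of drip_stand between 0.169 and 0.181 m and x of clamp4_hook in the frame of drip_stand below -0.03 m and angle between clamp4's own z axis and vertical below 0.25 rad and angle between the x axis of clamp4 and the x axis of drip_stand, either way round below 0.3 rad and value of joint clamp4_jaw below 0.15 rad and contact force between clamp4 and the fingers below 0.1 N) and x of basket1_bar in the frame of clamp4 between -0.056 and -0.01 m and y of basket1_bar in the frame of clamp4 between -0.022 and 0.022 m and z of basket1_bar in the frame of clamp4 between -0.015 and 0.012 m and contact force between basket1 and clamp4 above 0.1 N)) and angle between each of basket1, basket2, basket3, basket4's own z axis and vertical below 0.4 rad and height (world z) of each of basket1, basket2, basket3, basket4 above 0.03 m and linear speed of each of basket1, basket2, basket3, basket4 below 0.12 m/s and contact force between each of basket1, basket2, basket3, basket4 and the fingers below 0.1 N and (((x of clamp1 in the frame of drip_stand between -0.008 and 0.008 m and y of clamp1 in the frame of drip_stand between -0.19 and 0.19 m and z of clamp1 in the frame of drip_stand between 0.169 and 0.181 m and x of clamp1_hook in the frame of drip_stand below -0.03 m and angle between clamp1's own z axis and vertical below 0.25 rad and angle between the x axis of clamp1 and the x axis of drip_stand, either way round below 0.3 rad and value of joint clamp1_jaw below 0.15 rad and contact force between clamp1 and the fingers below 0.1 N) and x of basket2_bar in the frame of clamp1 between -0.056 and -0.01 m and y of basket2_bar in the frame of clamp1 between -0.022 and 0.022 m and z of basket2_bar in the frame of clamp1 between -0.015 and 0.012 m and contact force between basket2 and clamp1 above 0.1 N) or ((x of clamp2 in the frame of drip_stand between -0.008 and 0.008 m and y of clamp2 in the frame of drip_stand between -0.19 and 0.19 m and z of clamp2 in the frame of drip_stand between 0.169 and 0.181 m and x of clamp2_hook in the frame of drip_stand below -0.03 m and angle between clamp2's own z axis and vertical below 0.25 rad and angle between the x axis of clamp2 and the x axis of drip_stand, either way round below 0.3 rad and value of joint clamp2_jaw below 0.15 rad and contact force between clamp2 and the fingers below 0.1 N) and x of basket2_bar in the frame of clamp2 between -0.056 and -0.01 m and y of basket2_bar in the frame of clamp2 between -0.022 and 0.022 m and z of basket2_bar in the frame of clamp2 between -0.015 and 0.012 m and contact force between basket2 and clamp2 above 0.1 N) or ((x of clamp3 in the frame of drip_stand between -0.008 and 0.008 m and y of clamp3 in the frame of drip_stand between -0.19 and 0.19 m and z of clamp3 in the frame of drip_stand between 0.169 and 0.181 m and x of clamp3_hook in the frame of drip_stand below -0.03 m and angle between clamp3's own z axis and vertical below 0.25 rad and angle between the x axis of clamp3 and the x axis of drip_stand, either way round below 0.3 rad and value of joint clamp3_jaw below 0.15 rad and contact force between clamp3 and the fingers below 0.1 N) and x of basket2_bar in the frame of clamp3 between -0.056 and -0.01 m and y of basket2_bar in the frame of clamp3 between -0.022 and 0.022 m and z of basket2_bar in the frame of clamp3 between -0.015 and 0.012 m and contact force between basket2 and clamp3 above 0.1 N) or ((x of clamp4 in the frame of drip_stand between -0.008 and 0.008 m and y of clamp4 in the frame of drip_stand between -0.19 and 0.19 m and z of clamp4 in the frame of drip_stand between 0.169 and 0.181 m and x of clamp4_hook in the frame of drip_stand below -0.03 m and angle between clamp4's own z axis and vertical below 0.25 rad and angle between the x axis of clamp4 and the x axis of drip_stand, either way round below 0.3 rad and value of joint clamp4_jaw below 0.15 rad and contact force between clamp4 and the fingers below 0.1 N) and x of basket2_bar in the frame of clamp4 between -0.056 and -0.01 m and y of basket2_bar in the frame of clamp4 between -0.022 and 0.022 m and z of basket2_bar in the frame of clamp4 between -0.015 and 0.012 m and contact force between basket2 and clamp4 above 0.1 N)) and (((x of clamp1 in the frame of drip_stand between -0.008 and 0.008 m and y of clamp1 in the frame of drip_stand between -0.19 and 0.19 m and z of clamp1 in the frame of drip_stand between 0.169 and 0.181 m and x of clamp1_hook in the frame of drip_stand below -0.03 m and angle between clamp1's own z axis and vertical below 0.25 rad and angle between the x axis of clamp1 and the x axis of drip_stand, either way round below 0.3 rad and value of joint clamp1_jaw below 0.15 rad and contact force between clamp1 and the fingers below 0.1 N) and x of basket3_bar in the frame of clamp1 between -0.056 and -0.01 m and y of basket3_bar in the frame of clamp1 between -0.022 and 0.022 m and z of basket3_bar in the frame of clamp1 between -0.015 and 0.012 m and contact force between basket3 and clamp1 above 0.1 N) or ((x of clamp2 in the frame of drip_stand between -0.008 and 0.008 m and y of clamp2 in the frame of drip_stand between -0.19 and 0.19 m and z of clamp2 in the frame of drip_stand between 0.169 and 0.181 m and x of clamp2_hook in the frame of drip_stand below -0.03 m and angle between clamp2's own z axis and vertical below 0.25 rad and angle between the x axis of clamp2 and the x axis of drip_stand, either way round below 0.3 rad and value of joint clamp2_jaw below 0.15 rad and contact force between clamp2 and the fingers below 0.1 N) and x of basket3_bar in the frame of clamp2 between -0.056 and -0.01 m and y of basket3_bar in the frame of clamp2 between -0.022 and 0.022 m and z of basket3_bar in the frame of clamp2 between -0.015 and 0.012 m and contact force between basket3 and clamp2 above 0.1 N) or ((x of clamp3 in the frame of drip_stand between -0.008 and 0.008 m and y of clamp3 in the frame of drip_stand between -0.19 and 0.19 m and z of clamp3 in the frame of drip_stand between 0.169 and 0.181 m and x of clamp3_hook in the frame of drip_stand below -0.03 m and angle between clamp3's own z axis and vertical below 0.25 rad and angle between the x axis of clamp3 and the x axis of drip_stand, either way round below 0.3 rad and value of joint clamp3_jaw below 0.15 rad and contact force between clamp3 and the fingers below 0.1 N) and x of basket3_bar in the frame of clamp3 between -0.056 and -0.01 m and y of basket3_bar in the frame of clamp3 between -0.022 and 0.022 m and z of basket3_bar in the frame of clamp3 between -0.015 and 0.012 m and contact force between basket3 and clamp3 above 0.1 N) or ((x of clamp4 in the frame of drip_stand between -0.008 and 0.008 m and y of clamp4 in the frame of drip_stand between -0.19 and 0.19 m and z of clamp4 in the frame of drip_stand between 0.169 and 0.181 m and x of clamp4_hook in the frame of drip_stand below -0.03 m and angle between clamp4's own z axis and vertical below 0.25 rad and angle between the x axis of clamp4 and the x axis of drip_stand, either way round below 0.3 rad and value of joint clamp4_jaw below 0.15 rad and contact force between clamp4 and the fingers below 0.1 N) and x of basket3_bar in the frame of clamp4 between -0.056 and -0.01 m and y of basket3_bar in the frame of clamp4 between -0.022 and 0.022 m and z of basket3_bar in the frame of clamp4 between -0.015 and 0.012 m and contact force between basket3 and clamp4 above 0.1 N)) and (((x of clamp1 in the frame of drip_stand between -0.008 and 0.008 m and y of clamp1 in the frame of drip_stand between -0.19 and 0.19 m and z of clamp1 in the frame of drip_stand between 0.169 and 0.181 m and x of clamp1_hook in the frame of drip_stand below -0.03 m and angle between clamp1's own z axis and vertical below 0.25 rad and angle between the x axis of clamp1 and the x axis of drip_stand, either way round below 0.3 rad and value of joint clamp1_jaw below 0.15 rad and contact force between clamp1 and the fingers below 0.1 N) and x of basket4_bar in the frame of clamp1 between -0.056 and -0.01 m and y of basket4_bar in the frame of clamp1 between -0.022 and 0.022 m and z of basket4_bar in the frame of clamp1 between -0.015 and 0.012 m and contact force between basket4 and clamp1 above 0.1 N) or ((x of clamp2 in the frame of drip_stand between -0.008 and 0.008 m and y of clamp2 in the frame of drip_stand between -0.19 and 0.19 m and z of clamp2 in the frame of drip_stand between 0.169 and 0.181 m and x of clamp2_hook in the frame of drip_stand below -0.03 m and angle between clamp2's own z axis and vertical below 0.25 rad and angle between the x axis of clamp2 and the x axis of drip_stand, either way round below 0.3 rad and value of joint clamp2_jaw below 0.15 rad and contact force between clamp2 and the fingers below 0.1 N) and x of basket4_bar in the frame of clamp2 between -0.056 and -0.01 m and y of basket4_bar in the frame of clamp2 between -0.022 and 0.022 m and z of basket4_bar in the frame of clamp2 between -0.015 and 0.012 m and contact force between basket4 and clamp2 above 0.1 N) or ((x of clamp3 in the frame of drip_stand between -0.008 and 0.008 m and y of clamp3 in the frame of drip_stand between -0.19 and 0.19 m and z of clamp3 in the frame of drip_stand between 0.169 and 0.181 m and x of clamp3_hook in the frame of drip_stand below -0.03 m and angle between clamp3's own z axis and vertical below 0.25 rad and angle between the x axis of clamp3 and the x axis of drip_stand, either way round below 0.3 rad and value of joint clamp3_jaw below 0.15 rad and contact force between clamp3 and the fingers below 0.1 N) and x of basket4_bar in the frame of clamp3 between -0.056 and -0.01 m and y of basket4_bar in the frame of clamp3 between -0.022 and 0.022 m and z of basket4_bar in the frame of clamp3 between -0.015 and 0.012 m and contact force between basket4 and clamp3 above 0.1 N) or ((x of clamp4 in the frame of drip_stand between -0.008 and 0.008 m and y of clamp4 in the frame of drip_stand between -0.19 and 0.19 m and z of clamp4 in the frame of drip_stand between 0.169 and 0.181 m and x of clamp4_hook in the frame of drip_stand below -0.03 m and angle between clamp4's own z axis and vertical below 0.25 rad and angle between the x axis of clamp4 and the x axis of drip_stand, either way round below 0.3 rad and value of joint clamp4_jaw below 0.15 rad and contact force between clamp4 and the fingers below 0.1 N) and x of basket4_bar in the frame of clamp4 between -0.056 and -0.01 m and y of basket4_bar in the frame of clamp4 between -0.022 and 0.022 m and z of basket4_bar in the frame of clamp4 between -0.015 and 0.012 m and contact force between basket4 and clamp4 above 0.1 N))); the robot touches nothing.
It fails at once if the amber bottle is shifted by more than 3 cm or tipped (distance of amber_bottle from where it was at the start of the episode above 0.03 m or angle between amber_bottle's own z axis and vertical above 0.5 rad).
It fails at once if the tin is shifted by more than 3 cm or tipped (distance of tin from where it was at the start of the episode above 0.03 m or angle between tin's own z axis and vertical above 0.5 rad).
Of basket1, basket2, basket3, basket4 only 3 to 4 are there at a start; the rules pass over those that are not, and their reading is None.
At some moment in a run one of basket1, basket2, basket3, basket4 may be knocked a few centimetres aside while the robot is not near it.
It also fails if it takes over 210 s, if anything falls off the work surface, if the arm or the gripper's body presses on something with over 40 N, if the wrist force passes 120 N, or if a joint passes its speed limit or range.

### The arm

A 6-joint arm with a two-finger parallel gripper is mounted at the origin on a cart in front of the work surface, level with it; the furniture and walls round the work are solid. World frame = base frame: x ahead of the robot, y to its left, z up, the work surface at z = 0. Lengths are in mm, angles in degrees, forces in N, time in s.
With the tool pointing down it reaches from about 350 to 850 mm from the base axis. Payload 8.1 kg.
Tool frame: the origin (TCP) lies midway between the tips of the shut fingers; the grasp point (between the pads) lies hold_point_z behind it (hold_point_z is the distance from the TCP to the grasp point, in mm); z points along the fingers, x is the direction in which the jaws open and shut, and the axes are right-handed (so a half turn about z gives the same grasp; the last joint's range is limited). The gripper opens to 85 mm and grips with 20 to 120 N. Pads are 22 mm wide; open, the fingers measure 114 mm over their backs; the gripper's body (76 mm by 85 mm) begins 54 mm behind the grasp point. The pads swing forward as they close: fully open they stand 13 mm farther back than shut.
Start: joints at [-74.622, 7.471, 85.268, -0, 87.261, -4.893], TCP at [207.899, -562.835, 231.292] pointing down, gripper open.
Joint ranges: [-169.43, 169.43], [-51.17, 129.36], [1.28, 143.12], [-76.62, 256.62], [0, 156.53], [-152.29, 152.29]. Speed limits (degrees/s): [136.94, 136.94, 159.86, 180, 180, 180].

### API

Orientations are given as [roll, pitch, yaw] about the fixed x, y, z axes, in that order (R = Rz(yaw) Ry(pitch) Rx(roll)).
In Python, from bench import * gives the robot as it stands.
- The arm moves only by the shell command python3 -m pendant 'ROWS' [OPENING] [FORCE]. ROWS is JSON, a list that holds one entry, the list of rows, each a list of 4 numbers: the shift along the tool's x, y, z normalised to -1 to 1, where 1 is 0.02 m, then the turn about the tool's z normalised to -1 to 1, where 1 is 0.08 rad. A call has exactly 10 rows; each row shifts and turns the pose as measured when the row begins, along the tool's axes as they then stand; what a row does not reach is not made up. A row lasts 1/12 s, in which the tool goes at most 41.7 mm and 7.16 degrees, less where a joint would pass 70% of its speed; a pose out of reach is approached as far as the arm can. A call with a number of a shift or a turn outside -1 to 1 is refused whole. A call with a gripper value outside its range is refused whole. OPENING is the gripper's target within -1 to 1 (fully open at 1, half-way at 0, shut at -1), set as the call begins (- or left out, the last holds). The fingers move at their own pace and stop on an object; FORCE is the grip in N (left out, the last holds). Time passes only in rows, so rows that do not move let the fingers close, or fill a call up. It gives the time, the measured TCP pose, the force and the opening at its end, in the units of the state.
- sense(): the state, without advancing time (a new reading comes with each control period).
- snapshot(name): name is "scene" or "top"; returns the picture (384x512x3 uint8, red, green, blue); there is no depth.
- calibration(name): a dict with "mtx" (3x3 intrinsics, pixels), "world_to_cam" (4x4, takes a point from world to camera coordinates). Camera axes: x right, y down, z forward; pixel columns grow to the right and rows downward; lengths in mm; the calibration is good to about 2 mm. A picture is of the moment at which its call begins. calibration takes no time and is no camera call.
- hand_in(): hands the job in, once; it reports no verdict.
The state is a dict: "time": time; "joint_pos": joint angles; "qd": joint speeds; "joint_efforts": joint torques, N m; "tool_pos": TCP position; "tcp_rot": TCP orientation; "ft_force": force on the tool from outside, world axes, zero at the start; "wrist_torque": the same for the moment, N m; "finger_gap": finger opening in mm.
Only numpy, scipy, OpenCV 4.12 (cv2) and the standard library are available. Lean on these libraries where they do the work, as an engineer would, in place of code of your own. Each camera call takes 0.05 s, during which the arm holds its last target.

## Working session

There is one attempt and no reset: what is moved stays moved. The work goes in short steps, Python scripts to look and compute and a shell command to move; the robot and the scene stay as the last step left them, time stands still between calls to the robot, and variables do not carry over. Pictures are saved under pics/ and viewed, and the job is handed in when it is done.

```bash
ls; mkdir -p pics; python3 - <<'E'
from bench import *
import cv2
print(sense())
for n in("scene","top"):
    im=snapshot(n); cv2.imwrite(f"pics/{n}0.png",im[:,:,::-1]); c=calibration(n); print(n,c)
E
```

```text
pics
{'time': 0.0, 'joint_pos': array([-7.46231114e+01,  7.51436803e+00,  8.53302235e+01,  4.15013870e-04,
        8.72600260e+01, -4.89234368e+00]), 'qd': array([-0.01922688,  0.00021455, -0.12222909, -0.08156739, -0.03074159,
        0.09217408]), 'joint_efforts': array([ 1.37814095e-04, -5.69395602e+01, -5.00553703e+01,  2.87949683e-05,
        1.46953011e-02,  8.50547281e-06]), 'tool_pos': array([ 207.74452915, -562.30611698,  230.24308201]), 'tcp_rot': array([-1.79990665e+02,  1.04200993e-01, -6.97307795e+01]), 'ft_force': array([0.02573857, 0.14480899, 0.02493857]), 'wrist_torque': array([-0.0097167 ,  0.01291914, -0.03358907]), 'finger_gap': 85.42938038229013}
scene {'mtx': array([[400.40998344,   0.        , 260.60926195],
       [  0.        , 400.40998344, 197.03503957],
       [  0.        ,   0.        ,   1.        ]]), 'world_to_cam': array([[-6.32071264e-01, -7.74909803e-01,  8.45438399e-04,
         3.68132907e+02],
       [-3.23360525e-01,  2.62763923e-01, -9.09061654e-01,
         2.73042250e+02],
       [ 7.04218637e-01, -5.74865131e-01, -4.16660766e-01,
         1.02856719e+03],
       [ 0.00000000e+00,  0.00000000e+00,  0.00000000e+00,
         1.00000000e+00]])}
top {'mtx': array([[480.63086935,   0.        , 259.02084914],
       [  0.        , 480.63086935, 191.70729531],
       [  0.        ,   0.        ,   1.        ]]), 'world_to_cam': array([[-2.61613581e-02, -9.99648508e-01, -4.29464885e-03,
         2.17794261e+01],
       [-9.75381676e-01,  2.64668372e-02, -2.18929425e-01,
         6.04984397e+02],
       [ 2.18966139e-01, -1.53856931e-03, -9.75731245e-01,
         1.76673712e+03],
       [ 0.00000000e+00,  0.00000000e+00,  0.00000000e+00,
         1.00000000e+00]])}
```

View pics/scene0.png

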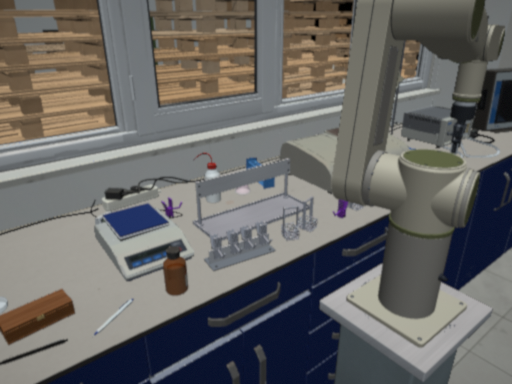

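View pics/top0.png

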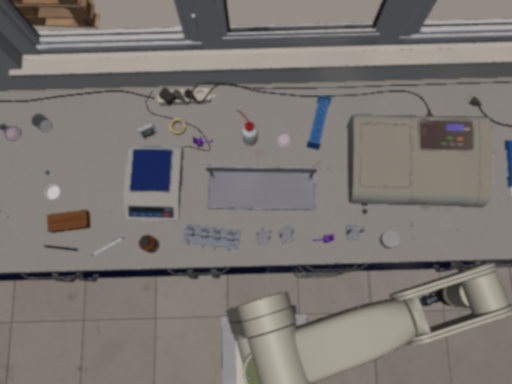

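```bash
python3 - <<'E'
import cv2
im=cv2.imread("pics/top0.png"); cv2.imwrite("pics/top0a.png",cv2.resize(im[20:200,20:270],None,fx=3.2,fy=3.2,interpolation=cv2.INTER_CUBIC)[:600])
cv2.imwrite("pics/top0b.png",cv2.resize(im[40:200,240:460],None,fx=3.5,fy=3.5,interpolation=cv2.INTER_CUBIC)[:600])
E
python3 - <<'E'
import cv2
im=cv2.imread("pics/top0.png"); cv2.imwrite("pics/c1.png",cv2.resize(im[155:265,130:270],None,fx=5.5,fy=5.5,interpolation=cv2.INTER_CUBIC)[:600])
cv2.imwrite("pics/c2.png",cv2.resize(im[155:265,250:410],None,fx=5,fy=5,interpolation=cv2.INTER_CUBIC)[:600])
im=cv2.imread("pics/scene0.png"); cv2.imwrite("pics/c3.png",cv2.resize(im[150:300,150:350],None,fx=4,fy=4,interpolation=cv2.INTER_CUBIC)[:600])
E
```

```text
(no output)
```

View pics/c1.png

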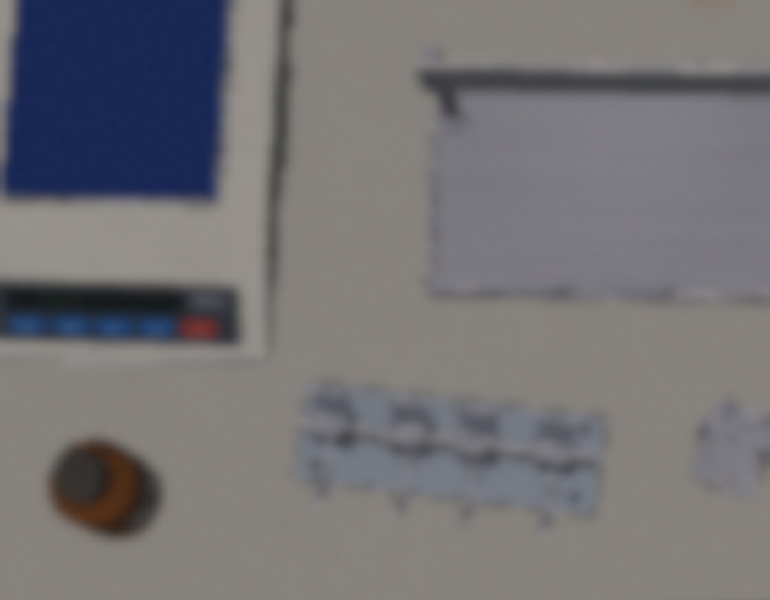

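View pics/c2.png

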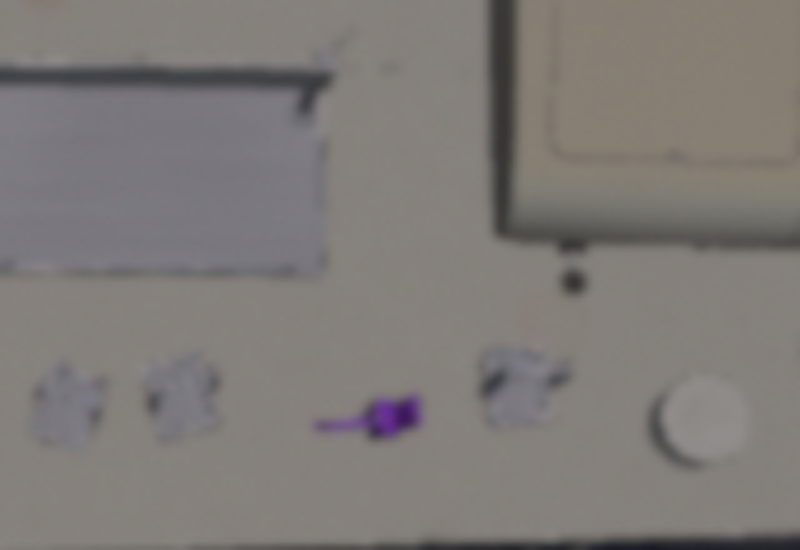

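View pics/c3.png

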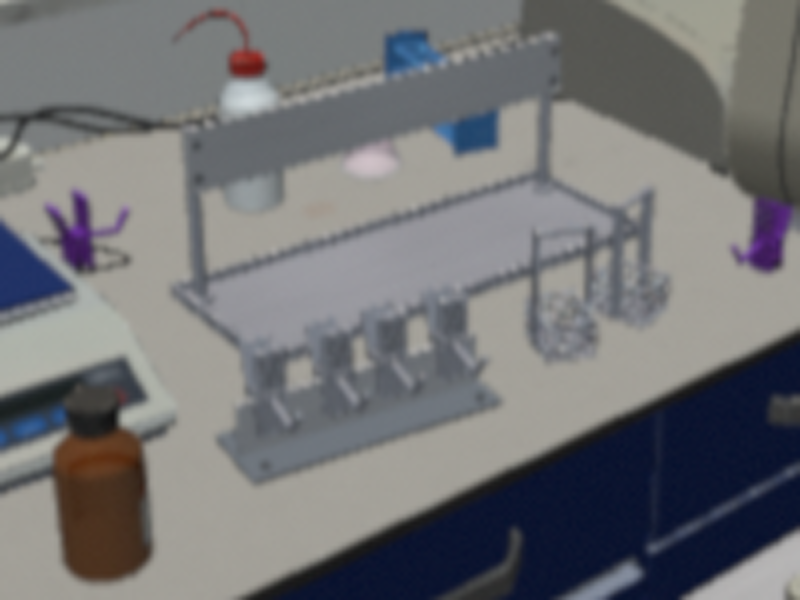

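```bash
cat > h.py <<'E'
from bench import *
import numpy as np, cv2
C={n:calibration(n) for n in("scene","top")}
def proj(n,P):
    c=C[n];P=np.atleast_2d(P).astype(float);q=P@c["world_to_cam"][:3,:3].T+c["world_to_cam"][:3,3];q=q@c["mtx"].T;return q[:,:2]/q[:,2:]
def ray(n,uv):
    c=C[n];R=c["world_to_cam"][:3,:3];t=c["world_to_cam"][:3,3]
    d=R.T@np.linalg.inv(c["mtx"])@np.array([uv[0],uv[1],1.]);return -R.T@t,d/np.linalg.norm(d)
def onz(n,uv,z):
    o,d=ray(n,uv);return o+d*(z-o[2])/d[2]
def tri(uv1,uv2):
    o1,d1=ray("scene",uv1);o2,d2=ray("top",uv2)
    A=np.array([d1,-d2]).T;s=np.linalg.lstsq(A,o2-o1,rcond=None)[0]
    a=o1+s[0]*d1;b=o2+s[1]*d2;return (a+b)/2,np.linalg.norm(a-b)
def crop(im,x0,y0,x1,y1,f,name,grid=10):
    c=cv2.resize(im[y0:y1,x0:x1,::-1],None,fx=f,fy=f,interpolation=cv2.INTER_CUBIC)
    c=cv2.convertScaleAbs(c,alpha=1.6,beta=-30)
    for x in range(x0+(-x0)%grid,x1,grid):
        X=int((x-x0+.5)*f);cv2.line(c,(X,0),(X,6),(0,0,255),1);cv2.putText(c,str(x),(X-8,16),0,.35,(0,0,255),1)
    for y in range(y0+(-y0)%grid,y1,grid):
        Y=int((y-y0+.5)*f);cv2.line(c,(0,Y),(6,Y),(0,0,255),1);cv2.putText(c,str(y),(8,Y+4),0,.35,(0,0,255),1)
    cv2.imwrite("pics/"+name,c)
E
python3 - <<'E'
from h import *
import bench
print([n for n in dir(bench) if n[0]!='_'])
print(globals().get('hold_point_z'))
for n in C: print(n,ray(n,(256,192))[0])
T=cv2.imread("pics/top0.png")[:,:,::-1];S=cv2.imread("pics/scene0.png")[:,:,::-1]
crop(T,175,215,250,260,10,"d1.png");crop(T,195,160,325,215,6,"d2.png");crop(S,200,210,280,270,10,"d3.png");crop(S,190,150,310,240,6.5,"d4.png")
E
```

```text
['PlanningError', 'calibration', 'hand_in', 'hold_point_z', 'sense', 'snapshot']
18.700000000000003
scene [-403.35886802  804.81155848  676.46459921]
top [ 203.80486794    8.4779948  1856.40303021]
```

View pics/d1.png

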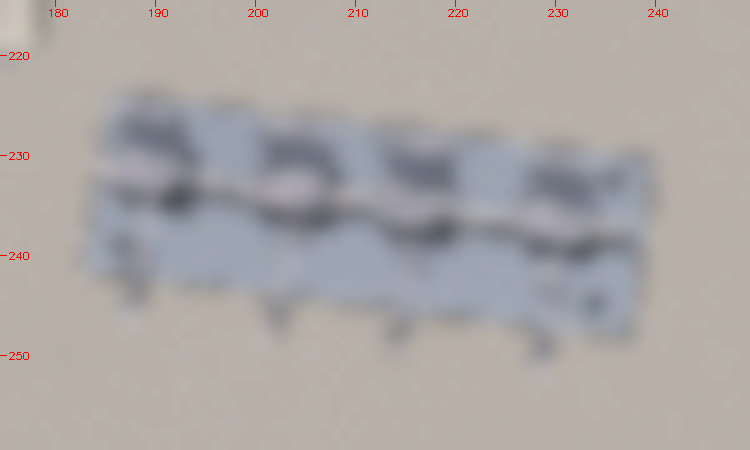

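View pics/d2.png

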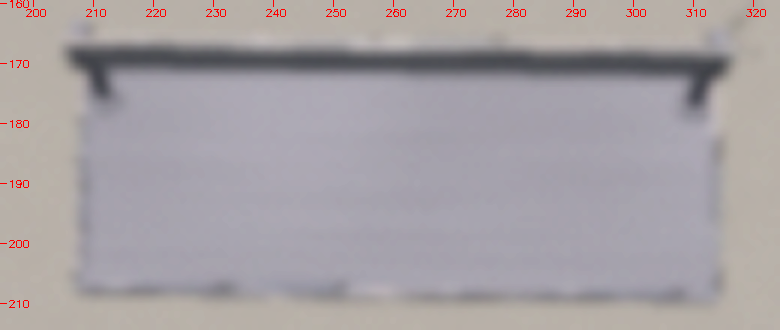

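View pics/d3.png

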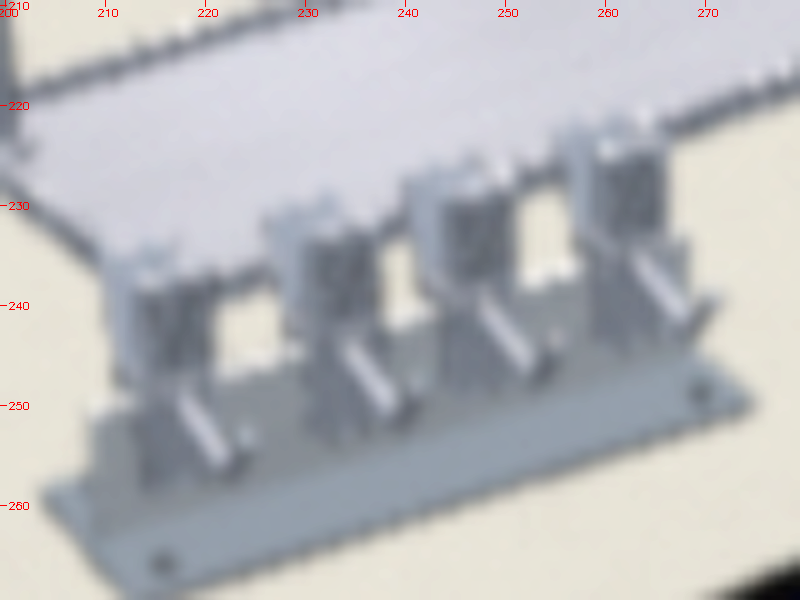

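View pics/d4.png

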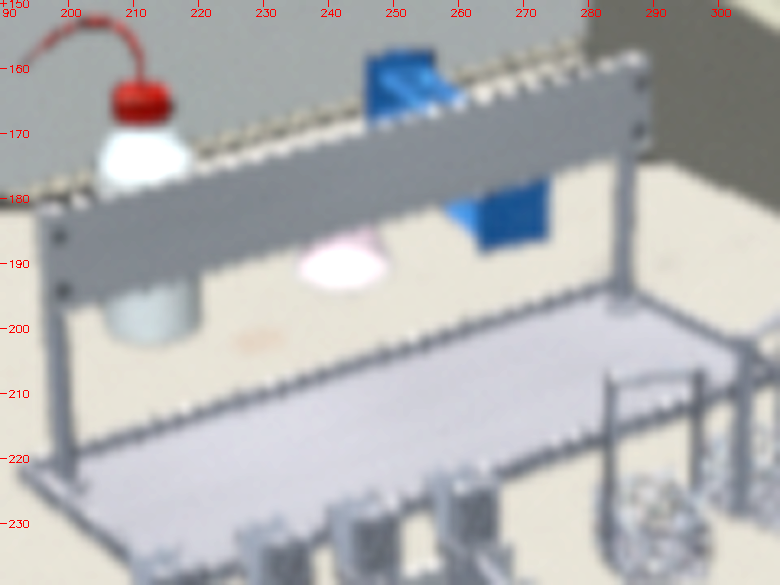

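```bash
python3 - <<'E'
from h import *
T=cv2.imread("pics/top0.png")[:,:,::-1]
# foot by blue colour
t=T.astype(int); m=((t[:,:,2]-t[:,:,0])>4).astype(np.uint8)
m[:,:178]=0;m[:,246:]=0;m[:215]=0;m[262:]=0
m=cv2.morphologyEx(m,cv2.MORPH_CLOSE,np.ones((5,5),np.uint8));m=cv2.morphologyEx(m,cv2.MORPH_OPEN,np.ones((5,5),np.uint8))
p=np.argwhere(m)[:,::-1]
W=np.array([onz("top",u,6)[:2] for u in p]).astype(np.float32)
r=cv2.minAreaRect(W);print("foot",m.sum(),r)
c=W.mean(0);ev,V=np.linalg.eigh(np.cov((W-c).T));print("pca",c,np.degrees(np.arctan2(V[1,1],V[0,1])))
# tray
m=(((t[:,:,2]-t[:,:,0])>4)&(t.sum(2)>250)).astype(np.uint8)
m[:,:200]=0;m[:,322:]=0;m[:172]=0;m[214:]=0
m=cv2.morphologyEx(m,cv2.MORPH_OPEN,np.ones((5,5),np.uint8))
W=np.array([onz("top",u,5)[:2] for u in np.argwhere(m)[:,::-1]]).astype(np.float32)
r=cv2.minAreaRect(W);print("tray",r,W.min(0),W.max(0))
# bar subpixel edges
g=cv2.cvtColor(T,cv2.COLOR_RGB2GRAY).astype(float)
for col in range(215,310,10):
    prof=g[160:180,col-2:col+3].mean(1);d=np.diff(prof)
    i=d[:9].argmin();j=d.argmax()
    def sub(k):
        a,b,e=abs(d[k-1]),abs(d[k]),abs(d[k+1]);return k+.5+160+.5*(a-e)/(a-2*b+e) 
    u,l=sub(i),sub(j)
    print(col,round(u,2),round(l,2),onz("top",(col,u),170).round(1),onz("top",(col,l),110).round(1))
E
```

```text
foot 933 ((448.4332580566406, 194.02383422851562), (210.95211791992188, 68.14234161376953), 81.37098693847656)
pca [447.60452 193.52629] 81.7207311645912Traceback (most recent call last):
  File "<stdin>", line 16, in <module>
cv2.error: OpenCV(4.12.0) /io/opencv/modules/imgproc/src/convhull.cpp:143: error: (-215:Assertion failed) total >= 0 && (depth == CV_32F || depth == CV_32S) in function 'convexHull'
```

```bash
python3 - <<'E'
from h import *
T=cv2.imread("pics/top0.png")[:,:,::-1]
t=T.astype(int); print(t[190,260],t[215,260],t[202,220])
m=(((t[:,:,2]-t[:,:,0])>-1)).astype(np.uint8)
m[:,:200]=0;m[:,322:]=0;m[:173]=0;m[214:]=0
m=cv2.morphologyEx(m,cv2.MORPH_OPEN,np.ones((5,5),np.uint8))
print(m.sum())
W=np.array([onz("top",u,7)[:2] for u in np.argwhere(m)[:,::-1]]).astype(np.float32)
r=cv2.minAreaRect(W);print("tray",r,W.min(0),W.max(0))
g=cv2.cvtColor(T,cv2.COLOR_RGB2GRAY).astype(float)
for col in range(215,310,10):
    prof=g[160:180,col-2:col+3].mean(1);d=np.diff(prof)
    i=d[:9].argmin();j=d.argmax()
    def sub(k):
        a,b,e=abs(d[k-1]),abs(d[k]),abs(d[k+1]);return k+.5+160-.5*(e-a)/(e-2*b+a) 
    u,l=sub(i),sub(j)
    print(col,round(u,2),round(l,2),onz("top",(col,u),170).round(1),onz("top",(col,l),110).round(1))
S=cv2.imread("pics/scene0.png")[:,:,::-1]
for uv in [(195.5,182.5),(288,158.5),(197.5,197.5),(289.5,174.5)]:
    print(uv,onz("scene",uv,170 if uv[1] in(182.5,158.5) else 110).round(1))
E
```

```text
[123 121 127] [134 129 124] [122 120 127]
3838
tray ((622.1123657226562, -2.0802154541015625), (419.2256774902344, 145.5755615234375), 88.43551635742188) [ 543.8355  -212.04109] [700.40845 206.96727]
215 167.22 170.86 [677.9 163.6 170. ] [680.6 169.2 110. ]
225 167.39 171.24 [676.3 127.2 170. ] [678.  131.6 110. ]
235 167.78 171.28 [673.8  90.8 170. ] [676.9  94.  110. ]
245 167.88 171.49 [672.4  54.5 170. ] [675.   56.4 110. ]
255 168.21 171.5 [670.2  18.1 170. ] [674.   18.8 110. ]
265 168.17 171.69 [669.3 -18.2 170. ] [672.2 -18.8 110. ]
275 167.99 171.66 [669.  -54.6 170. ] [671.3 -56.3 110. ]
285 168.25 171.98 [667.1 -90.9 170. ] [669.  -93.8 110. ]
295 168.17 171.93 [ 666.4 -127.2  170. ] [ 668.2 -131.4  110. ]
305 168.48 172.29 [ 664.2 -163.5  170. ] [ 665.8 -168.9  110. ]
(195.5, 182.5) [677.1 199.9 170. ]
(288, 158.5) [ 661.7 -200.3  170. ]
(197.5, 197.5) [685.9 191.5 110. ]
(289.5, 174.5) [ 645.8 -195.9  110. ]
```

```bash
cat >> h.py <<'E'
def rel(x,y,z,yaw=None):
    s=sense();p=np.array(s["tool_pos"]);w=s["tcp_rot"][2];a=np.radians(w)
    d=np.array([x,y,z])-p
    ex=np.array([np.cos(a),np.sin(a),0]);ey=np.array([np.sin(a),-np.cos(a),0])
    t=np.array([d@ex,d@ey,-d[2]])
    out="pos %s yaw %.2f gap %.1f F %s t %.1f | tool mm %s units %s"%(p.round(1),w,s["finger_gap"],np.round(s["ft_force"],1),s["time"],t.round(1),(t/20).round(3))
    if yaw is not None:
        dy=-((yaw-w+180)%360-180);out+=" turn units %.3f"%(np.radians(dy)/.08)
    print(out)
E
python3 -m pendant '[[[-1,-0.85,-0.2,0],[-1,-0.85,-0.2,0],[-1,-0.85,-0.2,0],[-1,-0.85,-0.2,0],[-1,-0.85,-0.2,0],[-1,-0.85,-0.2,0],[-1,-0.85,-0.2,0],[-1,-0.85,-0.2,0],[-1,-0.85,-0.2,0],[-1,-0.85,-0.2,0]]]' 
python3 -c "
from h import *
rel(448,105,260,-8.6)"
```

```text
time: 0.93
tool_pos: [297.1, -306.1, 264.6]
tcp_rot: [179.9, 0.9, -70.2]
ft_force: [0.8, -0.0, 0.6]
finger_gap: 85.4
pos [ 297.1 -306.1  264.6] yaw -70.15 gap 85.4 F [ 0.8 -0.   0.6] t 0.9 | tool mm [-335.5 -281.5    4.6] units [-16.775 -14.075   0.228] turn units -13.429
```

Moved full amount as commanded. Continue, then turn.

```bash

python3 -m pendant '[[[-1,-0.84,0,0],[-1,-0.84,0,0],[-1,-0.84,0,0],[-1,-0.84,0,0],[-1,-0.84,0,0],[-1,-0.84,0,0],[-1,-0.84,0,0],[-1,-0.84,0,0],[-1,-0.84,0,0],[-1,-0.84,0,0]]]' -0.1 >/dev/null
python3 -m pendant '[[[-1,-0.84,0,0],[-1,-0.84,0,0],[-1,-0.84,0,0],[-1,-0.84,0,0],[0,0,0,-1],[0,0,0,-1],[0,0,0,-1],[0,0,0,-1],[0,0,0,-1],[0,0,0,-1]]]' >/dev/null
python3 -m pendant '[[[0,0,0,-1],[0,0,0,-1],[0,0,0,-1],[0,0,0,-1],[0,0,0,-1],[0,0,0,-1],[0,0,0,-1],[0,0,0,-0.5],[0,0,0,0],[0,0,0,0]]]' 
python3 - <<'E'
from h import *
# clamp target for rightmost
a=np.radians(-8.6);o=np.array([448.4,193.8])
for k in(-75,-25,25,75): print(k,o+k*np.array([-np.sin(a),np.cos(a)]))
p=o-75*np.array([-np.sin(a),np.cos(a)])
rel(p[0],p[1],260,-8.6)
for n in C:
    im=snapshot(n);cv2.imwrite(f"pics/{n}1.png",im[:,:,::-1])
E
```

```text
time: 3.43
tool_pos: [420.5, 63.1, 258.2]
tcp_rot: [-179.2, 1.4, -4.8]
ft_force: [-0.1, -0.0, -0.4]
finger_gap: 38.3
-75 [437.18484924 119.64327142]
-25 [444.66161641 169.08109047]
25 [452.13838359 218.51890953]
75 [459.61515076 267.95672858]
pos [420.5  63.1 258.2] yaw -4.81 gap 38.3 F [-0.1 -0.  -0.4] t 3.4 | tool mm [ 11.9 -57.7  -1.8] units [ 0.593 -2.886 -0.092] turn units 0.828
```

View pics/scene1.png

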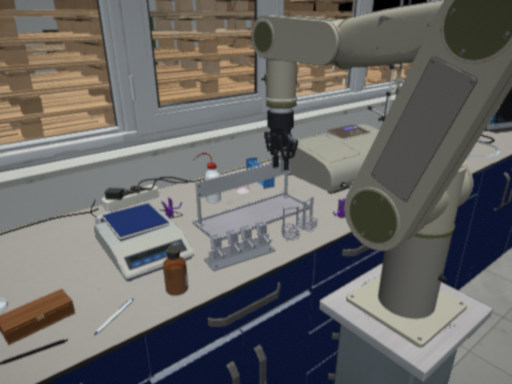

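View pics/top1.png

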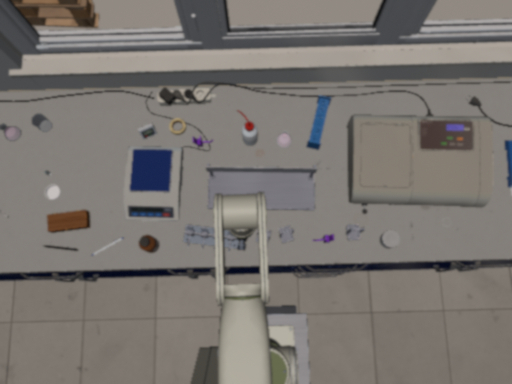

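```bash
python3 - <<'E'
from h import *
S=cv2.imread("pics/scene1.png")[:,:,::-1]
P=np.array([420.5,63.1,258.2]);print(proj("scene",P),proj("top",P))
q=proj("scene",P)[0]
crop(S,240,100,320,160,10,"e1.png")
E
```

```text
[[278.80771209 169.54492033]] [[243.04506569 233.57868364]]
```

View pics/e1.png

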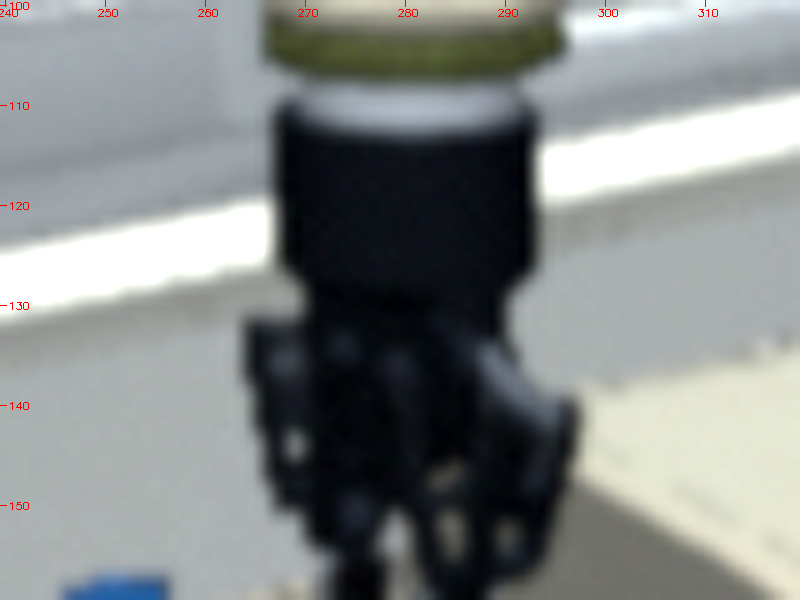

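```bash
python3 -m pendant '[[[0.5,-1,0,0.4],[0.1,-1,0,0.43],[0,-0.88,0,0],[0,0,0,0],[0,0,1,0],[0,0,1,0],[0,0,1,0],[0,0,1,0],[0,0,0,0],[0,0,0,0]]]' 0.15
python3 - <<'E'
from h import *
T=cv2.imread("pics/top0.png")[:,:,::-1]
g=T.astype(int)[:,:,0].astype(float)
pts=[]
for col in (184.,185,196,197,198,210,211,223,224,225,236,237):
    c=int(col);r=np.arange(227,242);p=g[227:242,c]
    k=p.argmax(); a,b,e=p[k-1],p[k],p[k+1];s=227+k+.5*(a-e)/(a-2*b+e)
    w=onz("top",(c,s),50);pts.append(w[:2]);print(c,round(s,2),w[:2].round(1))
pts=np.array(pts);f=np.polyfit(pts[:,1],pts[:,0],1);print(f,np.degrees(np.arctan(f[0])),np.polyval(f,193.8))
# hook tips in top view d1 : approx pixel
a=np.radians(-8.6);o=np.array([448.4,193.8])
for k in(-75,-25,25,75):
    q=o+k*np.array([-np.sin(a),np.cos(a)])
    tip=q+(-56)*np.array([np.cos(a),np.sin(a)]);print("tip px",proj("top",[*tip,62]).round(1), "scene",proj("scene",[*tip,62]).round(1),"levertop",proj("scene",[*q,93]).round(1))
rel(437.2,119.6,180,-8.6)
E
```

```text
time: 4.37
tool_pos: [439.0, 120.7, 177.5]
tcp_rot: [-179.4, 1.2, -9.4]
ft_force: [0.4, -0.1, 0.7]
finger_gap: 49.0
184 230.9 [464.9 293.5]
185 231.08 [464.1 289.7]
196 231.9 [459.9 248. ]
197 231.75 [460.3 244.3]
198 238.5 [434.6 240.4]
210 227.0 [477.1 195. ]
211 226.92 [477.4 191.2]
223 227.0 [475.8 145.7]
224 227.1 [475.3 141.9]
225 227.24 [474.7 138.1]
236 227.45 [472.8  96.5]
237 227.45 [472.7  92.7]
[-9.43874628e-02  4.85696228e+02] -5.392028607629707 467.40393755816854
tip px [[227.7 251.4]] scene [[269.9 239.4]] levertop [[260.3 222.6]]
tip px [[214.5 249.8]] scene [[255.4 243.9]] levertop [[246.  226.6]]
tip px [[201.2 248.1]] scene [[240.3 248.5]] levertop [[231.2 230.8]]
tip px [[188.  246.5]] scene [[224.6 253.3]] levertop [[215.7 235.1]]
pos [439.  120.7 177.5] yaw -9.41 gap 49.0 F [ 0.4 -0.1  0.7] t 4.4 | tool mm [-1.6  1.4 -2.5] units [-0.078  0.069 -0.126] turn units -0.176
```

```bash
python3 - <<'E'
from h import *
T=cv2.imread("pics/top0.png")[:,:,::-1]
g=T.astype(float).sum(2)
for c in (183,184,185,196,197,198,209,210,211,223,224,225,236,237):
    r0=int(233+(c-197)*.13)-2;p=g[r0:r0+5,c];print(c,r0,p.astype(int))
    
for (u,v) in [(197,233.2),(210,235),(224,236.8),(237,238.3)]: print(onz("top",(u,v),50).round(1))
for uv in [(185,224.5),(239,230.5),(237,248),(183,241.5)]: print(onz("top",uv,6).round(1))
for uv in [(204.5,259),(275,250),(213.5,269.5)]: print("sc",onz("scene",uv,6).round(1))
E
```

```text
183 229 [381 385 386 375 370]
184 229 [368 374 386 369 356]
185 229 [354 365 385 371 347]
196 230 [359 363 367 346 315]
197 231 [364 362 347 314 323]
198 231 [360 360 353 320 320]
209 232 [328 339 353 320 295]
210 232 [356 365 369 330 302]
211 232 [363 370 370 338 311]
223 234 [368 380 376 331 322]
224 234 [367 376 374 325 311]
225 234 [364 370 369 326 308]
236 236 [372 370 328 300 328]
237 236 [373 367 333 308 329]
[454.8 244.2  50. ]
[446.7 195.1  50. ]
[438.4 142.3  50. ]
[431.4  93.3  50. ]
[496.2 296.7   6. ]
[467.1  87.2   6. ]
[399.6  96.    6. ]
[430.2 303.9   6. ]
sc [490.  292.9   6. ]
sc [394.3  95.5   6. ]
sc [427.2 301.8   6. ]
```

```bash
python3 -m pendant '[[[0,0.07,1,-0.17],[0,0,1,0],[0,0,1,0],[0,0,0.7,0],[0,0,0,0],[0,0,0,0],[0,0,0,0],[0,0,0,0],[0,0,0,0],[0,0,0,0]]]' 0.15
python3 - <<'E'
from h import *
rel(440,120,63,-8.6)
im=snapshot("scene");crop(im,220,180,300,240,10,"f1.png");crop(snapshot("top"),195,200,275,260,10,"f2.png")
s=sense();print(proj("scene",s["tool_pos"]))
E
```

```text
time: 5.2
tool_pos: [445.8, 119.3, 116.0]
tcp_rot: [-179.1, 0.2, -8.8]
ft_force: [-0.8, -0.2, 0.6]
finger_gap: 49.0
pos [445.8 119.3 116. ] yaw -8.80 gap 49.0 F [-0.8 -0.2  0.6] t 5.2 | tool mm [-5.9  0.2 53. ] units [-0.294  0.008  2.648] turn units -0.044
[[258.65873467 215.01167564]]
```

View pics/f1.png

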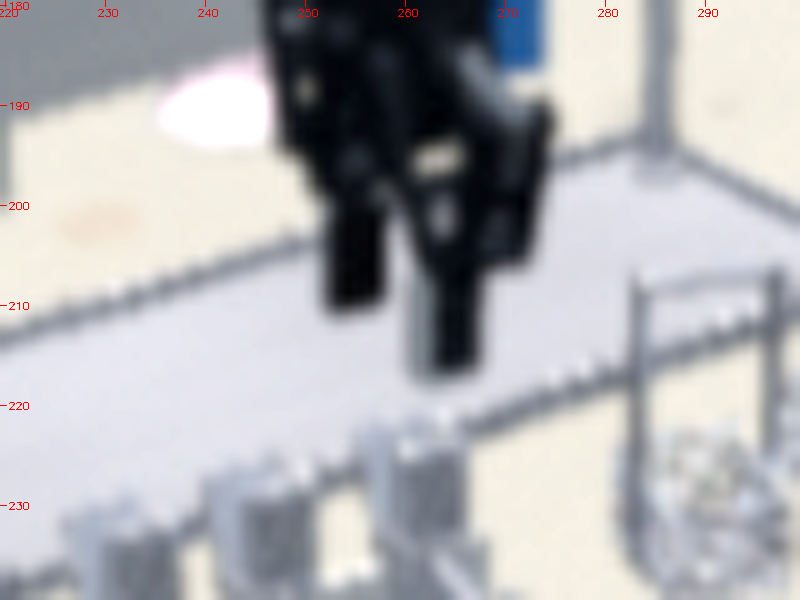

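View pics/f2.png

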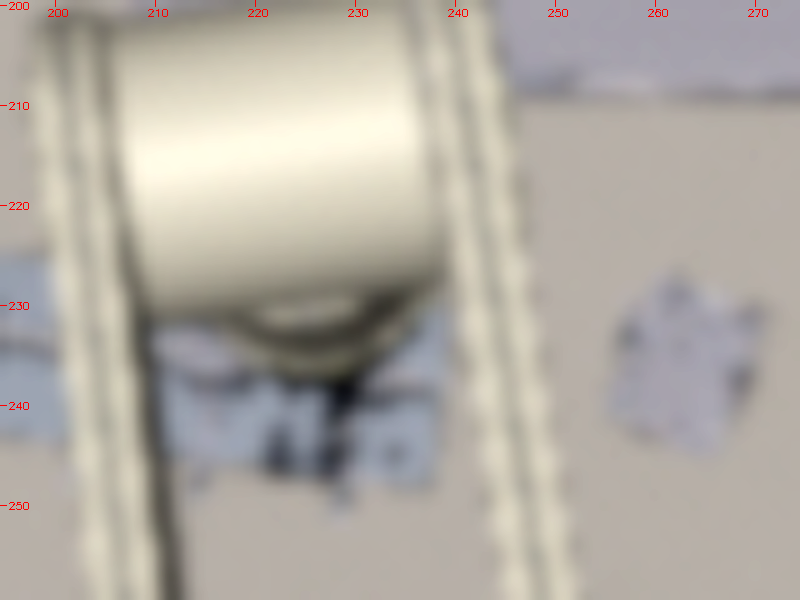

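```bash
python3 - <<'E'
from h import *
a=np.radians(-8.6);X=np.array([np.cos(a),np.sin(a)]);Y=np.array([-np.sin(a),np.cos(a)])
for o in ([437.2,119.6],[441,119.6],[441,117]):
    f=lambda x,y,z:np.r_[np.array(o)+x*X+y*Y,55+z]
    L=[f(-11,12,38),f(-11,-12,38),f(-11,-12,2),f(20,12,38),f(-42,0,-8.5),f(-56,0,9),f(-5.5,-12,-33)]
    print(o,"scene",proj("scene",L).round(1).tolist(),"top",proj("top",L[4:6]).round(1).tolist())
E
```

```text
[437.2, 119.6] scene [[258.8, 225.1], [265.5, 223.2], [265.5, 233.4], [253.7, 220.9], [267.4, 241.8], [269.9, 238.8], [264.5, 242.3]] top [[228.6, 248.1], [227.7, 251.4]]
[441, 119.6] scene [[258.0, 224.6], [264.8, 222.7], [264.7, 232.9], [253.0, 220.5], [266.6, 241.3], [269.0, 238.3], [263.7, 241.9]] top [[228.5, 247.1], [227.7, 250.4]]
[441, 117] scene [[258.7, 224.3], [265.4, 222.4], [265.3, 232.7], [253.6, 220.2], [267.2, 241.0], [269.7, 238.1], [264.4, 241.6]] top [[229.2, 247.1], [228.4, 250.3]]
```

```bash
python3 - <<'E'
from h import *
S=cv2.imread("pics/scene0.png")[:,:,::-1]
crop(S,250,212,282,250,18,"f3.png",5)
T=cv2.imread("pics/top0.png")[:,:,::-1]
crop(T,215,222,245,254,18,"f4.png",5)
E
```

```text
(no output)
```

View pics/f3.png

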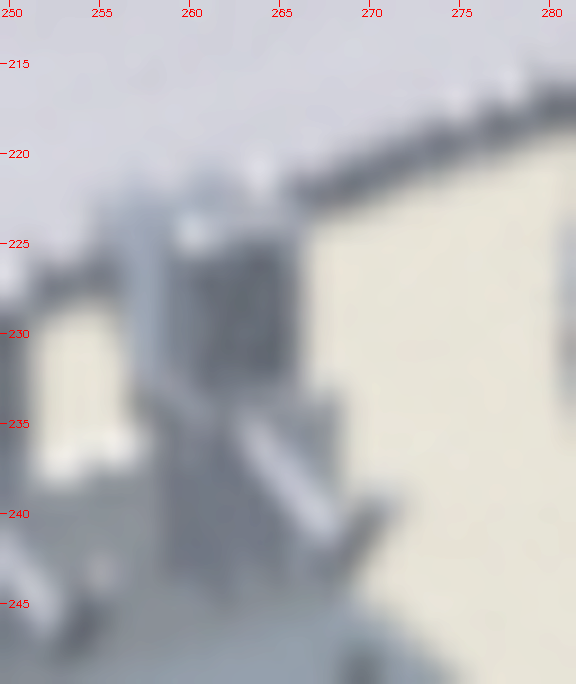

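View pics/f4.png

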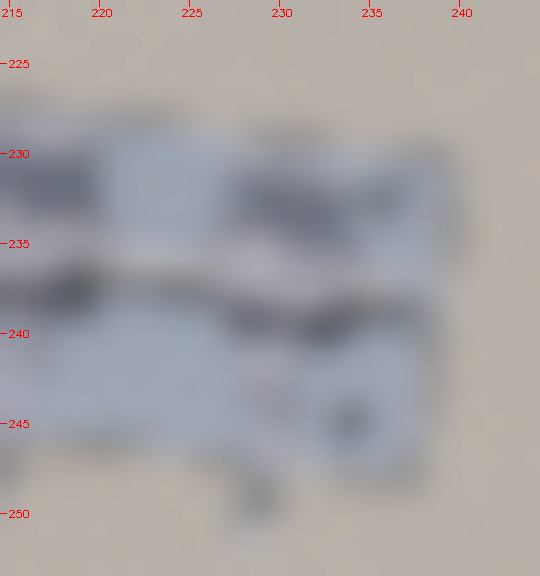

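```bash
python3 -m pendant '[[[-0.32,0.14,0.4,0],[0,0,0.4,0],[0,0,0,0],[0,0,0,0],[0,0,0,0],[0,0,0,0],[0,0,0,0],[0,0,0,0],[0,0,0,0],[0,0,0,0]]]' 0.2
python3 - <<'E'
from h import *
rel(439,117.5,63,-8.6)
E
```

```text
time: 6.13
tool_pos: [437.6, 117.6, 97.7]
tcp_rot: [-179.1, 0.3, -8.8]
ft_force: [-0.3, 0.1, -0.0]
finger_gap: 51.5
pos [437.6 117.6  97.7] yaw -8.78 gap 51.5 F [-0.3  0.1 -0. ] t 6.1 | tool mm [ 1.4 -0.1 34.7] units [ 0.068 -0.004  1.733] turn units -0.040
```

```bash
python3 -m pendant '[[[0.1,0,0.4,-0.04],[0,0,0.4,0],[0,0,0.4,0],[0,0,0.4,0],[0,0,0.13,0],[0,0,0,0],[0,0,0,0],[0,0,0,0],[0,0,0,0],[0,0,0,0]]]' 0.2
python3 - <<'E'
from h import *
rel(439,117.5,63,-8.6)
im=snapshot("scene");crop(im,230,190,300,250,11,"g1.png")
E
```

```text
time: 6.97
tool_pos: [439.0, 117.7, 58.3]
tcp_rot: [-179.2, 0.4, -8.6]
ft_force: [0.7, -0.9, -0.3]
finger_gap: 51.2
pos [439.  117.7  58.3] yaw -8.58 gap 51.2 F [ 0.7 -0.9 -0.3] t 7.0 | tool mm [ 0.   0.2 -4.7] units [ 0.002  0.012 -0.236] turn units 0.004
```

View pics/g1.png

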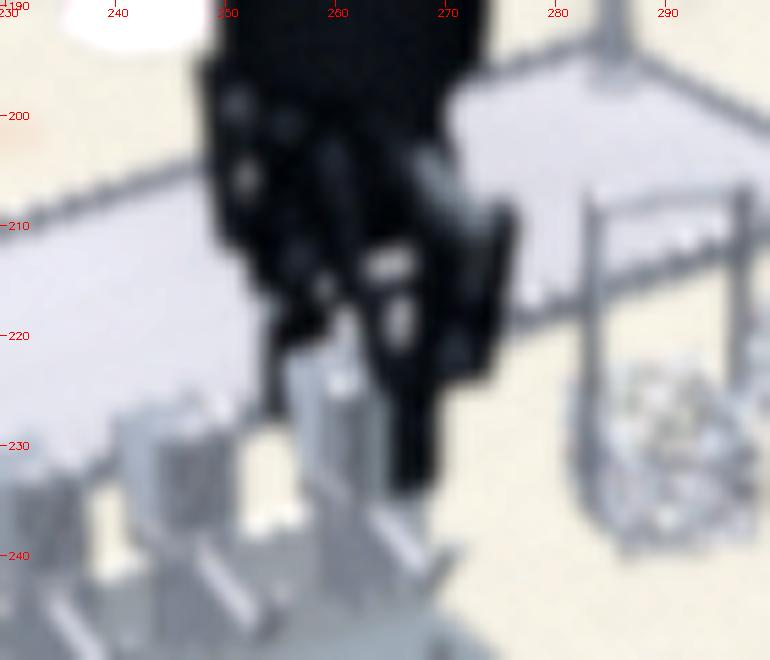

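```bash
python3 -m pendant '[[[0,0,-0.22,0],[0,0,0,0],[0,0,0,0],[0,0,0,0],[0,0,0,0],[0,0,0,0],[0,0,0,0],[0,0,0,0],[0,0,0,0],[0,0,0,0]]]' -0.2 20
python3 -c "
from h import *
rel(439,117.5,63,-8.6)"
python3 -m pendant '[[[0,0,0,0],[0,0,0,0],[0,0,0,0],[0,0,0,0],[0,0,0,0],[0,0,0,0],[0,0,0,0],[0,0,0,0],[0,0,0,0],[0,0,0,0]]]' -0.38 20
python3 -c "
from h import *
rel(439,117.5,63,-8.6)"
```

```text
time: 7.85
tool_pos: [440.9, 117.8, 65.0]
tcp_rot: [-179.1, 0.2, -8.6]
ft_force: [1.1, -0.2, 0.3]
finger_gap: 34.2
pos [440.9 117.8  65. ] yaw -8.59 gap 34.2 F [ 1.1 -0.2  0.3] t 7.8 | tool mm [-1.8  0.6  2. ] units [-0.091  0.028  0.098] turn units 0.003
time: 8.68
tool_pos: [440.4, 118.0, 66.0]
tcp_rot: [-179.1, 0.3, -8.6]
ft_force: [-0.1, -0.4, 2.0]
finger_gap: 26.5
pos [440.4 118.   66. ] yaw -8.58 gap 26.5 F [-0.1 -0.4  2. ] t 8.7 | tool mm [-1.3  0.8  3. ] units [-0.066  0.038  0.151] turn units 0.005
```

```bash
python3 -m pendant '[[[0,0,0,0],[0,0,0,0],[0,0,0,0],[0,0,0,0],[0,0,0,0],[0,0,0,0],[0,0,0,0],[0,0,0,0],[0,0,0,0],[0,0,0,0]]]' -1 22
python3 - <<'E'
from h import *
rel(439,117.5,63,-8.6)
im=snapshot("scene");crop(im,230,190,300,250,11,"g2.png")
E
```

```text
time: 9.52
tool_pos: [437.8, 118.4, 66.1]
tcp_rot: [-179.1, 0.6, -8.6]
ft_force: [-1.5, -0.1, 2.7]
finger_gap: 21.3
pos [437.8 118.4  66.1] yaw -8.56 gap 21.3 F [-1.5 -0.1  2.7] t 9.5 | tool mm [1.3 0.8 3.1] units [0.067 0.038 0.156] turn units 0.009
```

View pics/g2.png

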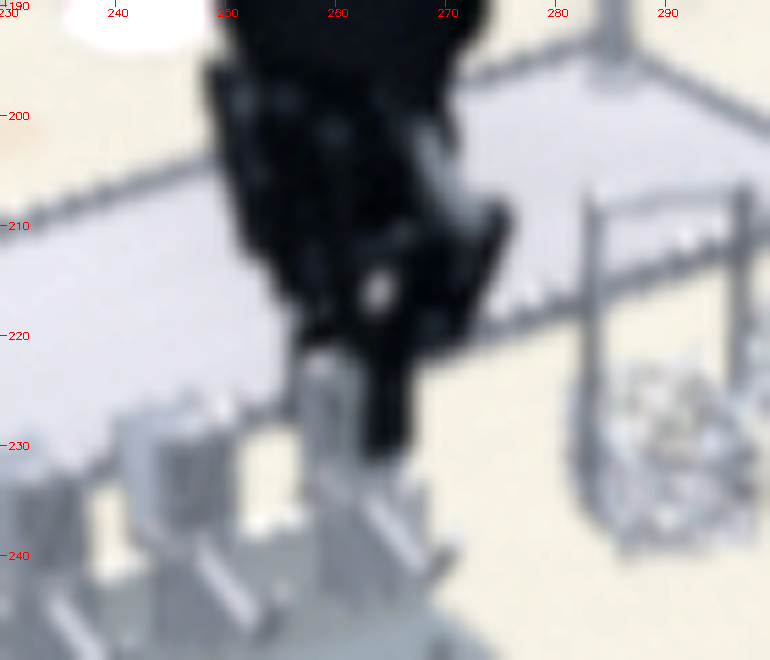

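```bash
python3 -m pendant '[[[0,0,-0.5,0],[0,0,-0.5,0],[0,0,-0.5,0],[0,0,-0.5,0],[0,0,-1,0],[0,0,-1,0],[0,0,-1,0],[0,0,-1,0],[0,0,-1,0],[0,0,0,0]]]' -1 25
python3 - <<'E'
from h import *
rel(600,80,230,-2.4)
im=snapshot("scene");crop(im,230,150,310,210,10,"g3.png");cv2.imwrite("pics/scene3.png",im[:,:,::-1]);cv2.imwrite("pics/top3.png",snapshot("top")[:,:,::-1])
E
```

```text
time: 10.4
tool_pos: [439.3, 115.6, 220.5]
tcp_rot: [-179.1, 0.3, -8.6]
ft_force: [0.0, 0.1, 0.4]
finger_gap: 21.3
pos [439.3 115.6 220.5] yaw -8.58 gap 21.3 F [0.  0.1 0.4] t 10.4 | tool mm [164.2  11.2  -9.5] units [ 8.212  0.562 -0.475] turn units -1.349
```

View pics/g3.png

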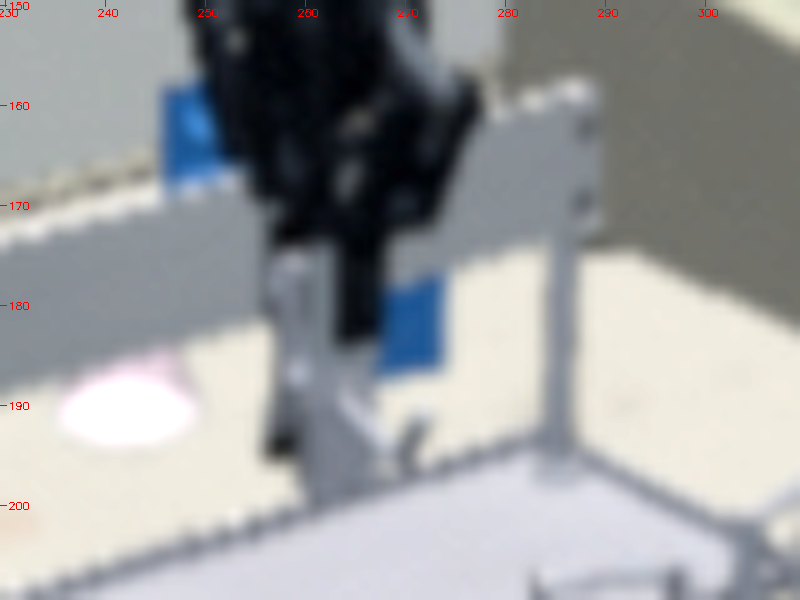

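View pics/top3.png

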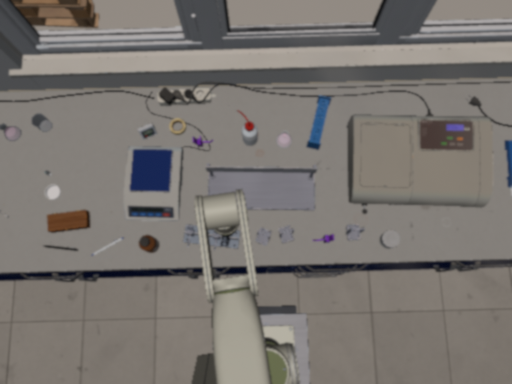

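```bash
python3 -m pendant '[[[0,0,-1,-0.4],[0.8,0,0,-0.5],[1,0,0,-0.45],[1,0,0,0],[1,0,0,0],[1,0,0,0],[1,0,0,0],[1,0,0,0],[1,0,0,0],[1,0,0,0]]]' -1 25
python3 - <<'E'
from h import *
rel(675.7,110,240,-2.4)
E
```

```text
time: 11.33
tool_pos: [611.3, 106.1, 219.5]
tcp_rot: [-179.2, 1.7, -2.0]
ft_force: [0.9, 0.1, -0.1]
finger_gap: 21.5
pos [611.3 106.1 219.5] yaw -1.98 gap 21.5 F [ 0.9  0.1 -0.1] t 11.3 | tool mm [ 64.2  -6.2 -20.5] units [ 3.212 -0.308 -1.027] turn units 0.091
```

```bash
python3 -m pendant '[[[0,0,-0.8,0.09],[0,0,-0.5,0],[0.5,-0.15,-0.1,0],[0.8,-0.15,-0.1,0],[0.8,0,-0.1,0],[0.6,0,0,0],[0,0,0,0],[0,0,0,0],[0,0,0,0],[0,0,0,0]]]' -1 25
python3 - <<'E'
from h import *
rel(675.7,110,235,-2.4)
im=snapshot("scene");crop(im,180,120,260,180,10,"g4.png");im=snapshot("top");crop(im,190,140,270,200,10,"g5.png")
E
```

```text
time: 12.17
tool_pos: [663.2, 108.7, 236.4]
tcp_rot: [-179.4, 2.9, -2.4]
ft_force: [-0.4, 0.5, -0.3]
finger_gap: 21.2
pos [663.2 108.7 236.4] yaw -2.37 gap 21.2 F [-0.4  0.5 -0.3] t 12.2 | tool mm [12.4 -1.8  1.4] units [ 0.621 -0.089  0.072] turn units 0.007
```

View pics/g4.png

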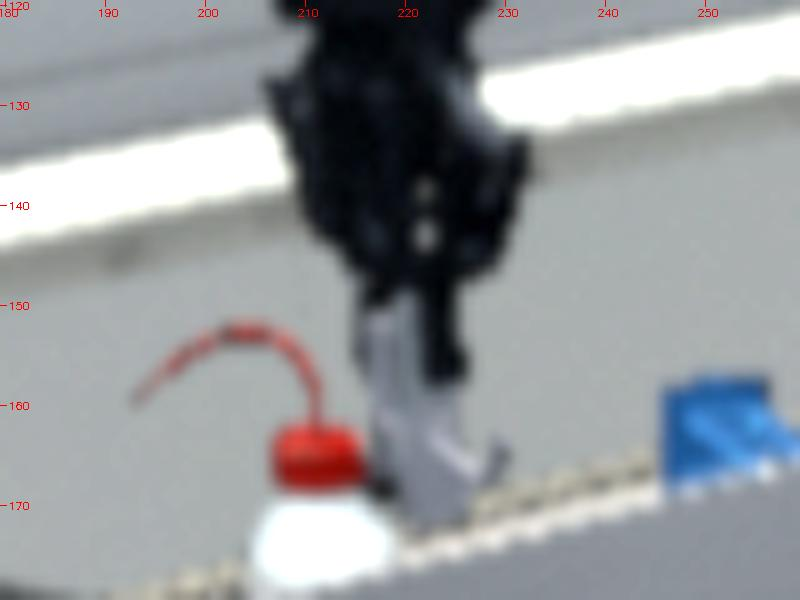

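View pics/g5.png

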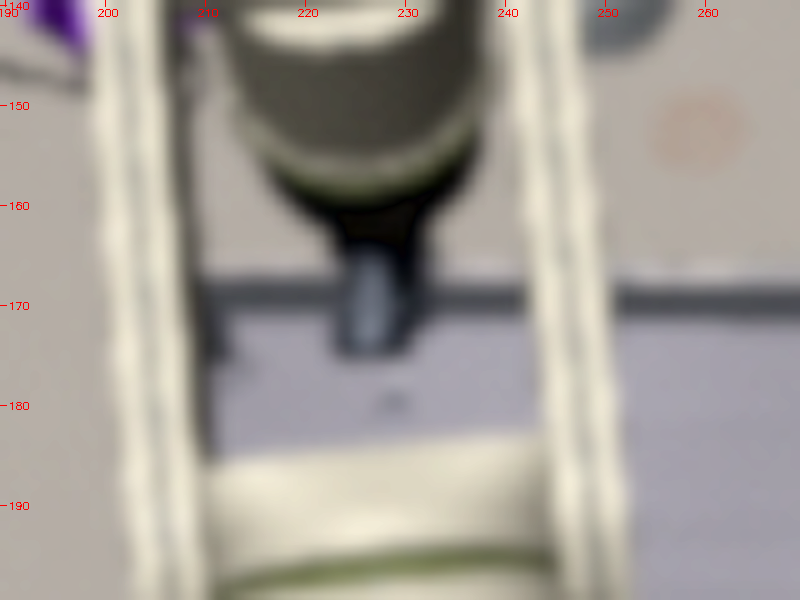

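```bash
python3 -m pendant '[[[0.4,-0.09,-0.2,0],[0.6,0,0,0],[0.3,0,0,0],[0,0,0,0],[-0.3,0,0,0],[-0.3,0,0,0],[0,0,0,0],[0,0,0,0],[0,0,0,0],[0,0,0,0]]]' -1 25
python3 - <<'E'
from h import *
rel(675.7,110,235,-2.4)
E
```

```text
time: 13.1
tool_pos: [673.4, 110.6, 241.8]
tcp_rot: [-179.4, 2.9, -2.3]
ft_force: [-0.2, -0.8, -0.0]
finger_gap: 21.1
pos [673.4 110.6 241.8] yaw -2.31 gap 21.1 F [-0.2 -0.8 -0. ] t 13.1 | tool mm [2.3 0.5 6.8] units [0.114 0.023 0.339] turn units 0.019
```

```bash
python3 -m pendant '[[[0.28,0.02,0.1,0],[0,0,0.3,0],[0,0,0.3,0],[0,0,0.2,0],[0,0,0,0],[0,0,0,0],[0,0,0,0],[0,0,0,0],[0,0,0,0],[0,0,0,0]]]' -1 25
python3 - <<'E'
from h import *
rel(678,110,214,-2.4)
im=snapshot("scene");crop(im,190,140,250,190,12,"g4.png")
E
```

```text
time: 13.93
tool_pos: [678.4, 110.0, 220.3]
tcp_rot: [-179.4, 3.0, -2.3]
ft_force: [0.2, 0.4, -1.1]
finger_gap: 21.3
pos [678.4 110.  220.3] yaw -2.32 gap 21.3 F [ 0.2  0.4 -1.1] t 13.9 | tool mm [-0.4  0.   6.3] units [-0.02   0.     0.313] turn units 0.017
```

View pics/g4.png

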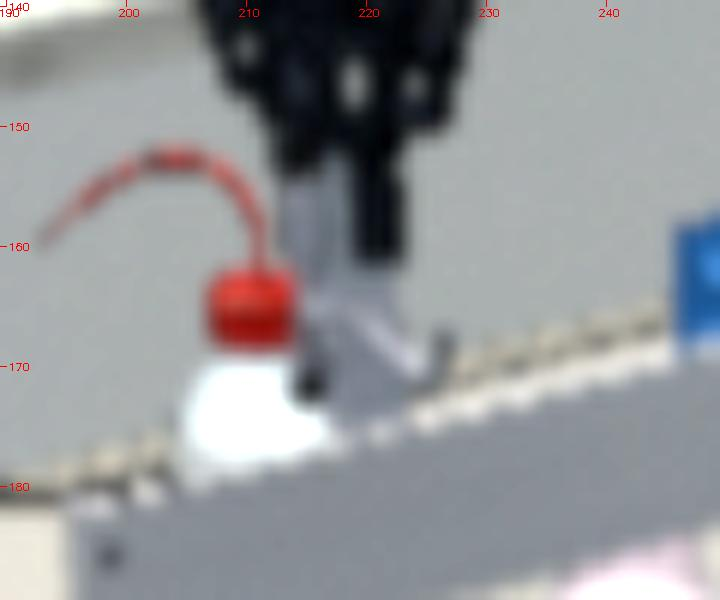

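```bash
python3 -m pendant '[[[0,0,0.2,0],[0,0,0.2,0],[0,0,0.2,0],[0,0,0,0],[0,0,0,0],[0,0,0,0],[0,0,0,0],[0,0,0,0],[0,0,0,0],[0,0,0,0]]]' -1 25
python3 - <<'E'
from h import *
rel(678,110,190,-2.4)
im=snapshot("scene");crop(im,190,140,250,190,12,"g4.png")
E
```

```text
time: 14.82
tool_pos: [677.9, 110.2, 207.5]
tcp_rot: [-179.4, 2.9, -2.3]
ft_force: [0.0, -0.4, 0.5]
finger_gap: 21.7
pos [677.9 110.2 207.5] yaw -2.32 gap 21.7 F [ 0.  -0.4  0.5] t 14.8 | tool mm [ 0.1  0.2 17.5] units [0.006 0.011 0.874] turn units 0.018
```

View pics/g4.png

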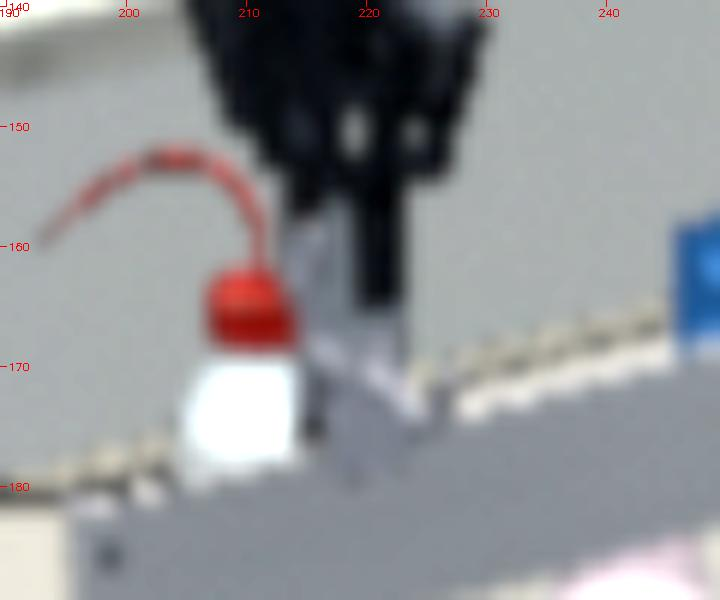

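```bash
python3 -m pendant '[[[0,0,0.2,0],[0,0,0.2,0],[0,0,0.15,0],[0,0,0.1,0],[0,0,0,0],[0,0,0,0],[0,0,0,0],[0,0,0,0],[0,0,0,0],[0,0,0,0]]]' -1 25
python3 - <<'E'
from h import *
rel(678,110,186,-2.4)
E
```

```text
time: 15.7
tool_pos: [677.1, 110.4, 192.8]
tcp_rot: [-179.4, 2.9, -2.3]
ft_force: [0.9, 0.4, -0.5]
finger_gap: 21.6
pos [677.1 110.4 192.8] yaw -2.32 gap 21.6 F [ 0.9  0.4 -0.5] t 15.7 | tool mm [0.9 0.3 6.8] units [0.047 0.016 0.341] turn units 0.017
```

```bash
python3 -m pendant '[[[0,0,0.12,0],[0,0,0.1,0],[0,0,0.1,0],[0,0,0.05,0],[0,0,0,0],[0,0,0,0],[0,0,0,0],[0,0,0,0],[0,0,0,0],[0,0,0,0]]]' -1 25
python3 - <<'E'
from h import *
rel(678,110,186,-2.4)
E
```

```text
time: 16.53
tool_pos: [677.2, 110.5, 186.4]
tcp_rot: [-179.4, 2.8, -2.3]
ft_force: [0.3, -0.1, 0.7]
finger_gap: 21.3
pos [677.2 110.5 186.4] yaw -2.32 gap 21.3 F [ 0.3 -0.1  0.7] t 16.5 | tool mm [0.8 0.5 0.4] units [0.04  0.024 0.02 ] turn units 0.018
```

```bash
python3 -m pendant '[[[0,0,0.08,0],[0,0,0.08,0],[0,0,0.08,0],[0,0,0,0],[0,0,0,0],[0,0,0,0],[0,0,0,0],[0,0,0,0],[0,0,0,0],[0,0,0,0]]]' -1 25
python3 - <<'E'
from h import *
rel(678,110,186,-2.4)
im=snapshot("scene");crop(im,190,140,250,190,12,"g4.png")
E
```

```text
time: 17.37
tool_pos: [677.6, 110.6, 186.3]
tcp_rot: [-179.4, 2.6, -2.3]
ft_force: [-0.9, 0.3, 1.3]
finger_gap: 21.6
pos [677.6 110.6 186.3] yaw -2.31 gap 21.6 F [-0.9  0.3  1.3] t 17.4 | tool mm [0.4 0.6 0.3] units [0.019 0.028 0.016] turn units 0.019
```

View pics/g4.png

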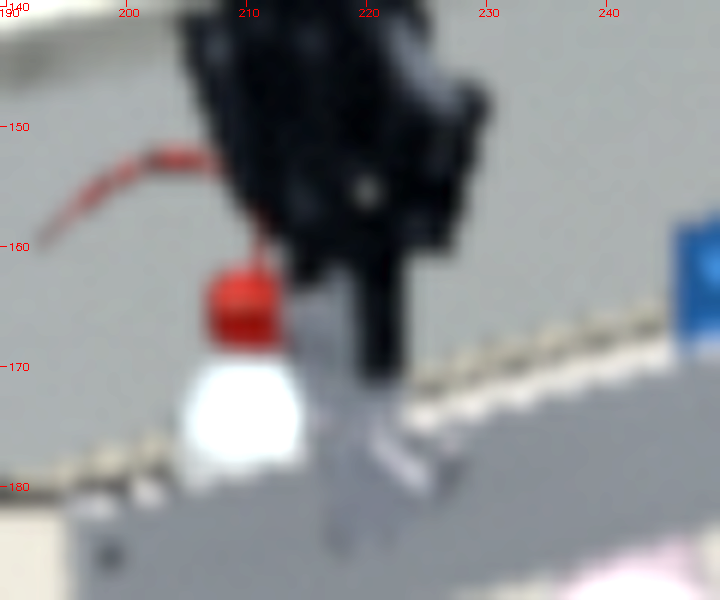

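```bash
python3 -m pendant '[[[0,0,0,0],[0,0,0,0],[0,0,0,0],[0,0,0,0],[0,0,0,0],[0,0,0,0],[0,0,0,0],[0,0,0,0],[0,0,0,0],[0,0,0,0]]]' -0.3 25
python3 - <<'E'
from h import *
rel(678,110,186,-2.4)
E
python3 -m pendant '[[[0,0,0,0],[0,0,0,0],[0,0,0,0],[0,0,0,0],[0,0,0,0],[0,0,0,0],[0,0,0,0],[0,0,0,0],[0,0,0,0],[0,0,0,0]]]' 0.2 25
python3 - <<'E'
from h import *
rel(678,110,186,-2.4)
E
```

```text
time: 18.25
tool_pos: [677.6, 110.6, 185.1]
tcp_rot: [-179.4, 2.7, -2.3]
ft_force: [1.0, 0.1, -0.9]
finger_gap: 30.2
pos [677.6 110.6 185.1] yaw -2.31 gap 30.2 F [ 1.   0.1 -0.9] t 18.2 | tool mm [ 0.4  0.5 -0.9] units [ 0.021  0.027 -0.045] turn units 0.019
time: 19.08
tool_pos: [677.4, 110.6, 185.3]
tcp_rot: [-179.4, 2.7, -2.3]
ft_force: [0.0, 0.5, -0.2]
finger_gap: 51.0
pos [677.4 110.6 185.3] yaw -2.31 gap 51.0 F [ 0.   0.5 -0.2] t 19.1 | tool mm [ 0.6  0.5 -0.7] units [ 0.032  0.027 -0.035] turn units 0.020
```

```bash
python3 -m pendant '[[[0,0,-0.5,0],[0,0,-1,0],[0,0,-1,0],[0,0,-1,0],[-0.3,0,-0.5,0],[-1,0,0,0],[-1,0,0,0],[-1,0,0,0],[-1,-0.5,0,0],[-1,-0.5,0,0]]]' 0.2 25
python3 - <<'E'
from h import *
rel(446,167,130,-8.6)
im=snapshot("scene");cv2.imwrite("pics/scene5.png",im[:,:,::-1]);crop(im,190,140,270,200,10,"h1.png");im=snapshot("top");crop(im,190,150,300,250,7,"h2.png")
E
```

```text
time: 19.92
tool_pos: [573.5, 131.9, 277.3]
tcp_rot: [-179.4, 2.6, -2.5]
ft_force: [-0.3, 0.7, 0.9]
finger_gap: 51.6
pos [573.5 131.9 277.3] yaw -2.52 gap 51.6 F [-0.3  0.7  0.9] t 19.9 | tool mm [-128.9  -29.5  147.3] units [-6.444 -1.474  7.367] turn units 1.326
```

View pics/h1.png

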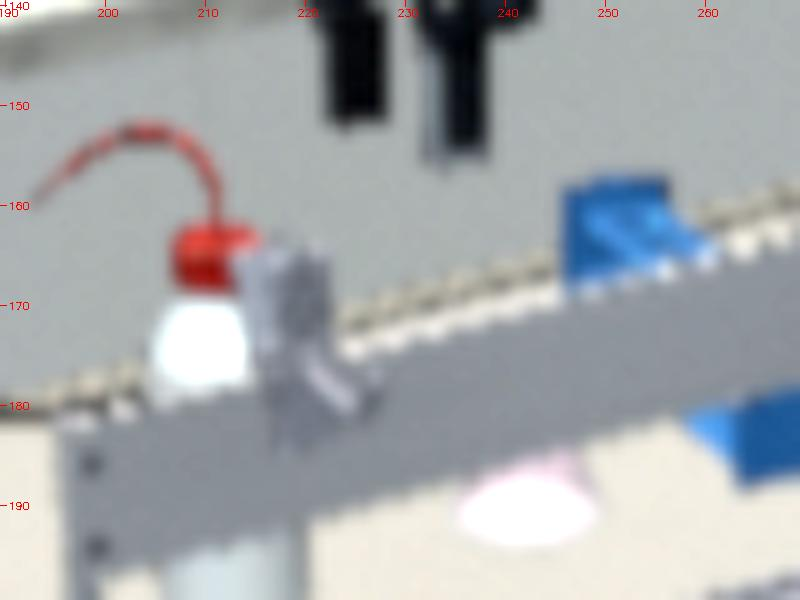

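View pics/h2.png

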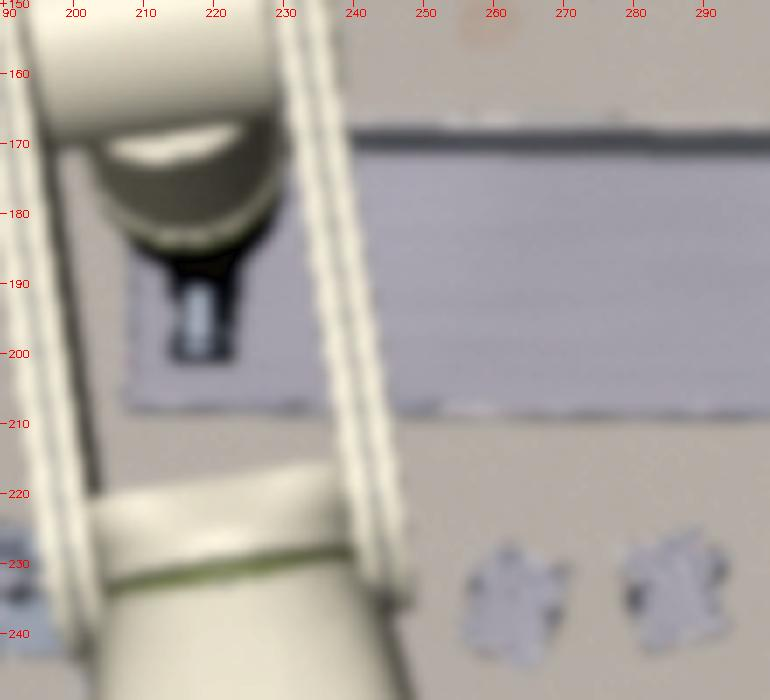

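```bash
python3 -m pendant '[[[-1,-0.2,0.6,0.5],[-1,-0.2,0.8,0.5],[-1,-0.2,0.8,0.33],[-1,-0.2,0.8,0],[-1,-0.2,0.8,0],[-0.9,-0.2,0.8,0],[-0.5,-0.1,0.8,0],[0,0,0.5,0],[0,0,0,0],[0,0,0,0]]]' 0.2 25
python3 - <<'E'
from h import *
rel(446,167,64,-8.6)
E
```

```text
time: 20.85
tool_pos: [441.8, 175.5, 164.5]
tcp_rot: [-179.6, 2.1, -8.8]
ft_force: [0.5, 0.1, -0.3]
finger_gap: 51.3
pos [441.8 175.5 164.5] yaw -8.78 gap 51.3 F [ 0.5  0.1 -0.3] t 20.9 | tool mm [  5.5   7.8 100.5] units [0.275 0.39  5.027] turn units -0.040
```

```bash
python3 -m pendant '[[[0.4,0.2,0.3,-0.04],[0,0.18,0.8,0],[0,0,0.8,0],[0,0,0.8,0],[0,0,0.5,0],[0,0,0,0],[0,0,0,0],[0,0,0,0],[0,0,0,0],[0,0,0,0]]]' 0.2 25
python3 - <<'E'
from h import *
rel(446,167,64,-8.6)
im=snapshot("scene");crop(im,210,185,280,245,11,"g1.png")
E
```

```text
time: 21.68
tool_pos: [461.3, 163.8, 106.1]
tcp_rot: [-179.4, 1.2, -8.8]
ft_force: [0.3, 0.5, -0.1]
finger_gap: 51.4
pos [461.3 163.8 106.1] yaw -8.78 gap 51.4 F [ 0.3  0.5 -0.1] t 21.7 | tool mm [-15.7  -0.8  42.1] units [-0.783 -0.04   2.106] turn units -0.038
```

View pics/g1.png

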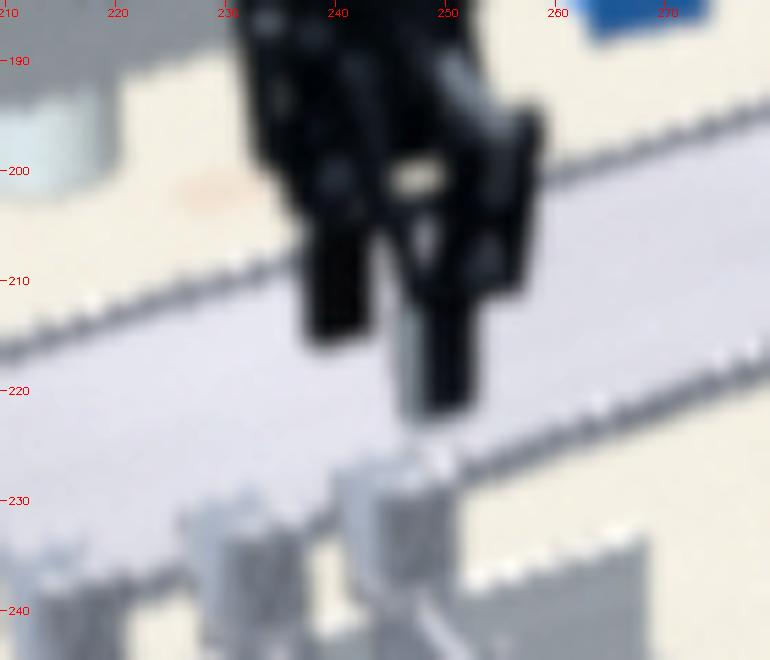

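```bash
python3 -m pendant '[[[-0.4,-0.04,0,-0.04],[-0.35,0,0,0],[0,0,0,0],[0,0,0,0],[0,0,0,0],[0,0,0,0],[0,0,0,0],[0,0,0,0],[0,0,0,0],[0,0,0,0]]]' 0.2 25
python3 - <<'E'
from h import *
rel(446,167,64,-8.6)
E
```

```text
time: 22.57
tool_pos: [445.8, 168.0, 108.5]
tcp_rot: [-179.3, 1.0, -8.5]
ft_force: [-0.7, 0.6, 0.3]
finger_gap: 51.4
pos [445.8 168.  108.5] yaw -8.49 gap 51.4 F [-0.7  0.6  0.3] t 22.6 | tool mm [ 0.3  1.  44.5] units [0.017 0.048 2.227] turn units 0.023
```

```bash
python3 -m pendant '[[[0,0.05,0.3,0],[0,0,0.3,0],[0,0,0.3,0],[0,0,0.3,0],[0,0,0.3,0],[0,0,0.3,0],[0,0,0,0],[0,0,0,0],[0,0,0,0],[0,0,0,0]]]' 0.2 25
python3 - <<'E'
from h import *
rel(446,167,65,-8.6)
E
```

```text
time: 23.4
tool_pos: [443.8, 167.0, 66.7]
tcp_rot: [-179.3, 1.2, -8.5]
ft_force: [0.5, -0.7, -0.1]
finger_gap: 51.1
pos [443.8 167.   66.7] yaw -8.52 gap 51.1 F [ 0.5 -0.7 -0.1] t 23.4 | tool mm [ 2.2 -0.3  1.7] units [ 0.108 -0.015  0.087] turn units 0.018
```

```bash
python3 -m pendant '[[[0.1,0,0,0],[0,0,0.05,0],[0,0,0,0],[0,0,0,0],[0,0,0,0],[0,0,0,0],[0,0,0,0],[0,0,0,0],[0,0,0,0],[0,0,0,0]]]' -0.2 22
python3 - <<'E'
from h import *
rel(446,167,65,-8.6)
E
python3 -m pendant '[[[0,0,0,0],[0,0,0,0],[0,0,0,0],[0,0,0,0],[0,0,0,0],[0,0,0,0],[0,0,0,0],[0,0,0,0],[0,0,0,0],[0,0,0,0]]]' -0.38 22
python3 - <<'E'
from h import *
rel(446,167,65,-8.6)
E
```

```text
time: 24.23
tool_pos: [447.9, 166.9, 67.5]
tcp_rot: [-179.3, 0.9, -8.5]
ft_force: [1.9, -1.1, -0.3]
finger_gap: 34.2
pos [447.9 166.9  67.5] yaw -8.52 gap 34.2 F [ 1.9 -1.1 -0.3] t 24.2 | tool mm [-1.9  0.2  2.5] units [-0.094  0.011  0.123] turn units 0.017
time: 25.07
tool_pos: [447.9, 167.2, 68.6]
tcp_rot: [-179.2, 0.9, -8.5]
ft_force: [0.1, -1.4, 1.1]
finger_gap: 26.3
pos [447.9 167.2  68.6] yaw -8.51 gap 26.3 F [ 0.1 -1.4  1.1] t 25.1 | tool mm [-1.8  0.5  3.6] units [-0.092  0.024  0.18 ] turn units 0.020
```

```bash
python3 -m pendant '[[[0,0,0.1,0],[0,0,0.05,0],[0,0,0,0],[0,0,0,0],[0,0,0,0],[0,0,0,0],[0,0,0,0],[0,0,0,0],[0,0,0,0],[0,0,0,0]]]' -1 25
python3 - <<'E'
from h import *
rel(446,167,65,-8.6)
E
```

```text
time: 25.9
tool_pos: [446.4, 167.7, 68.7]
tcp_rot: [-179.3, 1.2, -8.5]
ft_force: [-2.3, -1.0, 2.7]
finger_gap: 21.7
pos [446.4 167.7  68.7] yaw -8.48 gap 21.7 F [-2.3 -1.   2.7] t 25.9 | tool mm [-0.3  0.8  3.7] units [-0.014  0.038  0.187] turn units 0.026
```

```bash
python3 -m pendant '[[[0,0,-0.5,0],[0,0,-0.5,0],[0,0,-0.5,0],[0,0,-1,0],[0,0,-1,0],[0,0,-1,0],[0,0,-1,0],[0,0,-1,0],[0,0,-1,0],[0,0,-1,0]]]' -1 25
python3 - <<'E'
from h import *
rel(620,0,260,-2.4)
im=snapshot("scene");crop(im,210,130,290,190,10,"g1.png")
E
```

```text
time: 26.73
tool_pos: [447.2, 163.9, 249.2]
tcp_rot: [-179.4, 1.4, -8.5]
ft_force: [0.3, -0.2, -1.7]
finger_gap: 21.3
pos [447.2 163.9 249.2] yaw -8.50 gap 21.3 F [ 0.3 -0.2 -1.7] t 26.7 | tool mm [195.2 136.6 -10.8] units [ 9.759  6.83  -0.541] turn units -1.330
```

View pics/g1.png

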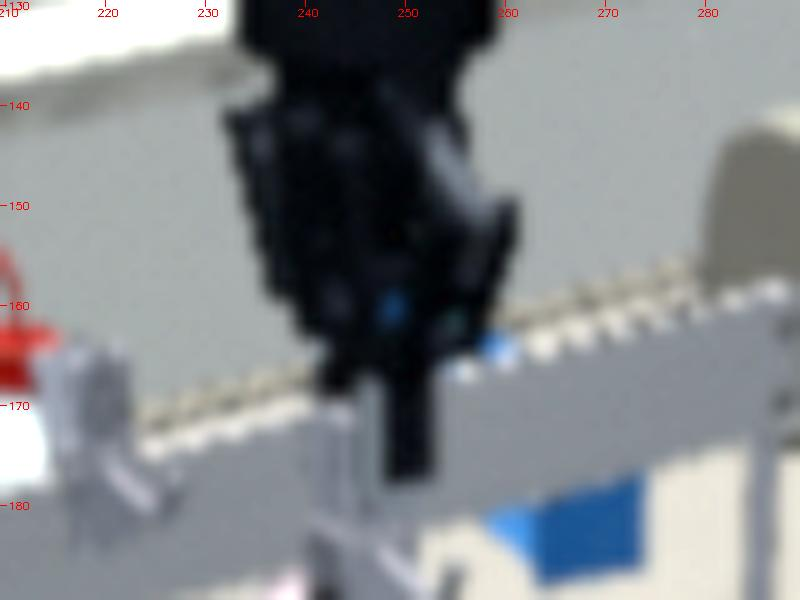

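```bash
python3 -m pendant '[[[0.7,0.7,-0.6,-0.4],[1,0.8,-0.3,-0.4],[1,0.8,-0.2,-0.4],[1,0.8,-0.2,0],[1,0.8,-0.2,0],[1,0.8,-0.2,0],[1,0.8,-0.2,0],[1,0.8,-0.2,0],[0.6,0.3,-0.1,0],[0,0,0,0]]]' -1 25
python3 - <<'E'
from h import *
rel(674,0,250,-2.4)
E
```

```text
time: 27.62
tool_pos: [614.6, 14.5, 313.2]
tcp_rot: [-179.0, -0.3, -2.5]
ft_force: [1.2, -0.4, -0.4]
finger_gap: 20.8
pos [614.6  14.5 313.2] yaw -2.52 gap 20.8 F [ 1.2 -0.4 -0.4] t 27.6 | tool mm [60.  11.8 63.2] units [3.    0.592 3.159] turn units -0.027
```

```bash
python3 -m pendant '[[[0.6,0.2,0.4,0],[0.6,0.2,0.4,0],[0.6,0.2,0.4,0],[0.6,0,0.4,0],[0.4,0,0.4,0],[0.1,0,0.2,0],[0,0,0,0],[0,0,0,0],[0,0,0,0],[0,0,0,0]]]' -1 25
python3 - <<'E'
from h import *
rel(674,0,240,-2.4)
E
```

```text
time: 28.45
tool_pos: [671.7, 2.9, 274.4]
tcp_rot: [-179.0, -0.5, -2.5]
ft_force: [0.3, 0.4, 0.5]
finger_gap: 21.7
pos [671.7   2.9 274.4] yaw -2.47 gap 21.7 F [0.3 0.4 0.5] t 28.4 | tool mm [ 2.4  2.8 34.4] units [0.119 0.142 1.721] turn units -0.015
```

```bash
python3 -m pendant '[[[-0.03,0.14,0.3,0],[0,0,0.4,0],[0,0,0.4,0],[0,0,0.4,0],[0,0,0.3,0],[0,0,0,0],[0,0,0,0],[0,0,0,0],[0,0,0,0],[0,0,0,0]]]' -1 25
python3 - <<'E'
from h import *
rel(670.7,0,220,-2.4)
E
```

```text
time: 29.28
tool_pos: [670.4, 0.8, 235.2]
tcp_rot: [-179.0, -0.6, -2.5]
ft_force: [0.0, -0.2, -1.0]
finger_gap: 21.1
pos [670.4   0.8 235.2] yaw -2.46 gap 21.1 F [ 0.  -0.2 -1. ] t 29.3 | tool mm [ 0.3  0.8 15.2] units [0.015 0.038 0.76 ] turn units -0.014
```

```bash
python3 -m pendant '[[[0.02,0.04,0.25,0],[0,0,0.25,0],[0,0,0.25,0],[0,0,0.25,0],[0,0,0.1,0],[0,0,0,0],[0,0,0,0],[0,0,0,0],[0,0,0,0],[0,0,0,0]]]' -1 25
python3 - <<'E'
from h import *
rel(670.7,0,188.7,-2.4)
im=snapshot("scene");crop(im,210,140,280,190,11,"g1.png")
E
```

```text
time: 30.12
tool_pos: [671.5, 0.3, 211.5]
tcp_rot: [-179.0, -0.6, -2.5]
ft_force: [0.2, -0.2, -0.4]
finger_gap: 21.7
pos [6.715e+02 3.000e-01 2.115e+02] yaw -2.46 gap 21.7 F [ 0.2 -0.2 -0.4] t 30.1 | tool mm [-0.8  0.3 22.8] units [-0.042  0.017  1.14 ] turn units -0.013
```

View pics/g1.png

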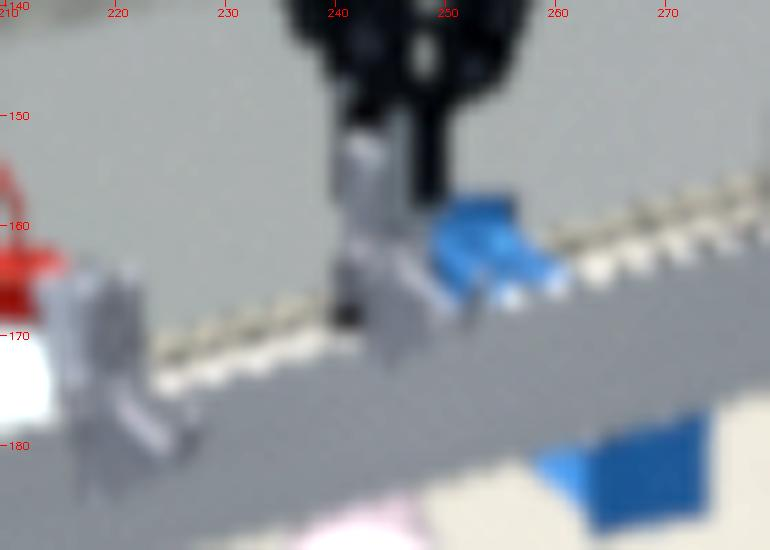

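```bash
python3 -m pendant '[[[0,0,0.2,0],[0,0,0.2,0],[0,0,0.2,0],[0,0,0.2,0],[0,0,0,0],[0,0,0,0],[0,0,0,0],[0,0,0,0],[0,0,0,0],[0,0,0,0]]]' -1 25
python3 - <<'E'
from h import *
rel(670.7,0,188.7,-2.4)
E
python3 -m pendant '[[[0,0,0.1,0],[0,0,0.1,0],[0,0,0.1,0],[0,0,0.08,0],[0,0,0,0],[0,0,0,0],[0,0,0,0],[0,0,0,0],[0,0,0,0],[0,0,0,0]]]' -1 25
python3 - <<'E'
from h import *
rel(670.7,0,188.7,-2.4)
E
```

```text
time: 31.0
tool_pos: [671.8, 0.6, 193.9]
tcp_rot: [-179.0, -0.6, -2.5]
ft_force: [0.3, 0.3, -0.6]
finger_gap: 21.7
pos [6.718e+02 6.000e-01 1.939e+02] yaw -2.46 gap 21.7 F [ 0.3  0.3 -0.6] t 31.0 | tool mm [-1.1  0.7  5.2] units [-0.053  0.034  0.259] turn units -0.012
time: 31.83
tool_pos: [672.6, 0.7, 189.0]
tcp_rot: [-179.0, -0.8, -2.5]
ft_force: [-0.0, 0.2, 1.4]
finger_gap: 21.3
pos [672.6   0.7 189. ] yaw -2.45 gap 21.3 F [-0.   0.2  1.4] t 31.8 | tool mm [-1.9  0.8  0.3] units [-0.093  0.039  0.017] turn units -0.011
```

Seated at the expected height. Release in two stages and leave.

```bash
python3 -m pendant '[[[0,0,0.08,0],[0,0,0,0],[0,0,0,0],[0,0,0,0],[0,0,0,0],[0,0,0,0],[0,0,0,0],[0,0,0,0],[0,0,0,0],[0,0,0,0]]]' -0.3 25
python3 -m pendant '[[[0,0,0,0],[0,0,0,0],[0,0,0,0],[0,0,0,0],[0,0,0,0],[0,0,0,0],[0,0,0,0],[0,0,0,0],[0,0,0,0],[0,0,0,0]]]' 0.2 25
python3 -m pendant '[[[0,0,-0.5,0],[0,0,-1,0],[0,0,-1,0],[0,0,-1,0],[-0.3,0,-0.3,0],[-1,0,0,0],[-1,-0.5,0,0],[-1,-1,0,0],[-1,-1,0,0],[-0.5,-0.5,0,0]]]' 0.2 25
python3 - <<'E'
from h import *
rel(453.4,216.7,150,-8.6)
im=snapshot("scene");crop(im,190,140,290,215,8,"h1.png")
E
```

```text
time: 32.67
tool_pos: [672.5, 0.7, 187.3]
tcp_rot: [-179.0, -0.8, -2.5]
ft_force: [-0.5, -0.2, 1.6]
finger_gap: 30.0
time: 33.5
tool_pos: [672.6, 0.7, 186.9]
tcp_rot: [-179.0, -0.8, -2.5]
ft_force: [-0.0, -0.5, 0.1]
finger_gap: 50.6
time: 34.33
tool_pos: [574.3, 62.1, 268.3]
tcp_rot: [-179.0, -0.9, -2.7]
ft_force: [-1.1, -0.4, -0.6]
finger_gap: 51.3
pos [574.3  62.1 268.3] yaw -2.74 gap 51.3 F [-1.1 -0.4 -0.6] t 34.3 | tool mm [-128.2 -148.7  118.3] units [-6.409 -7.433  5.915] turn units 1.279
```

View pics/h1.png

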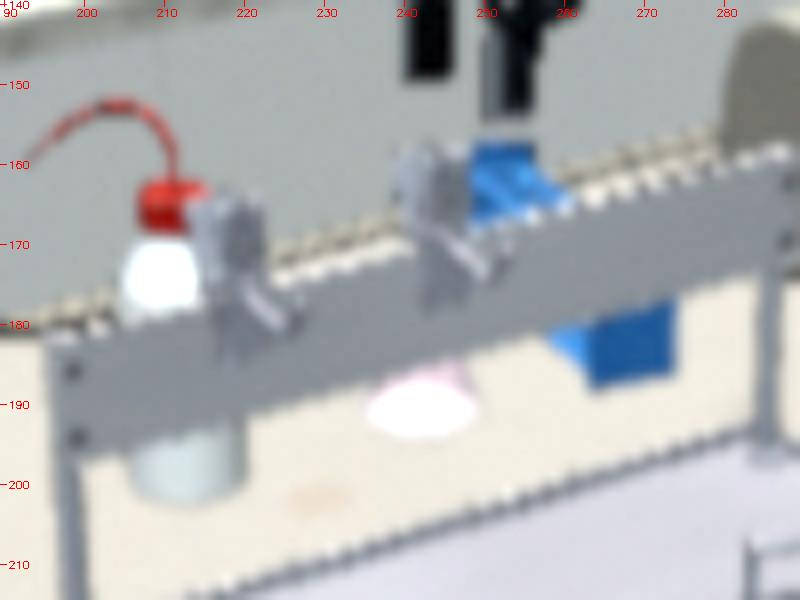

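```bash
python3 -m pendant '[[[-0.8,-0.8,0.4,0.5],[-0.8,-0.9,0.6,0.4],[-0.8,-0.8,0.6,0.38],[-0.8,-0.8,0.6,0],[-0.8,-0.8,0.6,0],[-0.8,-0.8,0.6,0],[-0.5,-0.6,0.5,0],[-0.2,-0.3,0.2,0],[0,0,0,0],[0,0,0,0]]]' 0.2 25
python3 - <<'E'
from h import *
rel(453.4,216.7,110,-8.6)
E
```

```text
time: 35.22
tool_pos: [474.3, 196.9, 185.2]
tcp_rot: [-178.9, -1.1, -8.8]
ft_force: [-0.2, -0.9, 0.2]
finger_gap: 51.3
pos [474.3 196.9 185.2] yaw -8.77 gap 51.3 F [-0.2 -0.9  0.2] t 35.2 | tool mm [-23.7 -16.4  75.2] units [-1.184 -0.818  3.759] turn units -0.038
```

```bash
python3 -m pendant '[[[-0.4,-0.3,0.4,-0.04],[-0.4,-0.3,0.4,0],[-0.3,-0.2,0.4,0],[0,0,0.4,0],[0,0,0.4,0],[0,0,0.4,0],[0,0,0.4,0],[0,0,0.3,0],[0,0,0,0],[0,0,0,0]]]' 0.2 25
python3 - <<'E'
from h import *
rel(453.4,216.7,65,-8.6)
E
```

```text
time: 36.05
tool_pos: [457.3, 215.9, 117.4]
tcp_rot: [-178.9, -1.2, -8.8]
ft_force: [0.3, -0.9, 0.7]
finger_gap: 51.4
pos [457.3 215.9 117.4] yaw -8.80 gap 51.4 F [ 0.3 -0.9  0.7] t 36.0 | tool mm [-4.  -0.2 52.4] units [-0.199 -0.008  2.621] turn units -0.043
```

```bash
python3 -m pendant '[[[-0.2,0,0.2,-0.04],[0,0,0.2,0],[0,0,0.2,0],[0,0,0,0],[0,0,0,0],[0,0,0,0],[0,0,0,0],[0,0,0,0],[0,0,0,0],[0,0,0,0]]]' 0.2 25
python3 - <<'E'
from h import *
rel(453.4,216.7,65,-8.6)
im=snapshot("scene");crop(im,200,190,270,250,11,"g1.png")
E
```

```text
time: 36.88
tool_pos: [454.8, 217.0, 106.0]
tcp_rot: [-178.9, -1.4, -8.6]
ft_force: [-0.5, 0.1, -0.3]
finger_gap: 51.3
pos [454.8 217.  106. ] yaw -8.62 gap 51.3 F [-0.5  0.1 -0.3] t 36.9 | tool mm [-1.4  0.5 41. ] units [-0.069  0.026  2.052] turn units -0.005
```

View pics/g1.png

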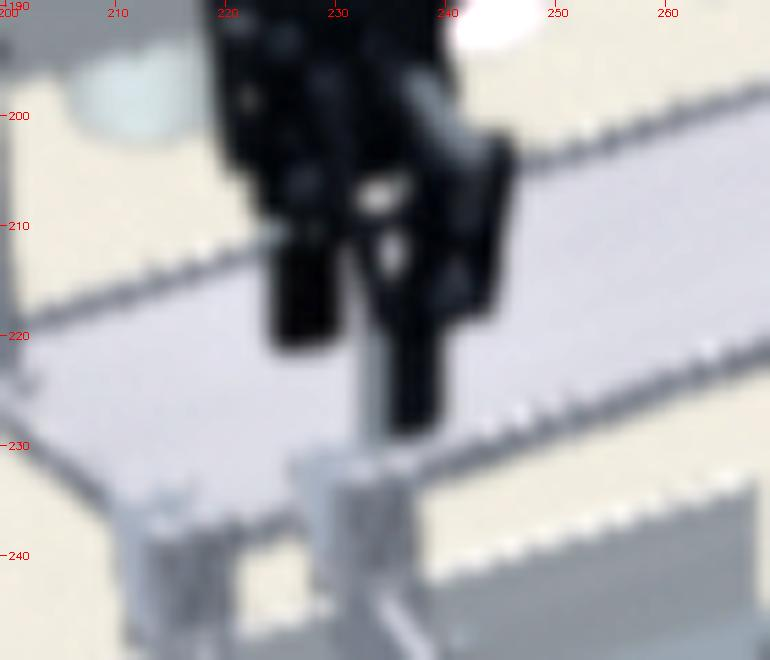

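```bash
python3 -m pendant '[[[-0.12,0,0.3,0],[0,0,0.3,0],[0,0,0.3,0],[0,0,0.3,0],[0,0,0.3,0],[0,0,0.3,0],[0,0,0,0],[0,0,0,0],[0,0,0,0],[0,0,0,0]]]' 0.2 25
python3 - <<'E'
from h import *
rel(453.4,216.7,65,-8.6)
E
```

```text
time: 37.77
tool_pos: [452.1, 217.7, 64.4]
tcp_rot: [-178.9, -1.3, -8.6]
ft_force: [1.0, -0.1, -0.3]
finger_gap: 51.1
pos [452.1 217.7  64.4] yaw -8.62 gap 51.1 F [ 1.  -0.1 -0.3] t 37.8 | tool mm [ 1.4  0.8 -0.6] units [ 0.07   0.038 -0.028] turn units -0.005
```

```bash
python3 -m pendant '[[[0.08,0.04,0,0],[0,0,0,0],[0,0,0,0],[0,0,0,0],[0,0,0,0],[0,0,0,0],[0,0,0,0],[0,0,0,0],[0,0,0,0],[0,0,0,0]]]' -0.2 22
python3 -m pendant '[[[0,0,0,0],[0,0,0,0],[0,0,0,0],[0,0,0,0],[0,0,0,0],[0,0,0,0],[0,0,0,0],[0,0,0,0],[0,0,0,0],[0,0,0,0]]]' -0.38 22
python3 -m pendant '[[[0,0,0.05,0],[0,0,0,0],[0,0,0,0],[0,0,0,0],[0,0,0,0],[0,0,0,0],[0,0,0,0],[0,0,0,0],[0,0,0,0],[0,0,0,0]]]' -1 25
python3 - <<'E'
from h import *
rel(453.4,216.7,65,-8.6)
E
```

```text
time: 38.6
tool_pos: [455.6, 216.9, 66.4]
tcp_rot: [-178.8, -1.5, -8.6]
ft_force: [-0.1, 0.4, -0.2]
finger_gap: 34.0
time: 39.43
tool_pos: [455.0, 217.5, 67.6]
tcp_rot: [-178.8, -1.4, -8.6]
ft_force: [-0.1, -0.6, 0.9]
finger_gap: 26.6
time: 40.27
tool_pos: [453.2, 218.0, 68.1]
tcp_rot: [-178.8, -1.2, -8.6]
ft_force: [-2.8, -0.1, 2.9]
finger_gap: 22.0
pos [453.2 218.   68.1] yaw -8.60 gap 22.0 F [-2.8 -0.1  2.9] t 40.3 | tool mm [0.4 1.2 3.1] units [0.019 0.06  0.155] turn units -0.000
```

```bash
python3 -m pendant '[[[0,0,-0.5,0],[0,0,-0.5,0],[0,0,-0.5,0],[0,0,-1,0],[0,0,-1,0],[0,0,-1,0],[0,0,-1,0],[0,0,-1,0],[0,0,-0.5,0],[0,0,0,0]]]' -1 25
python3 -m pendant '[[[0.5,0.7,-0.1,-0.4],[0.6,1,0,-0.5],[0.6,1,0,-0.43],[0.6,1,0,0],[0.6,1,0,0],[0.6,1,0,0],[0.6,1,0,0],[0.6,1,0,0],[0.6,1,0,0],[0.3,0.5,0,0]]]' -1 25
python3 - <<'E'
from h import *
rel(620,-110,255,-2.4)
im=snapshot("scene");crop(im,220,110,300,170,10,"g1.png")
E
```

```text
time: 41.1
tool_pos: [450.0, 214.8, 221.4]
tcp_rot: [-178.8, -1.4, -8.6]
ft_force: [0.3, -0.5, -0.3]
finger_gap: 21.6
time: 41.93
tool_pos: [551.8, 18.8, 216.9]
tcp_rot: [-178.8, -1.3, -1.9]
ft_force: [0.1, -0.1, -0.3]
finger_gap: 21.4
pos [551.8  18.8 216.9] yaw -1.87 gap 21.4 F [ 0.1 -0.1 -0.3] t 41.9 | tool mm [ 72.3 126.5 -38.1] units [ 3.616  6.325 -1.907] turn units 0.116
```

View pics/g1.png

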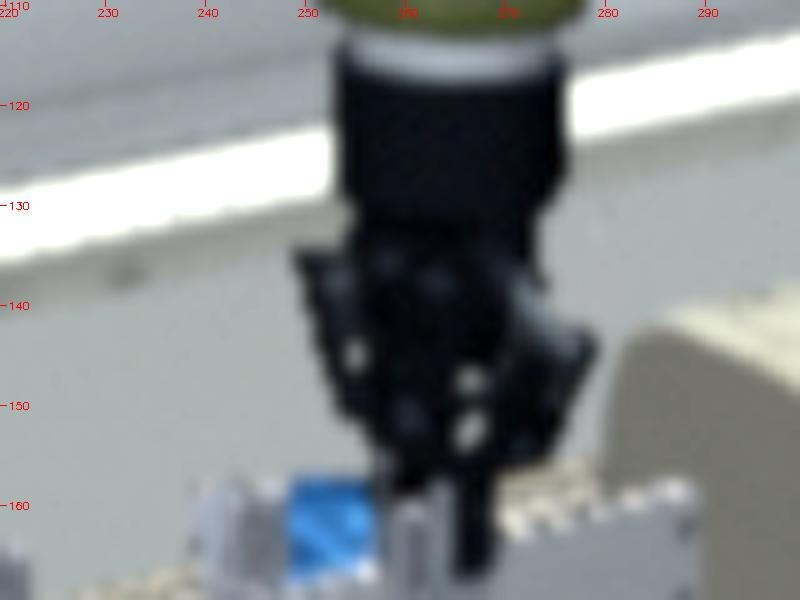

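```bash
python3 -m pendant '[[[0,0.5,-0.6,0.12],[0.2,0.7,-0.6,0],[0.3,0.7,-0.6,0],[0.5,0.8,-0.2,0],[0.6,0.8,0,0],[0.6,0.8,0,0],[0.6,0.8,0,0],[0.6,0.5,0,0],[0.2,0.2,0,0],[0,0,0,0]]]' -1 25
python3 - <<'E'
from h import *
rel(666.5,-110,240,-2.4)
E
```

```text
time: 42.82
tool_pos: [616.7, -103.7, 261.7]
tcp_rot: [-178.8, -1.1, -2.4]
ft_force: [-0.3, 0.4, -0.8]
finger_gap: 21.3
pos [ 616.7 -103.7  261.7] yaw -2.45 gap 21.3 F [-0.3  0.4 -0.8] t 42.8 | tool mm [50.   4.2 21.7] units [2.501 0.209 1.083] turn units -0.011
```

```bash
python3 -m pendant '[[[0.5,0.1,0.1,0],[0.6,0.1,0.2,0],[0.6,0,0.2,0],[0.5,0,0.2,0],[0.2,0,0.1,0],[0,0,0,0],[0,0,0,0],[0,0,0,0],[0,0,0,0],[0,0,0,0]]]' -1 25
python3 - <<'E'
from h import *
rel(665.4,-110,230,-2.4)
E
```

```text
time: 43.65
tool_pos: [661.7, -101.7, 250.0]
tcp_rot: [-178.6, -1.0, -2.2]
ft_force: [-0.0, 0.1, -0.9]
finger_gap: 21.5
pos [ 661.7 -101.7  250. ] yaw -2.19 gap 21.5 F [-0.   0.1 -0.9] t 43.6 | tool mm [ 4.   8.1 20. ] units [0.199 0.407 1.   ] turn units 0.047
```

```bash
python3 -m pendant '[[[0.2,0.3,0.1,0.05],[0,0.12,0.3,0],[0,0,0.3,0],[0,0,0.2,0],[0,0,0,0],[0,0,0,0],[0,0,0,0],[0,0,0,0],[0,0,0,0],[0,0,0,0]]]' -1 25
python3 - <<'E'
from h import *
rel(665.4,-110,220,-2.4)
E
```

```text
time: 44.48
tool_pos: [665.3, -111.3, 229.9]
tcp_rot: [-178.6, -1.0, -2.5]
ft_force: [0.5, 1.1, -0.8]
finger_gap: 21.5
pos [ 665.3 -111.3  229.9] yaw -2.50 gap 21.5 F [ 0.5  1.1 -0.8] t 44.5 | tool mm [ 0.  -1.3  9.9] units [ 0.001 -0.064  0.496] turn units -0.022
```

```bash
python3 -m pendant '[[[0,0,0.25,0],[0,0,0.25,0],[0,0,0.2,0],[0,0,0,0],[0,0,0,0],[0,0,0,0],[0,0,0,0],[0,0,0,0],[0,0,0,0],[0,0,0,0]]]' -1 25
python3 - <<'E'
from h import *
rel(665.4,-110,188,-2.4)
im=snapshot("scene");crop(im,240,130,310,180,11,"g1.png")
E
```

```text
time: 45.32
tool_pos: [665.8, -110.8, 214.8]
tcp_rot: [-178.6, -1.0, -2.5]
ft_force: [-0.1, -0.0, -1.2]
finger_gap: 21.5
pos [ 665.8 -110.8  214.8] yaw -2.49 gap 21.5 F [-0.1 -0.  -1.2] t 45.3 | tool mm [-0.4 -0.8 26.8] units [-0.022 -0.038  1.34 ] turn units -0.019
```

View pics/g1.png

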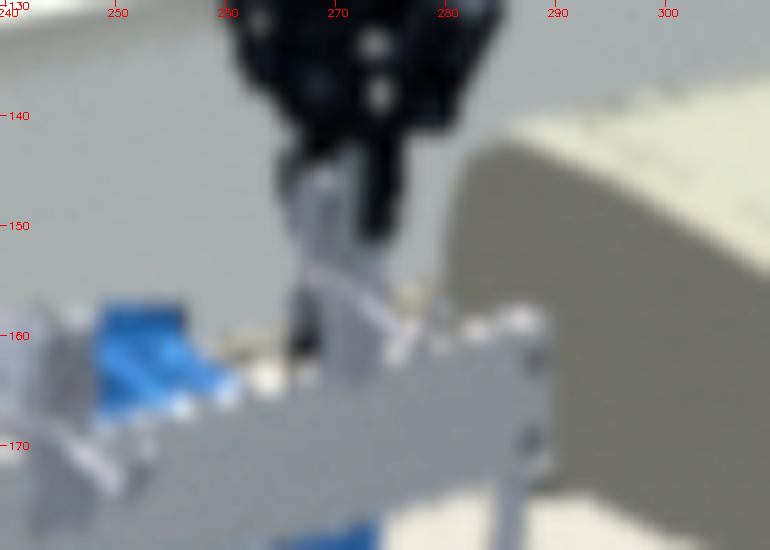

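```bash
python3 -m pendant '[[[0,0,0.2,0],[0,0,0.2,0],[0,0,0.2,0],[0,0,0.2,0],[0,0,0.1,0],[0,0,0,0],[0,0,0,0],[0,0,0,0],[0,0,0,0],[0,0,0,0]]]' -1 25
python3 -m pendant '[[[0,0,0.1,0],[0,0,0.1,0],[0,0,0.1,0],[0,0,0.05,0],[0,0,0,0],[0,0,0,0],[0,0,0,0],[0,0,0,0],[0,0,0,0],[0,0,0,0]]]' -1 25
python3 - <<'E'
from h import *
rel(665.4,-110,188,-2.4)
E
```

```text
time: 46.2
tool_pos: [665.9, -110.2, 194.3]
tcp_rot: [-178.6, -1.0, -2.5]
ft_force: [-0.3, -0.1, -0.3]
finger_gap: 21.1
time: 47.03
tool_pos: [666.7, -110.3, 188.5]
tcp_rot: [-178.7, -1.1, -2.5]
ft_force: [-0.3, 0.7, 0.1]
finger_gap: 21.2
pos [ 666.7 -110.3  188.5] yaw -2.49 gap 21.2 F [-0.3  0.7  0.1] t 47.0 | tool mm [-1.3 -0.2  0.5] units [-0.065 -0.012  0.026] turn units -0.019
```

```bash
python3 -m pendant '[[[0,0,0.08,0],[0,0,0.08,0],[0,0,0.05,0],[0,0,0,0],[0,0,0,0],[0,0,0,0],[0,0,0,0],[0,0,0,0],[0,0,0,0],[0,0,0,0]]]' -1 25
python3 -m pendant '[[[0,0,0,0],[0,0,0,0],[0,0,0,0],[0,0,0,0],[0,0,0,0],[0,0,0,0],[0,0,0,0],[0,0,0,0],[0,0,0,0],[0,0,0,0]]]' -0.3 25
python3 -m pendant '[[[0,0,0,0],[0,0,0,0],[0,0,0,0],[0,0,0,0],[0,0,0,0],[0,0,-0.5,0],[0,0,-1,0],[0,0,-1,0],[0,0,-1,0],[0,0,-0.5,0]]]' 0.2 25
python3 -m pendant '[[[-0.5,0,0,0],[-1,0.3,0,0],[-1,0.6,0,0],[-1,1,0,0],[-1,1,0,0],[-1,1,0,0],[-0.5,1,0,0],[0,1,0,0],[0,0.5,0,0],[0,0,0,0]]]' 0.2 25
python3 - <<'E'
from h import *
rel(450,-100,250,-90)
for n in C:
    im=snapshot(n);cv2.imwrite(f"pics/{n}6.png",im[:,:,::-1])
    if n=="scene": crop(im,190,140,330,245,5.7,"h1.png")
    else: crop(im,245,215,375,255,6,"h2.png")
E
```

```text
time: 47.87
tool_pos: [667.3, -110.4, 188.5]
tcp_rot: [-178.7, -1.3, -2.5]
ft_force: [-1.2, 0.4, 2.4]
finger_gap: 21.3
time: 48.7
tool_pos: [666.9, -110.3, 186.8]
tcp_rot: [-178.7, -1.2, -2.5]
ft_force: [0.5, -0.3, -0.6]
finger_gap: 29.6
time: 49.53
tool_pos: [663.0, -111.5, 267.8]
tcp_rot: [-178.6, -0.8, -2.5]
ft_force: [-0.3, 0.2, 1.1]
finger_gap: 51.6
time: 50.37
tool_pos: [535.4, -238.0, 272.9]
tcp_rot: [-178.8, -1.6, -2.3]
ft_force: [-0.3, -0.1, -0.4]
finger_gap: 51.2
pos [ 535.4 -238.   272.9] yaw -2.27 gap 51.2 F [-0.3 -0.1 -0.4] t 50.4 | tool mm [ -90.8 -134.6   22.9] units [-4.54  -6.728  1.146] turn units 19.141
```

View pics/h1.png

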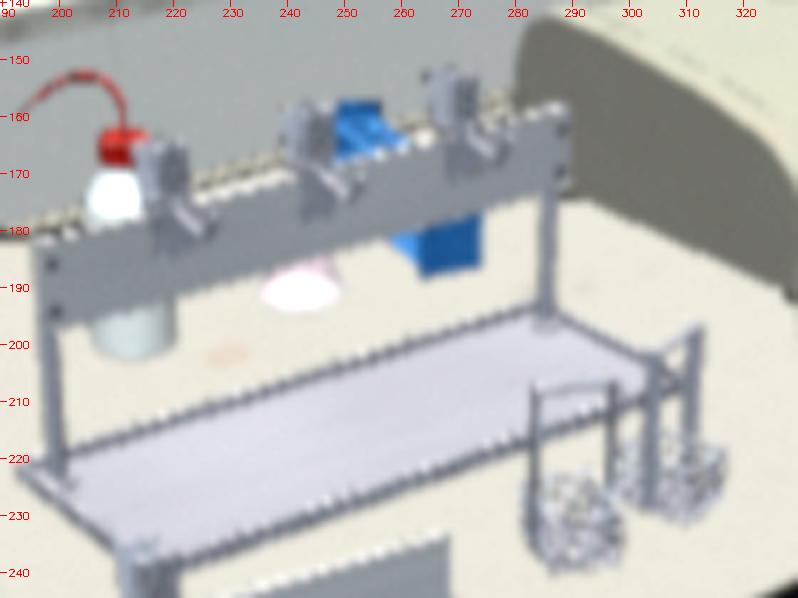

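View pics/top6.png

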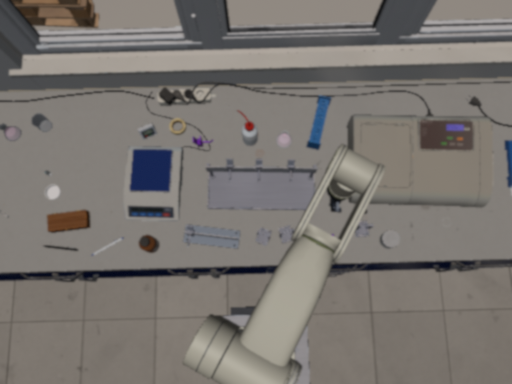

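View pics/h2.png

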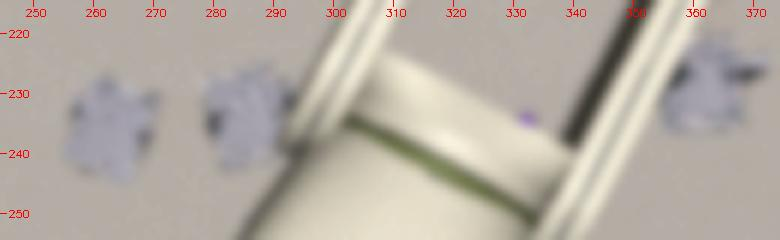

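```bash
python3 - <<'E'
from h import *
T=cv2.imread("pics/top0.png")[:,:,::-1];S=cv2.imread("pics/scene6.png")[:,:,::-1]
crop(T,250,220,300,250,15,"i1.png",5);crop(S,276,190,326,235,15,"i2.png",5)
T=cv2.imread("pics/top6.png")[:,:,::-1];crop(T,350,215,380,240,18,"i3.png",5)
def b(p,q,z=107): 
    a=onz("scene",p,z);c=onz("scene",q,z);d=c-a;print("sc mid",((a+c)/2).round(1),"len",np.linalg.norm(d).round(1),"dir",np.degrees(np.arctan2(d[1],d[0])).round(1))
b((283.5,208.5),(297,207));b((303.5,203),(312,198))
def bt(p,q,z): 
    a=onz("top",p,z);c=onz("top",q,z);d=c-a;print("top mid",((a+c)/2).round(1),"len",np.linalg.norm(d).round(1),"dir",np.degrees(np.arctan2(d[1],d[0])).round(1))
for z in(107,):
    bt((256,233),(269,238),z);bt((279.5,235),(292,231.5),z);bt((357,227),(368,226.5),z)
E
```

```text
sc mid [434.5  -2.7 107. ] len 45.6 dir -115.2
sc mid [438.  -86.2 107. ] len 51.3 dir -78.8
top mid [432.1  -2.7 107. ] len 50.9 dir -112.7
top mid [438. -88. 107.] len 47.6 dir -75.9
top mid [ 454.5 -370.1  107. ] len 40.4 dir -88.9
```

View pics/i1.png

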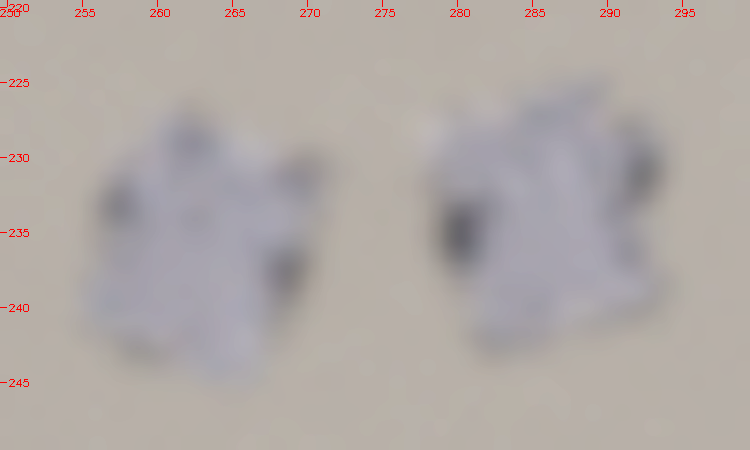

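View pics/i2.png

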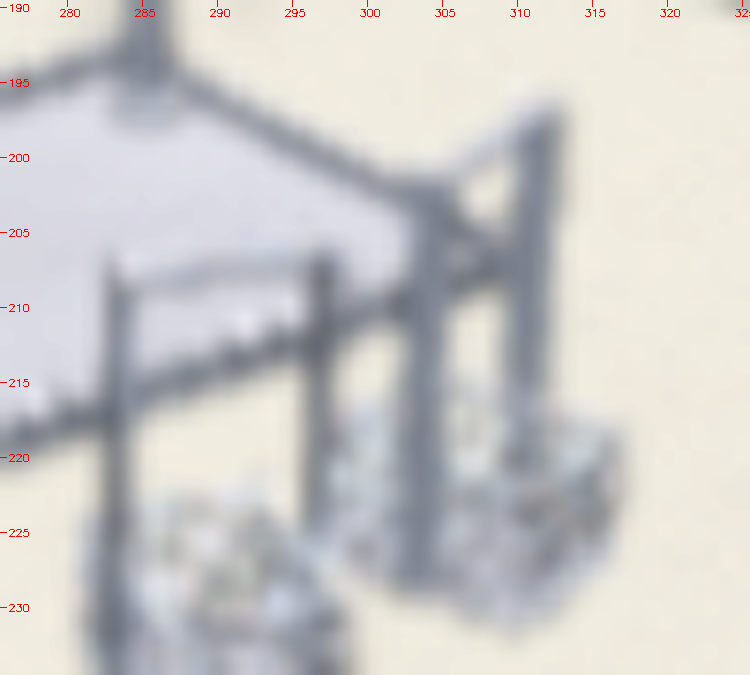

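View pics/i3.png

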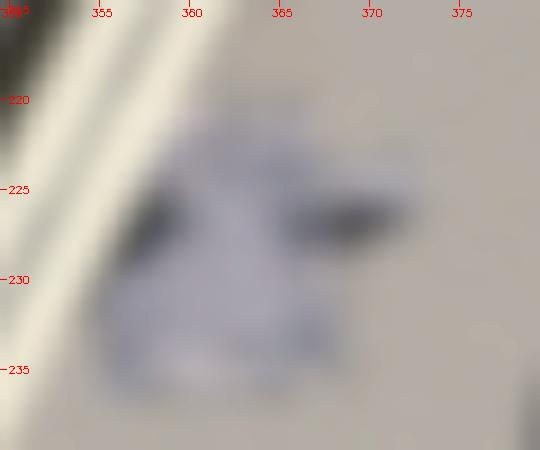

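```bash
python3 -m pendant '[[[-0.5,-0.8,0,0],[-0.5,-1,0,0],[-0.5,-1,0,0],[-0.5,-1,0,0],[-0.5,-1,0,0],[-0.5,-1,0,0],[-0.5,-1,0,0],[-0.5,-1,0,0],[-0.5,-1,0,0],[-0.5,-1,0,-0.5]]]' 0.45 25
python3 -m pendant '[[[-0.2,-0.5,0,-1],[0,0,0,-1],[0,0,0,-1],[0,0,0,-1],[0,0,0,-1],[0,0,0,-1],[0,0,0,-1],[0,0,0,-1],[0,0,0,-1],[0,0,0,-1]]]' 0.45 25
python3 -m pendant '[[[0,0,0,-1],[0,0,0,-1],[0,0,0,-1],[0,0,0,-1],[0,0,0,-0.3],[0,0,0,0],[0,0,0,0],[0,0,0,0],[0,0,0,0],[0,0,0,0]]]' 0.45 25
python3 - <<'E'
from h import *
rel(433,-3,180,66)
for n in C:
    im=snapshot(n);cv2.imwrite(f"pics/{n}7.png",im[:,:,::-1])
    if n=="scene": crop(im,260,170,330,230,10,"h1.png")
    else: crop(im,245,205,405,265,5,"h2.png")
E
```

```text
time: 51.3
tool_pos: [442.1, -19.4, 273.4]
tcp_rot: [-178.5, -1.6, 0.5]
ft_force: [0.5, 0.2, 0.1]
finger_gap: 61.8
time: 52.13
tool_pos: [435.8, 10.4, 275.5]
tcp_rot: [180.0, -2.5, 50.0]
ft_force: [0.2, -0.3, 0.4]
finger_gap: 62.0
time: 52.97
tool_pos: [435.3, 21.3, 276.3]
tcp_rot: [179.2, -2.6, 71.7]
ft_force: [0.6, 0.5, 0.1]
finger_gap: 61.9
pos [435.3  21.3 276.3] yaw 71.69 gap 61.9 F [0.6 0.5 0.1] t 53.0 | tool mm [-23.8   5.4  96.3] units [-1.192  0.271  4.814] turn units 1.242
```

View pics/h2.png

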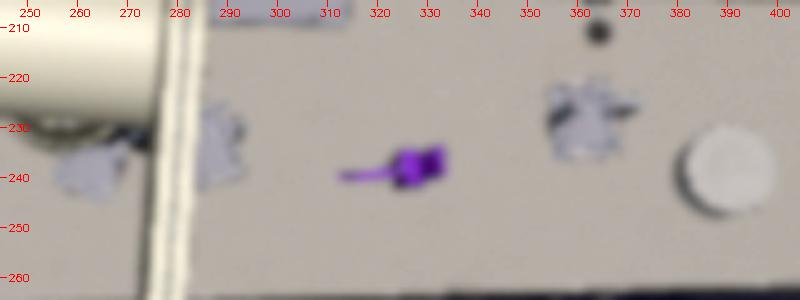

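View pics/h1.png

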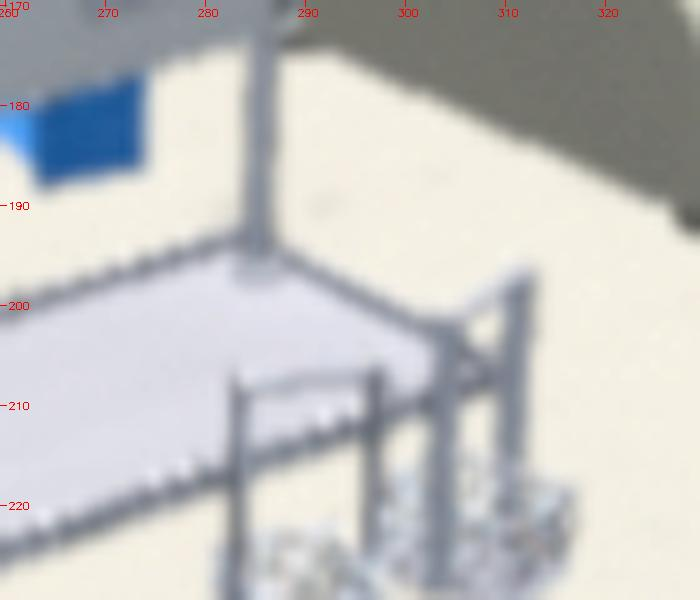

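```bash
python3 -m pendant '[[[-0.5,0.2,0.2,0.6],[-0.6,0.1,0.4,0.6],[0,0,0.5,0],[0,0,0.5,0],[0,0,0.5,0],[0,0,0.5,0],[0,0,0.4,0],[0,0,0.2,0],[0,0,0,0],[0,0,0,0]]]' 0.45 25
python3 - <<'E'
from h import *
rel(433,-3,140,66)
E
```

```text
time: 53.9
tool_pos: [434.8, -0.8, 203.6]
tcp_rot: [179.6, -2.6, 65.6]
ft_force: [-0.2, 0.4, 0.2]
finger_gap: 61.9
pos [434.8  -0.8 203.6] yaw 65.56 gap 61.9 F [-0.2  0.4  0.2] t 53.9 | tool mm [-2.8 -0.8 63.6] units [-0.138 -0.038  3.18 ] turn units -0.095
```

```bash
python3 -m pendant '[[[-0.14,-0.04,0.3,-0.1],[0,0,0.4,0],[0,0,0.4,0],[0,0,0.4,0],[0,0,0.4,0],[0,0,0.4,0],[0,0,0.4,0],[0,0,0.3,0],[0,0,0,0],[0,0,0,0]]]' 0.45 25
python3 - <<'E'
from h import *
rel(433,-3,86,66)
im=snapshot("scene");crop(im,250,170,330,230,10,"h1.png")
im=snapshot("top");crop(im,240,215,300,255,12,"h2.png")
print(proj("scene",sense()["tool_pos"]))
E
```

```text
time: 54.73
tool_pos: [434.8, -0.4, 137.5]
tcp_rot: [179.5, -2.6, 66.1]
ft_force: [0.6, 0.5, 0.1]
finger_gap: 61.9
pos [ 4.348e+02 -4.000e-01  1.375e+02] yaw 66.13 gap 61.9 F [0.6 0.5 0.1] t 54.7 | tool mm [-3.1 -0.6 51.5] units [-0.154 -0.028  2.573] turn units 0.028
[[289.96844575 199.19071932]]
```

View pics/h1.png

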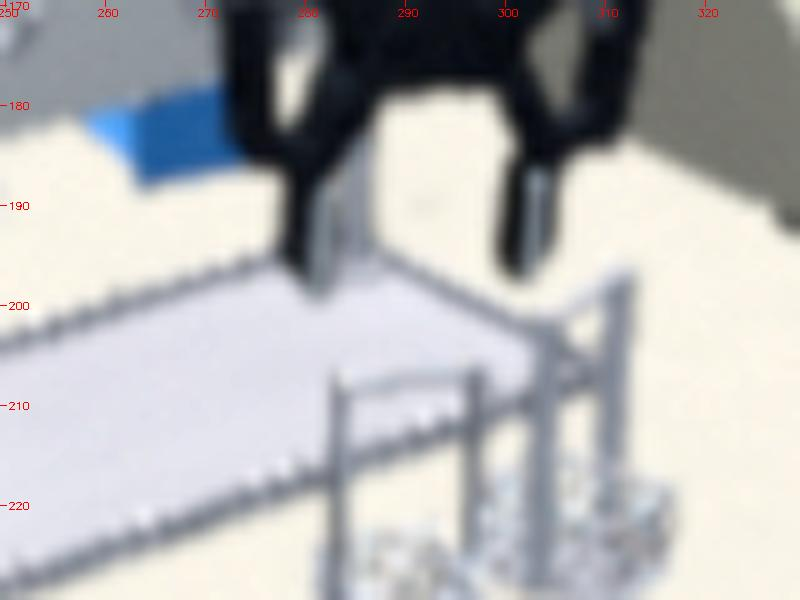

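View pics/h2.png

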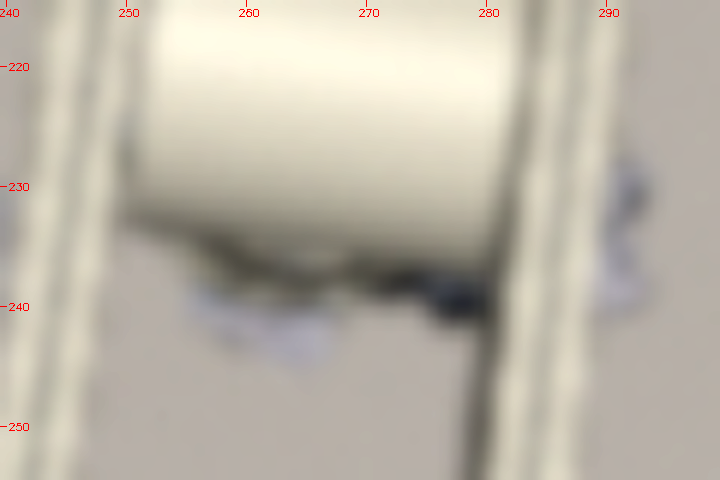

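```bash
python3 -m pendant '[[[-0.2,-0.12,0.2,0],[0,0,0.3,0],[0,0,0.3,0],[0,0,0.3,0],[0,0,0.3,0],[0,0,0.3,0],[0,0,0.3,0],[0,0,0.25,0],[0,0,0,0],[0,0,0,0]]]' 0.45 25
python3 - <<'E'
from h import *
rel(433.5,-3,86,66)
im=snapshot("scene");crop(im,250,170,330,230,10,"h1.png")
E
```

```text
time: 55.67
tool_pos: [432.8, -1.8, 88.7]
tcp_rot: [179.3, -2.6, 66.1]
ft_force: [0.6, 0.4, 0.1]
finger_gap: 61.9
pos [432.8  -1.8  88.7] yaw 66.12 gap 61.9 F [0.6 0.4 0.1] t 55.7 | tool mm [-0.9  1.1  2.7] units [-0.043  0.056  0.137] turn units 0.026
```

View pics/h1.png

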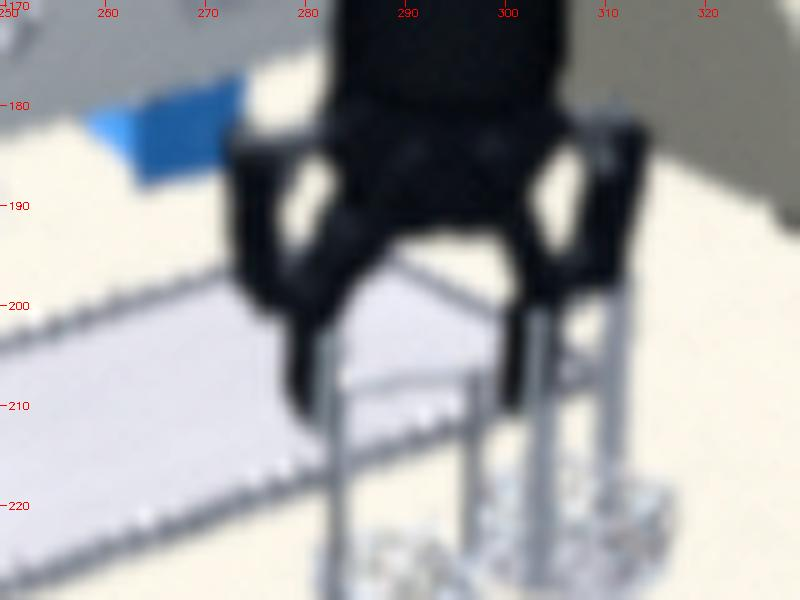

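```bash
python3 -m pendant '[[[-0.04,0.05,0.08,0],[0,0,0,0],[0,0,0,0],[0,0,0,0],[0,0,0,0],[0,0,0,0],[0,0,0,0],[0,0,0,0],[0,0,0,0],[0,0,0,0]]]' 0 30
python3 - <<'E'
from h import *
rel(433.5,-3,86,66)
im=snapshot("scene");crop(im,250,170,330,230,10,"h1.png")
E
```

```text
time: 56.55
tool_pos: [434.7, -3.2, 88.4]
tcp_rot: [179.2, -2.7, 66.1]
ft_force: [0.1, 1.1, -0.3]
finger_gap: 48.9
pos [434.7  -3.2  88.4] yaw 66.13 gap 48.9 F [ 0.1  1.1 -0.3] t 56.5 | tool mm [-0.3 -1.1  2.4] units [-0.014 -0.057  0.121] turn units 0.029
```

View pics/h1.png

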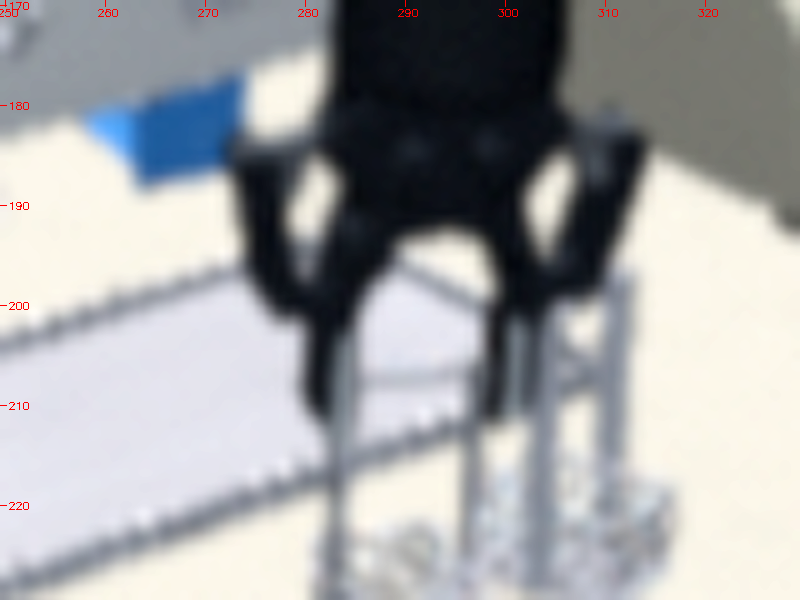

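```bash
python3 -m pendant '[[[0,0,-0.3,0],[0,0,-0.5,0],[0,0,-0.7,0],[0,0,-0.7,0],[0,0,-0.7,0],[0,0,-0.7,0],[0,0,-0.7,0],[0,0,-0.5,0],[0,0,0,0],[0,0,0,0]]]' 0 30
python3 - <<'E'
from h import *
rel(560,112,230,87.6)
im=snapshot("scene");cv2.imwrite("pics/scene8.png",im[:,:,::-1])
T=cv2.imread("pics/top6.png")[:,:,::-1];crop(T,215,150,305,190,8.5,"j1.png",5)
S=cv2.imread("pics/scene6.png")[:,:,::-1];crop(S,208,148,284,190,10,"j2.png",5)
E
```

```text
time: 57.43
tool_pos: [431.4, -7.1, 195.4]
tcp_rot: [179.0, -2.7, 66.1]
ft_force: [-0.7, 0.4, -0.3]
finger_gap: 49.2
pos [431.4  -7.1 195.4] yaw 66.14 gap 49.2 F [-0.7  0.4 -0.3] t 57.4 | tool mm [160.9  69.5 -34.6] units [ 8.047  3.473 -1.728] turn units -4.681
```

View pics/scene8.png

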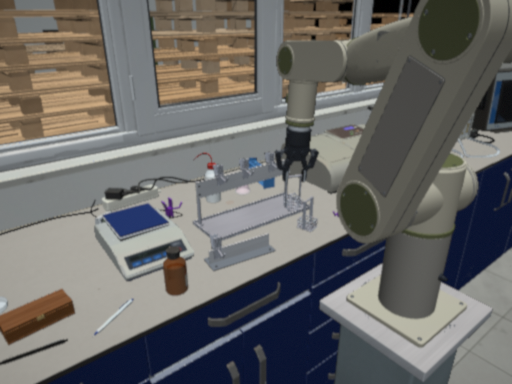

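View pics/j1.png

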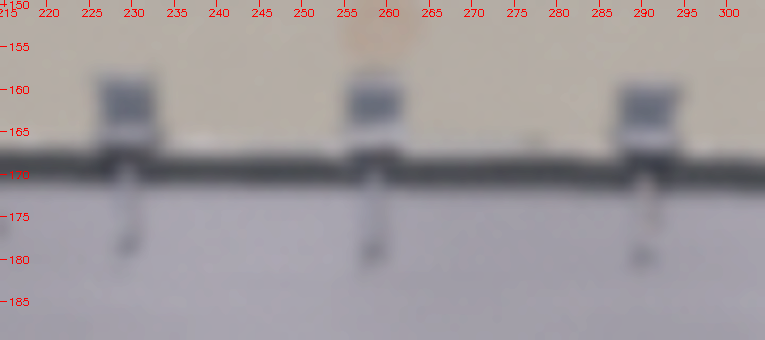

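View pics/j2.png

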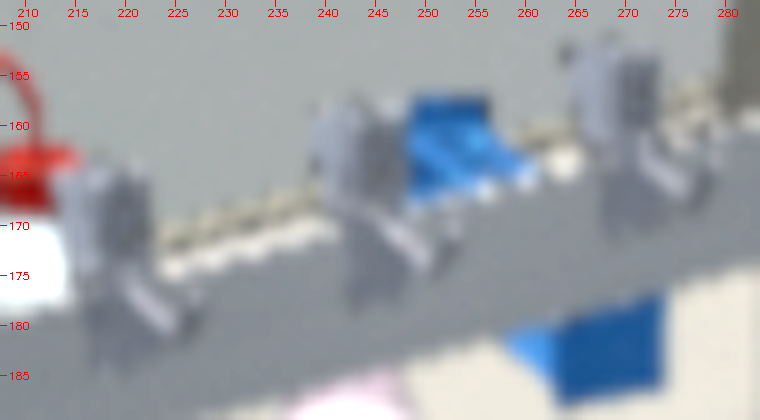

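```bash
python3 - <<'E'
from h import *
a=np.radians(-2.4);X=np.array([np.cos(a),np.sin(a)])
for (px,py) in [(678.2,110.6),(673.5,.7),(668.8,-110.3)]:
    f=lambda x,z:np.r_[np.array([px,py])+x*X,175+z]
    P=[f(-42,-8.5),f(-56,9),f(-11,38)]
    print((px,py),"valley",P[0].round(1),"top px valley/tip",proj("top",P[:2]).round(1).tolist(),"scene valley/tip/levertop",proj("scene",P).round(1).tolist())
for uv in[(229.3,180),(258.5,180),(290,180.5)]: print(onz("top",uv,184).round(1))
E
```

```text
(678.2, 110.6) valley [636.2 112.4 166.5] top px valley/tip [[229.3, 178.2], [228.8, 180.8]] scene valley/tip/levertop [[224.5, 180.8], [226.6, 177.2], [219.1, 165.2]]
(673.5, 0.7) valley [631.5   2.5 166.5] top px valley/tip [[259.6, 178.6], [259.5, 181.2]] scene valley/tip/levertop [[251.2, 173.7], [253.6, 170.1], [246.0, 158.7]]
(668.8, -110.3) valley [ 626.8 -108.5  166.5] top px valley/tip [[290.3, 179.1], [290.5, 181.7]] scene valley/tip/levertop [[276.0, 167.1], [278.5, 163.6], [270.9, 152.8]]
[625.  111.3 184. ]
[622.2   6.6 184. ]
[ 617.3 -106.2  184. ]
```

```bash
python3 -m pendant '[[[0.2,0.1,-0.6,-0.6],[0.4,0.2,-0.6,-0.6],[0.6,0.3,-0.4,-0.6],[0.8,0.5,-0.1,-0.6],[0.8,0.6,0,-0.6],[0.6,0.6,0,-0.6],[0.5,0.6,0,-0.6],[0.3,0.6,0,-0.4],[0,0.5,0,0],[0,0,0,0]]]' 0 30
python3 - <<'E'
from h import *
rel(600,112,220,87.6)
im=snapshot("scene");crop(im,180,120,280,195,8,"k1.png")
E
```

```text
time: 58.32
tool_pos: [527.2, 62.7, 224.6]
tcp_rot: [179.0, -2.2, 88.2]
ft_force: [0.3, -0.1, -0.5]
finger_gap: 49.4
pos [527.2  62.7 224.6] yaw 88.23 gap 49.4 F [ 0.3 -0.1 -0.5] t 58.3 | tool mm [51.6 71.2  4.6] units [2.578 3.562 0.229] turn units 0.136
```

View pics/k1.png

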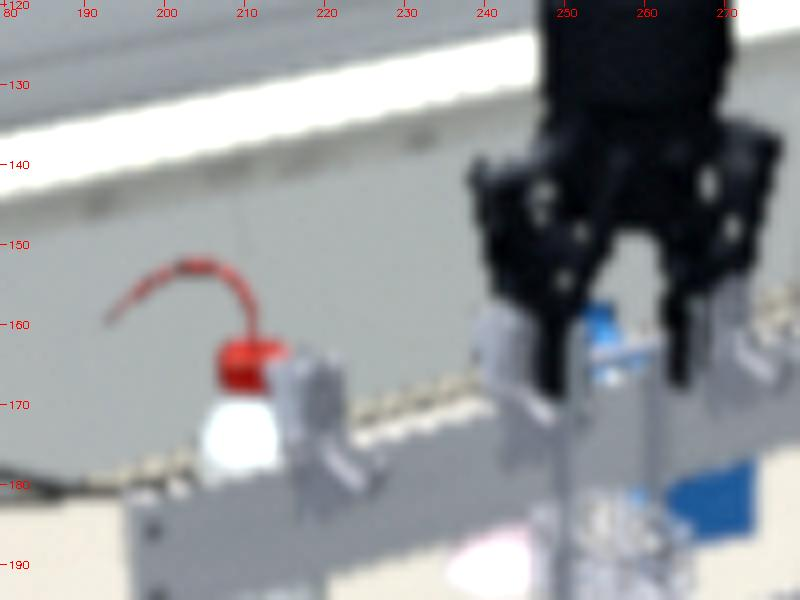

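```bash
python3 -m pendant '[[[0.3,0.3,0,0.14],[0.5,0.5,0,0],[0.5,0.5,0,0],[0.5,0.5,0,0],[0.3,0.5,0,0],[0.2,0.5,0,0],[0,0.3,0,0],[0,0,0,0],[0,0,0,0],[0,0,0,0]]]' 0 30
python3 - <<'E'
from h import *
rel(636.2,112.4,205,87.6)
E
```

```text
time: 59.2
tool_pos: [588.1, 108.1, 221.8]
tcp_rot: [179.7, -2.2, 86.9]
ft_force: [0.2, 0.5, -1.0]
finger_gap: 49.3
pos [588.1 108.1 221.8] yaw 86.94 gap 49.3 F [ 0.2  0.5 -1. ] t 59.2 | tool mm [ 6.8 47.8 16.8] units [0.341 2.392 0.838] turn units -0.144
```

```bash
python3 -m pendant '[[[0.2,0.3,0.1,-0.14],[0.14,0.5,0.1,0],[0,0.6,0.1,0],[0,0.5,0.1,0],[0,0.4,0,0],[0,0.1,0,0],[0,0,0,0],[0,0,0,0],[0,0,0,0],[0,0,0,0]]]' 0 30
python3 - <<'E'
from h import *
rel(636.2,112.4,205,87.6)
im=snapshot("scene");crop(im,190,130,260,190,11,"k1.png");print(proj("scene",sense()["tool_pos"]+np.array([0,0,18])))
im=snapshot("top");crop(im,200,145,270,200,11,"k2.png")
E
```

```text
time: 60.03
tool_pos: [635.1, 113.1, 213.0]
tcp_rot: [179.9, -2.2, 87.7]
ft_force: [-0.5, 0.4, -1.8]
finger_gap: 49.2
pos [635.1 113.1 213. ] yaw 87.67 gap 49.2 F [-0.5  0.4 -1.8] t 60.0 | tool mm [-0.7  1.2  8. ] units [-0.034  0.058  0.399] turn units 0.016
[[223.82882976 162.74117674]]
```

View pics/k1.png

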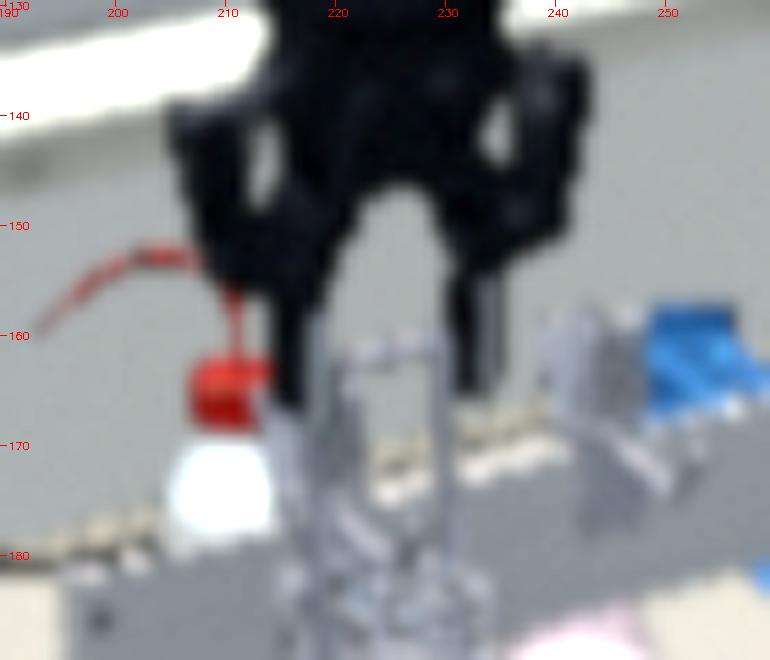

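View pics/k2.png

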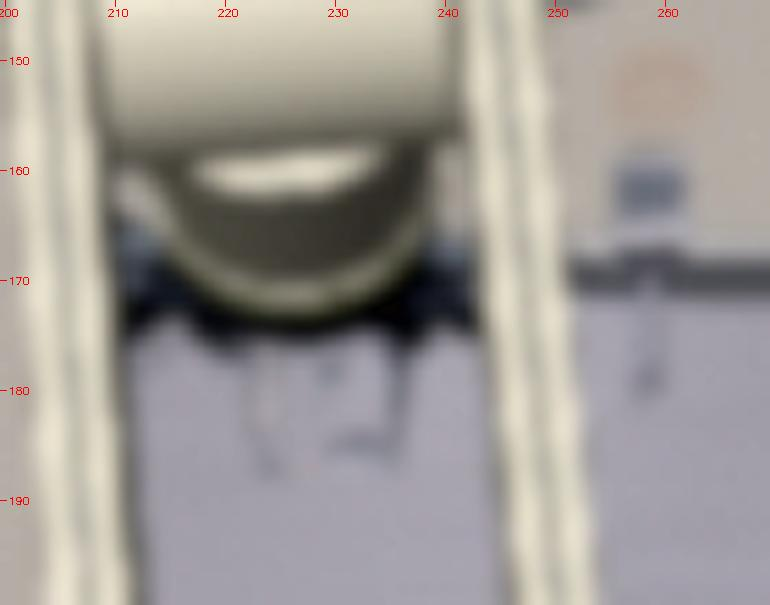

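```bash
python3 -m pendant '[[[0,0,0.2,0],[0,0,0.25,0],[0,0,0.25,0],[0,0,0.25,0],[0,0,0.25,0],[0,0,0.2,0],[0,0,0,0],[0,0,0,0],[0,0,0,0],[0,0,0,0]]]' 0 30
python3 - <<'E'
from h import *
rel(636.2,112.4,152,87.6)
im=snapshot("scene");crop(im,190,130,260,190,11,"k1.png")
E
```

```text
time: 60.97
tool_pos: [635.2, 114.3, 181.5]
tcp_rot: [179.8, -2.2, 87.7]
ft_force: [0.1, 0.4, 0.2]
finger_gap: 49.9
pos [635.2 114.3 181.5] yaw 87.68 gap 49.9 F [0.1 0.4 0.2] t 61.0 | tool mm [-1.9  1.1 29.5] units [-0.093  0.054  1.476] turn units 0.018
```

View pics/k1.png

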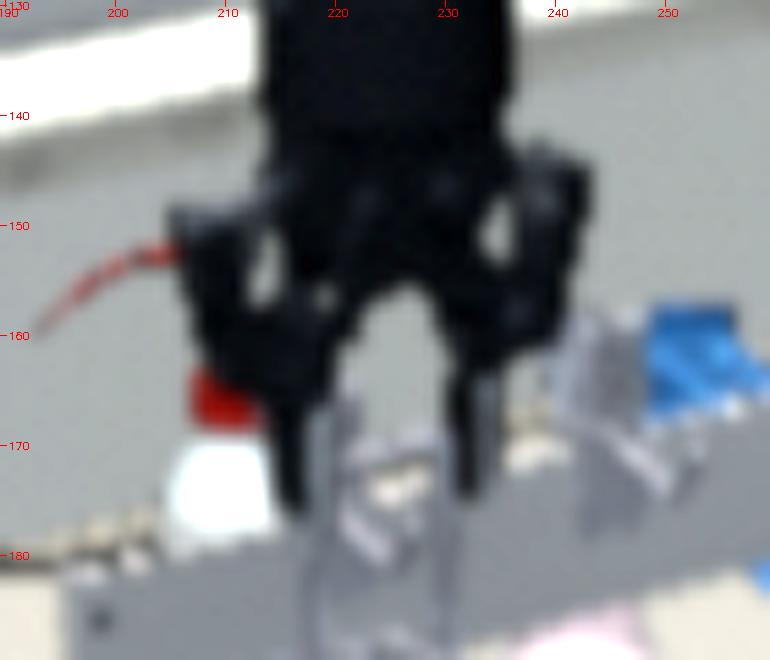

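```bash
python3 -m pendant '[[[-0.08,0.03,0.2,0],[0,0,0.2,0],[0,0,0.2,0],[0,0,0.2,0],[0,0,0,0],[0,0,0,0],[0,0,0,0],[0,0,0,0],[0,0,0,0],[0,0,0,0]]]' 0 30
python3 - <<'E'
from h import *
rel(636.2,112.4,152,87.6)
im=snapshot("scene");crop(im,190,130,260,190,11,"k1.png")
E
```

```text
time: 61.85
tool_pos: [636.3, 113.1, 164.5]
tcp_rot: [179.8, -2.2, 87.7]
ft_force: [0.4, -0.9, 0.2]
finger_gap: 49.2
pos [636.3 113.1 164.5] yaw 87.68 gap 49.2 F [ 0.4 -0.9  0.2] t 61.9 | tool mm [-0.8 -0.1 12.5] units [-0.038 -0.004  0.623] turn units 0.017
```

View pics/k1.png

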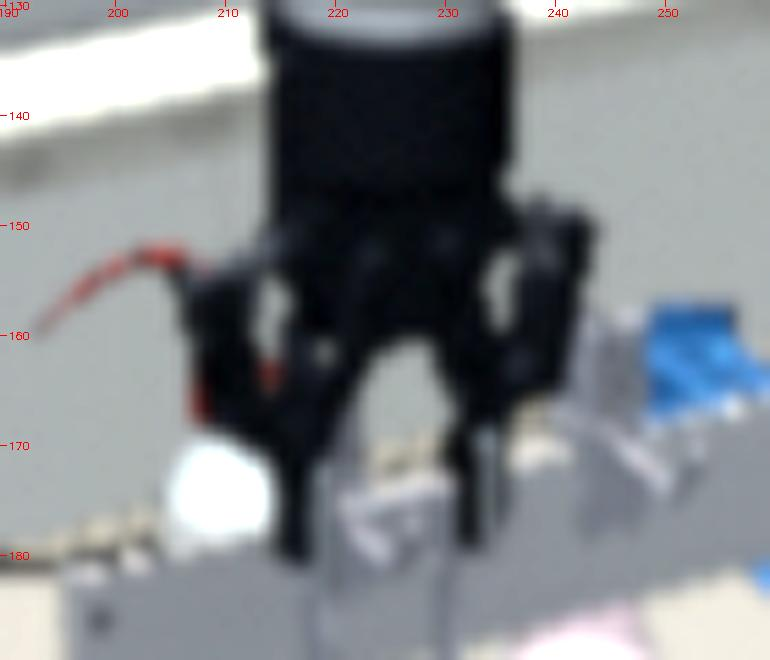

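```bash
python3 -m pendant '[[[-0.03,0,0.15,0],[0,0,0.15,0],[0,0,0.1,0],[0,0,0,0],[0,0,0,0],[0,0,0,0],[0,0,0,0],[0,0,0,0],[0,0,0,0],[0,0,0,0]]]' 0 30
python3 - <<'E'
from h import *
rel(636.2,112.4,152,87.6)
E
python3 -m pendant '[[[0,0,0.07,0],[0,0,0.07,0],[0,0,0.07,0],[0,0,0,0],[0,0,0,0],[0,0,0,0],[0,0,0,0],[0,0,0,0],[0,0,0,0],[0,0,0,0]]]' 0 30
python3 - <<'E'
from h import *
rel(636.2,112.4,152,87.6)
im=snapshot("scene");crop(im,190,130,260,190,11,"k1.png")
E
```

```text
time: 62.73
tool_pos: [636.5, 112.8, 155.9]
tcp_rot: [179.7, -2.2, 87.7]
ft_force: [-0.1, -0.4, -1.1]
finger_gap: 49.5
pos [636.5 112.8 155.9] yaw 87.68 gap 49.5 F [-0.1 -0.4 -1.1] t 62.7 | tool mm [-0.4 -0.3  3.9] units [-0.022 -0.016  0.194] turn units 0.018
time: 63.57
tool_pos: [636.8, 113.0, 153.2]
tcp_rot: [179.7, -2.2, 87.7]
ft_force: [-1.5, -0.7, 1.2]
finger_gap: 49.4
pos [636.8 113.  153.2] yaw 87.69 gap 49.4 F [-1.5 -0.7  1.2] t 63.6 | tool mm [-0.6 -0.6  1.2] units [-0.031 -0.03   0.06 ] turn units 0.019
```

View pics/k1.png

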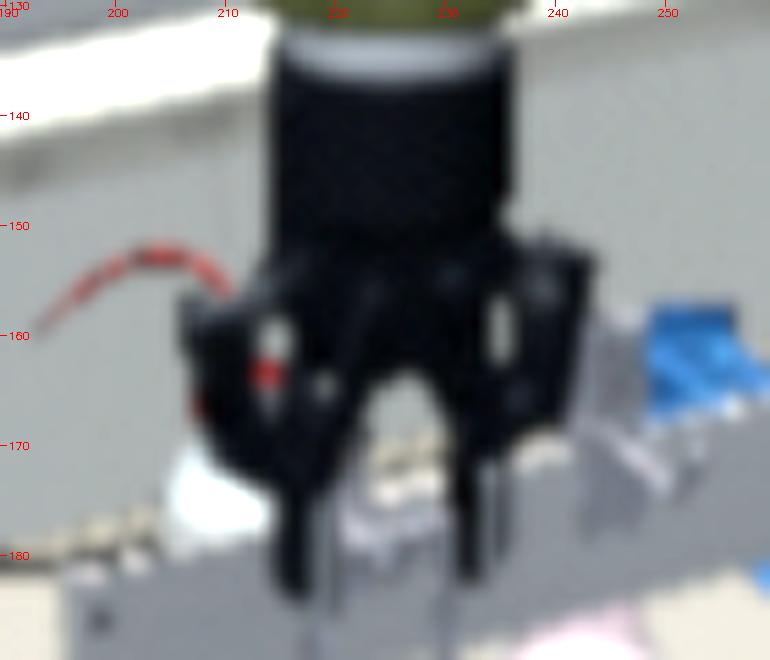

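```bash
python3 -m pendant '[[[0,0,0.07,0],[0,0,0.05,0],[0,0,0,0],[0,0,0,0],[0,0,0,0],[0,0,0,0],[0,0,0,0],[0,0,0,0],[0,0,0,0],[0,0,0,0]]]' 0 30
python3 - <<'E'
from h import *
rel(636.2,112.4,152,87.6)
E
```

```text
time: 64.45
tool_pos: [636.0, 113.1, 151.7]
tcp_rot: [179.8, -2.2, 87.7]
ft_force: [-3.4, -0.3, 3.7]
finger_gap: 49.4
pos [636.  113.1 151.7] yaw 87.70 gap 49.4 F [-3.4 -0.3  3.7] t 64.5 | tool mm [-0.7  0.3 -0.3] units [-0.035  0.013 -0.013] turn units 0.021
```

```bash
python3 -m pendant '[[[0,0,0,0],[0,0,0,0],[0,0,0,0],[0,0,0,0],[0,0,0,0],[0,0,0,0],[0,0,0,0],[0,0,0,0],[0,0,0,0],[0,0,0,0]]]' 0.45 30
python3 - <<'E'
from h import *
rel(636.2,112.4,152,87.6)
im=snapshot("scene");crop(im,190,130,260,190,11,"k1.png")
E
```

```text
time: 65.28
tool_pos: [636.1, 113.2, 149.6]
tcp_rot: [179.8, -2.2, 87.7]
ft_force: [-0.0, 0.4, 0.9]
finger_gap: 61.6
pos [636.1 113.2 149.6] yaw 87.69 gap 61.6 F [-0.   0.4  0.9] t 65.3 | tool mm [-0.8  0.2 -2.4] units [-0.039  0.009 -0.119] turn units 0.020
```

View pics/k1.png

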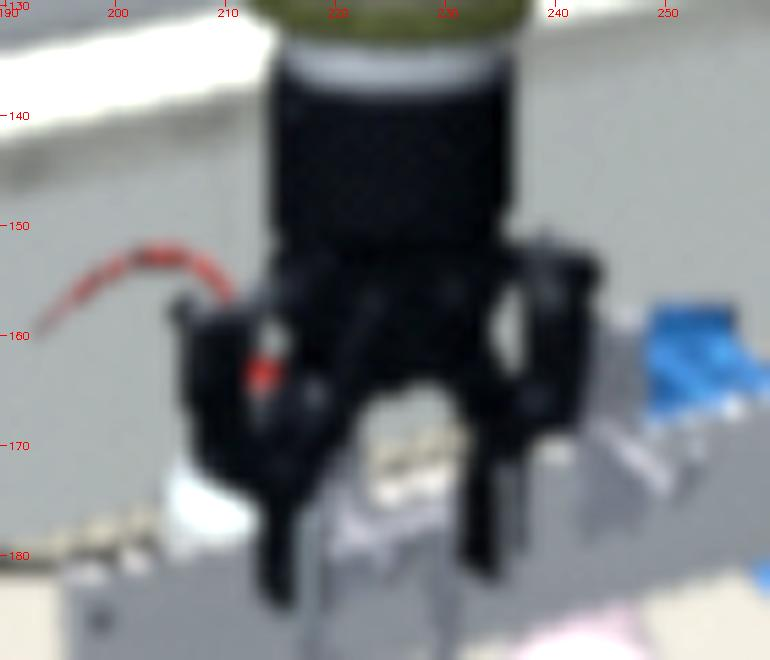

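```bash
python3 -m pendant '[[[0,0,-0.3,0],[0,0,-0.5,0],[0,0,-0.6,0],[0,0,-0.8,0],[0,0,-1,0],[0,0,-0.6,0],[0,0,0,0],[0,0,0,0],[0,0,0,0],[0,0,0,0]]]' 0.45 30
python3 -m pendant '[[[0,-0.5,0,0],[0,-1,0,0],[-0.5,-1,0,0],[-1,-1,0,0],[-1,-1,0,0],[-1,-1,0,0],[-1,-1,0,-0.4],[-1,-1,0,-0.6],[-1,-0.8,0,-0.6],[-0.5,0,0,-0.6]]]' 0.45 30
python3 - <<'E'
from h import *
rel(438,-87,200,103)
im=snapshot("scene");cv2.imwrite("pics/scene9.png",im[:,:,::-1]);crop(im,190,140,330,245,5.7,"k1.png")
im=snapshot("top");cv2.imwrite("pics/top9.png",im[:,:,::-1])
E
```

```text
time: 66.17
tool_pos: [636.4, 110.1, 235.5]
tcp_rot: [179.5, -2.2, 87.7]
ft_force: [-0.2, 0.7, -0.6]
finger_gap: 61.9
time: 67.0
tool_pos: [454.8, -26.2, 214.5]
tcp_rot: [-179.7, -2.3, 98.4]
ft_force: [-0.2, 0.2, -0.7]
finger_gap: 62.0
pos [454.8 -26.2 214.5] yaw 98.39 gap 62.0 F [-0.2  0.2 -0.7] t 67.0 | tool mm [-57.7 -25.5  14.5] units [-2.883 -1.276  0.723] turn units -1.007
```

View pics/k1.png

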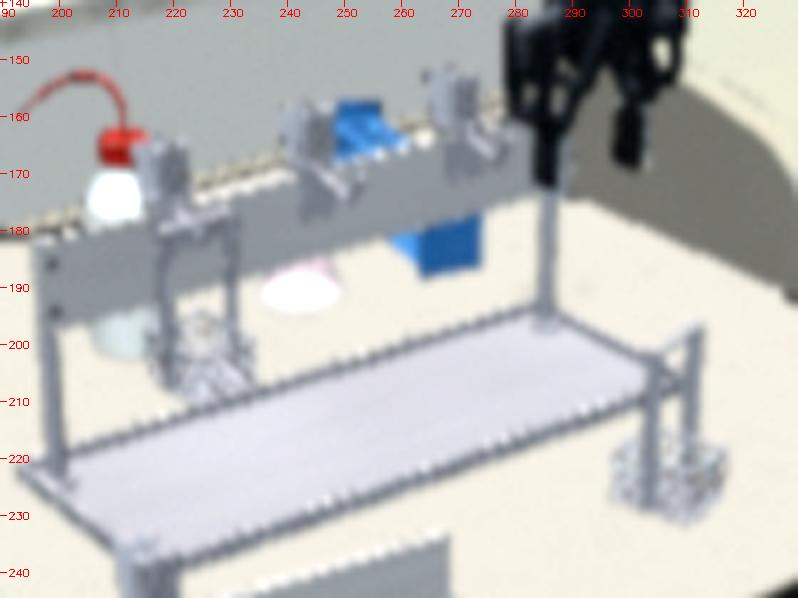

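View pics/top9.png

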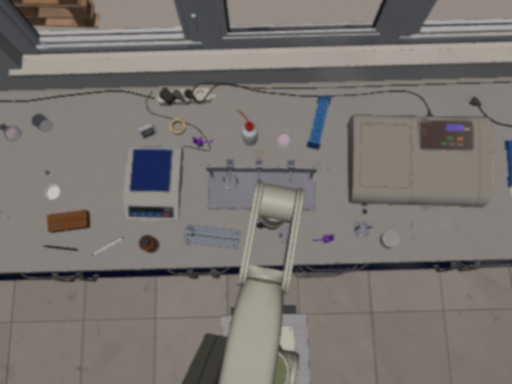

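```bash
python3 -m pendant '[[[-0.5,-0.3,0.1,-0.5],[-0.7,-0.3,0.3,-0.5],[-0.7,-0.3,0.4,0],[-0.6,-0.3,0.4,0],[-0.3,0,0.4,0],[0,0,0.4,0],[0,0,0.2,0],[0,0,0,0],[0,0,0,0],[0,0,0,0]]]' 0.45 30
python3 - <<'E'
from h import *
rel(438,-87,135,103)
im=snapshot("scene");crop(im,270,160,340,220,11,"k1.png")
E
```

```text
time: 67.93
tool_pos: [444.5, -78.9, 162.0]
tcp_rot: [-179.8, -2.7, 102.5]
ft_force: [-0.2, -0.3, -0.2]
finger_gap: 61.6
pos [444.5 -78.9 162. ] yaw 102.49 gap 61.6 F [-0.2 -0.3 -0.2] t 67.9 | tool mm [-6.5 -8.1 27. ] units [-0.327 -0.405  1.35 ] turn units -0.111
```

View pics/k1.png

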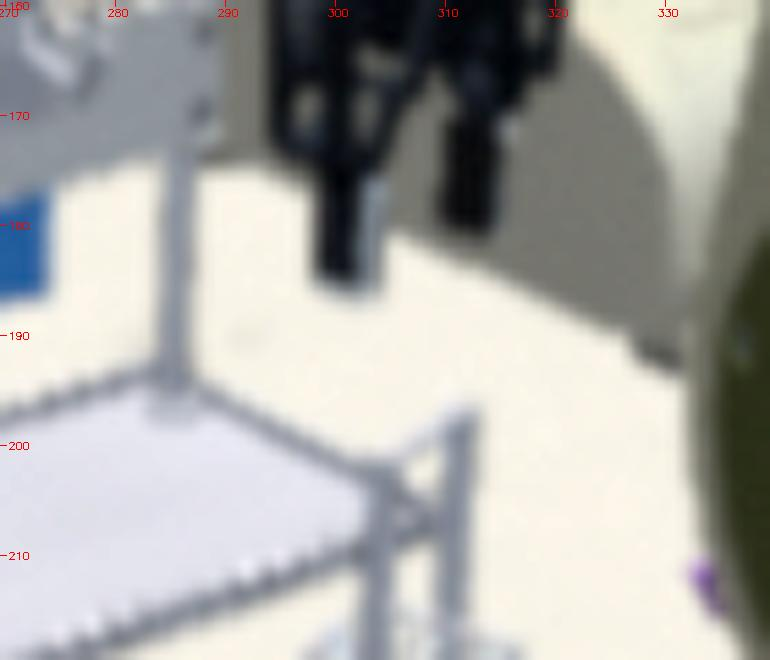

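```bash
python3 - <<'E'
from h import *
a=onz("scene",(304,202),110);c=onz("scene",(311.7,197.3),110);print((a+c)/2,np.linalg.norm(a-c),np.degrees(np.arctan2(*(a-c)[1::-1])))
E
python3 -m pendant '[[[-0.35,-0.5,0.2,-0.1],[0,0,0.3,0],[0,0,0.3,0],[0,0,0.3,0],[0,0,0,0],[0,0,0,0],[0,0,0,0],[0,0,0,0],[0,0,0,0],[0,0,0,0]]]' 0.45 30
python3 - <<'E'
from h import *
rel(438,-87,88,103)
E
```

```text
[438.07267661 -86.5116306  110.        ] 47.73570489442825 102.18518247367986
time: 68.82
tool_pos: [438.8, -85.0, 140.9]
tcp_rot: [179.9, -2.6, 103.0]
ft_force: [0.5, 0.1, 1.1]
finger_gap: 62.0
pos [438.8 -85.  140.9] yaw 103.04 gap 62.0 F [0.5 0.1 1.1] t 68.8 | tool mm [-1.8 -1.2 52.9] units [-0.088 -0.061  2.644] turn units 0.009
```

```bash
python3 -m pendant '[[[-0.06,-0.12,0.2,0],[0,0,0.3,0],[0,0,0.3,0],[0,0,0.3,0],[0,0,0.3,0],[0,0,0.3,0],[0,0,0.3,0],[0,0,0.3,0],[0,0,0,0],[0,0,0,0]]]' 0.45 30
python3 - <<'E'
from h import *
rel(438,-87,88,103)
im=snapshot("scene");crop(im,270,160,340,220,11,"k1.png")
E
```

```text
time: 69.65
tool_pos: [450.0, -94.3, 107.7]
tcp_rot: [178.5, -1.1, 103.0]
ft_force: [0.1, 0.3, 0.3]
finger_gap: 61.9
pos [450.  -94.3 107.7] yaw 103.02 gap 61.9 F [0.1 0.3 0.3] t 69.7 | tool mm [  9.8 -10.1  19.7] units [ 0.49  -0.505  0.986] turn units 0.005
```

View pics/k1.png

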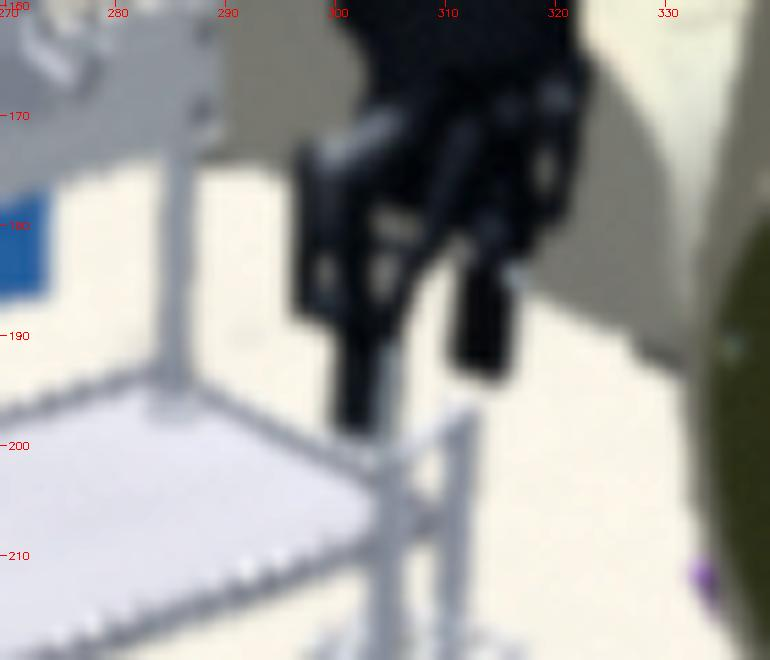

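```bash
python3 -m pendant '[[[0.3,-0.3,-0.1,0],[0.19,-0.2,0,0],[0,0,0,0],[0,0,0,0],[0,0,0,0],[0,0,0,0],[0,0,0,0],[0,0,0,0],[0,0,0,0],[0,0,0,0]]]' 0.45 30
python3 - <<'E'
from h import *
rel(438,-87,88,103);print(sense()["joint_pos"].round(1))
E
```

```text
time: 70.53
tool_pos: [435.3, -85.6, 105.1]
tcp_rot: [178.8, -1.3, 103.0]
ft_force: [-1.1, -0.8, 1.1]
finger_gap: 62.2
pos [435.3 -85.6 105.1] yaw 103.03 gap 62.2 F [-1.1 -0.8  1.1] t 70.5 | tool mm [-1.9  2.3 17.1] units [-0.097  0.116  0.855] turn units 0.007
[ -19.2  -12.3  118.     1.9   74.  -122.8]
```

```bash
python3 -m pendant '[[[-0.1,0.08,0.15,0],[0,0,0.2,0],[0,0,0.2,0],[0,0,0.1,0],[0,0,0,0],[0,0,0,0],[0,0,0,0],[0,0,0,0],[0,0,0,0],[0,0,0,0]]]' 0.45 30
python3 - <<'E'
from h import *
rel(438,-87,88,103);print(sense()["joint_pos"].round(1))
im=snapshot("scene");crop(im,270,160,340,220,11,"k1.png")
E
```

```text
time: 71.37
tool_pos: [448.4, -94.4, 104.6]
tcp_rot: [177.7, -0.2, 103.0]
ft_force: [0.3, -0.3, -0.8]
finger_gap: 62.1
pos [448.4 -94.4 104.6] yaw 102.99 gap 62.1 F [ 0.3 -0.3 -0.8] t 71.4 | tool mm [ 9.6 -8.5 16.6] units [ 0.48  -0.423  0.828] turn units -0.002
[ -19.5  -11.4  117.3    1.5   72.3 -122.9]
```

View pics/k1.png

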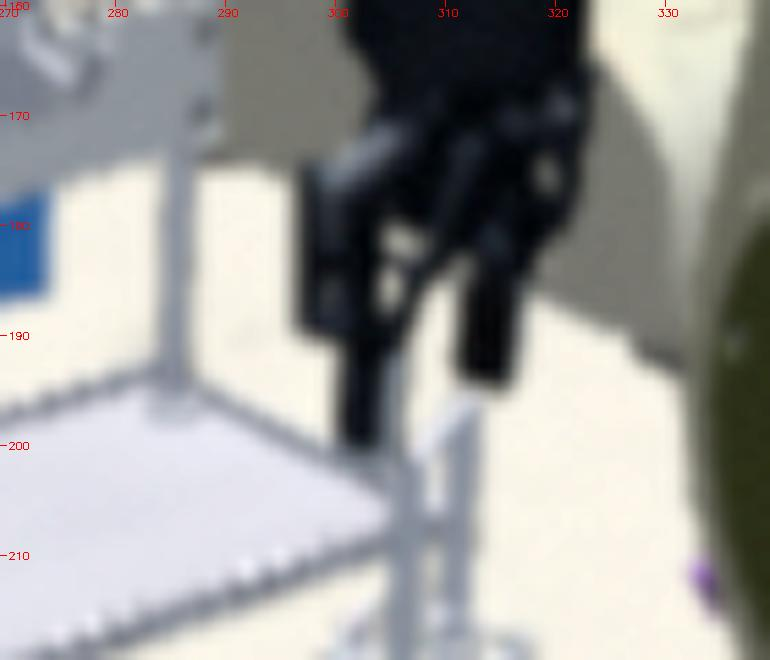

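```bash
python3 - <<'E'
from h import *
p=sense()["tool_pos"];u=np.array([np.cos(np.radians(103)),np.sin(np.radians(103)),0])
print(p,proj("scene",[p+31*u+[0,0,7],p-31*u+[0,0,7],p]).round(1))
im=snapshot("scene");crop(im,290,185,325,215,20,"k1.png",5)
im=snapshot("top");crop(im,265,215,310,255,16,"k2.png",5)
print(proj("top",[p+31*u+[0,0,7],p-31*u+[0,0,7],p]).round(1))
E
```

```text
[448.27510632 -94.42052336 104.46634284] [[302.5 200.7]
 [312.2 194.6]
 [307.3 199.5]]
[[279.3 232.4]
 [295.7 228.1]
 [287.4 230.5]]
```

View pics/k1.png

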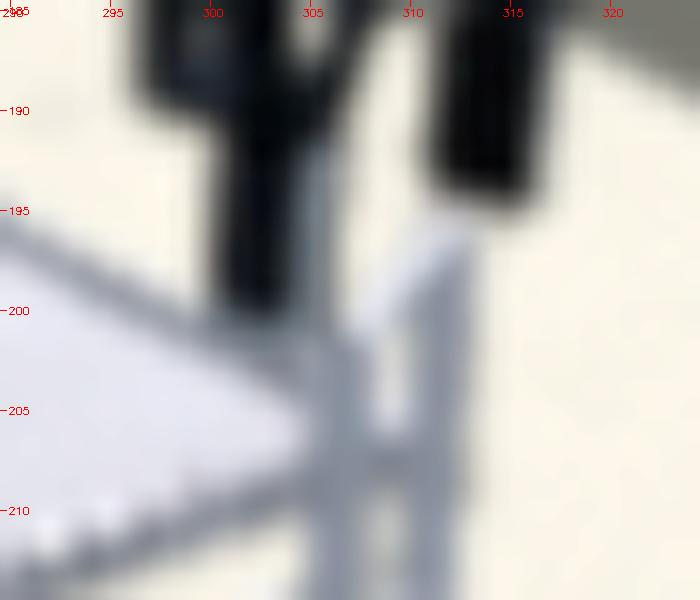

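View pics/k2.png

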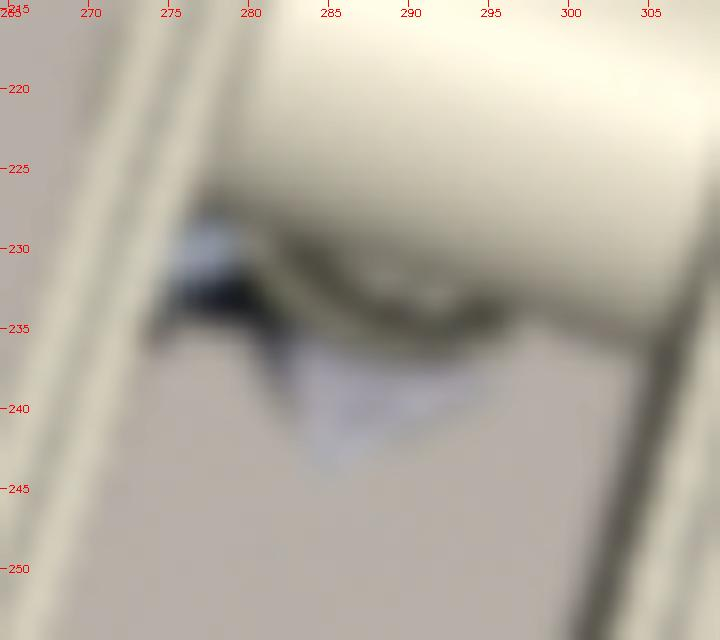

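```bash
python3 -m pendant '[[[0,0,-0.3,0],[0,0,-0.4,0],[0,0,-0.4,0],[0,0,-0.4,0],[0,0,-0.4,0],[0,0,0,0],[0,0,0,0],[0,0,0,0],[0,0,0,0],[0,0,0,0]]]' 0.8 30
python3 - <<'E'
from h import *
rel(438,-87,140,103)
im=snapshot("scene");crop(im,285,180,330,215,16,"k1.png",5)
E
```

```text
time: 72.35
tool_pos: [447.7, -95.3, 148.6]
tcp_rot: [177.5, -0.1, 103.0]
ft_force: [-0.5, -0.3, 0.3]
finger_gap: 76.8
pos [447.7 -95.3 148.6] yaw 102.99 gap 76.8 F [-0.5 -0.3  0.3] t 72.3 | tool mm [10.3 -7.6  8.6] units [ 0.516 -0.38   0.429] turn units -0.002
```

View pics/k1.png

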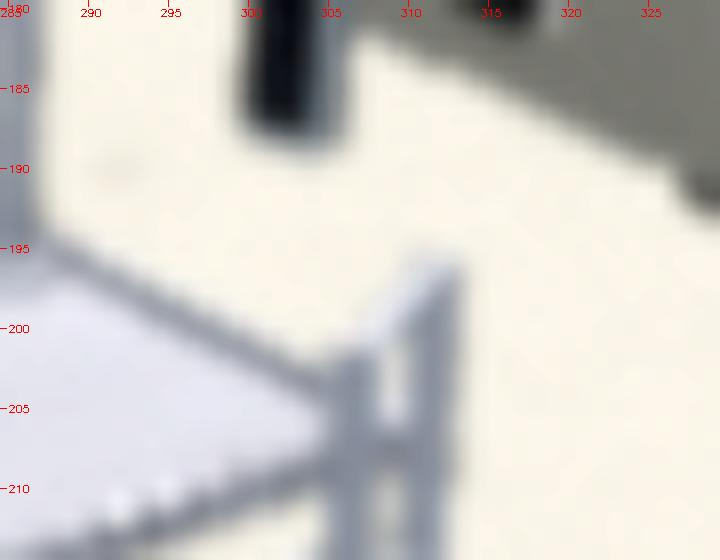

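```bash
python3 - <<'E'
from h import *
for p,q in [((306.6,201.6),(312,196.4)),((306.6,202),(312,196.8))]:
    a=onz("scene",p,110);c=onz("scene",q,110);m=(a+c)/2;print(m,np.linalg.norm(a-c),np.degrees(np.arctan2(*(a-c)[1::-1])))
rel(m[0],m[1],140,113)
E
```

```text
[438.71579445 -94.00359998 110.        ] 47.35895753425262 112.0983507267473
[436.46896624 -91.71551761 110.        ] 47.17398826390643 112.0568160692876
pos [447.6 -95.3 148.4] yaw 102.99 gap 76.7 F [-0.1 -0.  -0.3] t 72.4 | tool mm [  6.  -10.1   8.4] units [ 0.3   -0.503  0.422] turn units -2.184
```

```bash
python3 -m pendant '[[[0.1,-0.3,0,-0.8],[0.1,-0.3,0,-0.8],[0,0,0,-0.37],[0,0,0,0],[0,0,0,0],[0,0,0,0],[0,0,0,0],[0,0,0,0],[0,0,0,0],[0,0,0,0]]]' 0.8 30
python3 - <<'E'
from h import *
rel(435.4,-93.5,140,112)
E
```

```text
time: 73.23
tool_pos: [433.2, -93.8, 145.1]
tcp_rot: [177.8, 0.1, 112.2]
ft_force: [-0.6, -0.0, -0.1]
finger_gap: 76.9
pos [433.2 -93.8 145.1] yaw 112.16 gap 76.9 F [-0.6 -0.  -0.1] t 73.2 | tool mm [-0.5  2.2  5.1] units [-0.027  0.108  0.253] turn units 0.036
```

```bash
python3 -m pendant '[[[-0.03,0.08,0.2,0],[0,0,0.3,0],[0,0,0.3,0],[0,0,0.3,0],[0,0,0.1,0],[0,0,0,0],[0,0,0,0],[0,0,0,0],[0,0,0,0],[0,0,0,0]]]' 0.8 30
python3 - <<'E'
from h import *
rel(437.7,-93,88,112);print(sense()["joint_pos"].round(1))
im=snapshot("scene");crop(im,280,165,335,210,13,"k1.png",5)
E
```

```text
time: 74.07
tool_pos: [435.6, -93.2, 117.6]
tcp_rot: [177.8, -0.0, 112.1]
ft_force: [-0.9, -0.4, 0.1]
finger_gap: 76.7
pos [435.6 -93.2 117.6] yaw 112.14 gap 76.7 F [-0.9 -0.4  0.1] t 74.1 | tool mm [-0.7  2.  29.6] units [-0.033  0.102  1.481] turn units 0.031
[ -19.9  -14.3  118.3    1.5   74.4 -132.4]
```

View pics/k1.png

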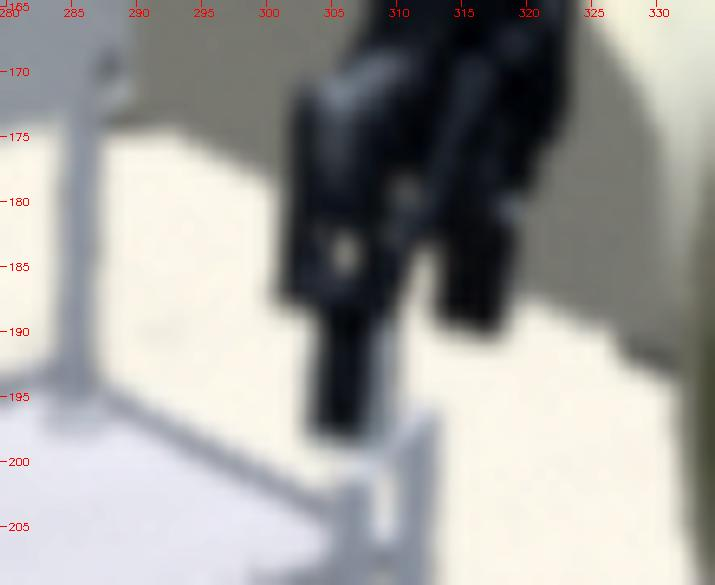

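```bash
python3 - <<'E'
from h import *
from scipy.spatial.transform import Rotation as Ro
s=sense();p=s["tool_pos"];R=Ro.from_euler("xyz",s["tcp_rot"],degrees=True).as_matrix()
g=s["finger_gap"]/2
for dz in (0,-5,-9):
  for sx in(1,-1):
    print(dz,sx,[proj("scene",p+R@np.array([sx*gg,yy,dz])).round(1)[0].tolist() for gg,yy in((g,11),(g,-11),(g+10,11),(g+10,-11))])
E
```

```text
0 1 [[302.4, 200.7], [308.6, 202.4], [301.2, 201.9], [307.4, 203.5]]
0 -1 [[311.2, 192.4], [317.2, 193.9], [312.3, 191.4], [318.3, 192.8]]
-5 1 [[302.5, 199.4], [308.7, 201.0], [301.3, 200.5], [307.5, 202.1]]
-5 -1 [[311.4, 191.1], [317.4, 192.5], [312.5, 190.0], [318.5, 191.5]]
-9 1 [[302.6, 198.3], [308.8, 199.9], [301.4, 199.4], [307.6, 201.0]]
-9 -1 [[311.5, 190.0], [317.5, 191.5], [312.6, 189.0], [318.6, 190.4]]
```

```bash
python3 - <<'E'
from h import *
for d in ((0,0),(-1,0),(-1,.7)):
    a=onz("scene",(306.6+d[0],201.6+d[1]),110);c=onz("scene",(312+d[0],196.4+d[1]),110);m=(a+c)/2;print(m,np.linalg.norm(a-c),np.degrees(np.arctan2(*(a-c)[1::-1])))
E
```

```text
[438.71579445 -94.00359998 110.        ] 47.35895753425262 112.0983507267473
[440.8358684  -91.39473224 110.        ] 47.31333233354819 112.19847675544159
[436.90230316 -87.40688027 110.        ] 46.99064780035225 112.12567387627173
```

```bash
python3 -m pendant '[[[0.1,0.1,0.1,0],[0,0,0.2,0],[0,0,0.2,0],[0,0,0.1,0],[0,0,0,0],[0,0,0,0],[0,0,0,0],[0,0,0,0],[0,0,0,0],[0,0,0,0]]]' 0.8 30
python3 - <<'E'
from h import *
rel(438,-90.5,88,112)
im=snapshot("scene");crop(im,280,170,335,215,13,"k1.png",5)
E
```

```text
time: 74.95
tool_pos: [437.6, -90.2, 104.9]
tcp_rot: [177.8, 0.0, 112.1]
ft_force: [0.6, -0.3, -0.5]
finger_gap: 77.0
pos [437.6 -90.2 104.9] yaw 112.15 gap 77.0 F [ 0.6 -0.3 -0.5] t 75.0 | tool mm [-0.5  0.3 16.9] units [-0.023  0.013  0.843] turn units 0.032
```

View pics/k1.png

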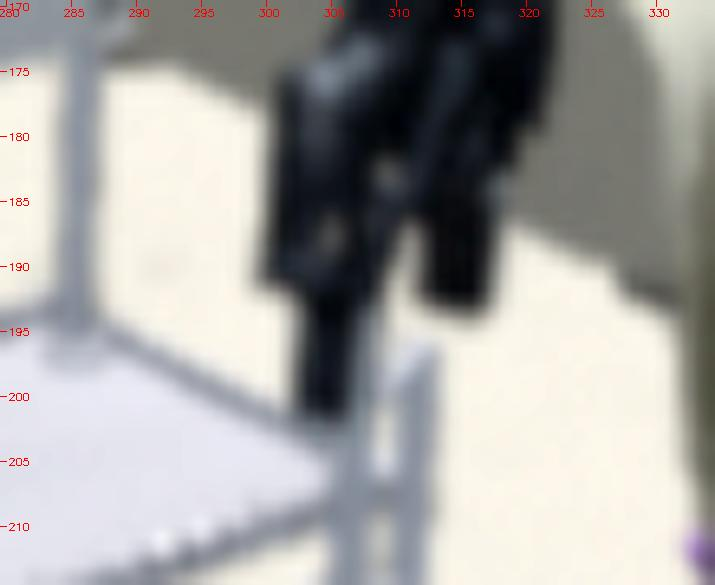

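```bash
python3 -m pendant '[[[0,0,0.15,0],[0,0,0.2,0],[0,0,0.2,0],[0,0,0.1,0],[0,0,0,0],[0,0,0,0],[0,0,0,0],[0,0,0,0],[0,0,0,0],[0,0,0,0]]]' 0.8 30
python3 - <<'E'
from h import *
rel(438,-90.5,88,112)
im=snapshot("scene");crop(im,280,170,335,215,13,"k1.png",5)
E
```

```text
time: 75.83
tool_pos: [438.0, -90.0, 90.3]
tcp_rot: [177.8, 0.0, 112.1]
ft_force: [-0.3, -1.3, 0.3]
finger_gap: 76.7
pos [438.  -90.   90.3] yaw 112.14 gap 76.7 F [-0.3 -1.3  0.3] t 75.8 | tool mm [-0.5 -0.2  2.3] units [-0.024 -0.011  0.117] turn units 0.032
```

View pics/k1.png

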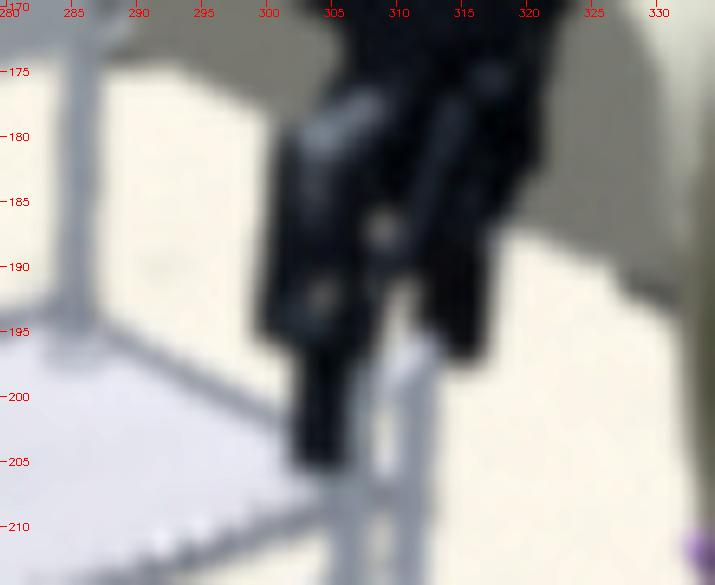

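```bash
python3 -m pendant '[[[0,0,0.08,0],[0,0,0,0],[0,0,0,0],[0,0,0,0],[0,0,0,0],[0,0,0,0],[0,0,0,0],[0,0,0,0],[0,0,0,0],[0,0,0,0]]]' 0 30
python3 - <<'E'
from h import *
rel(438,-90.5,88,112)
im=snapshot("scene");crop(im,280,170,335,215,13,"k1.png",5)
E
```

```text
time: 76.72
tool_pos: [438.9, -90.3, 89.5]
tcp_rot: [177.7, 0.1, 112.1]
ft_force: [0.5, 0.1, 0.0]
finger_gap: 49.7
pos [438.9 -90.3  89.5] yaw 112.14 gap 49.7 F [0.5 0.1 0. ] t 76.7 | tool mm [ 0.1 -0.9  1.5] units [ 0.007 -0.047  0.074] turn units 0.031
```

View pics/k1.png

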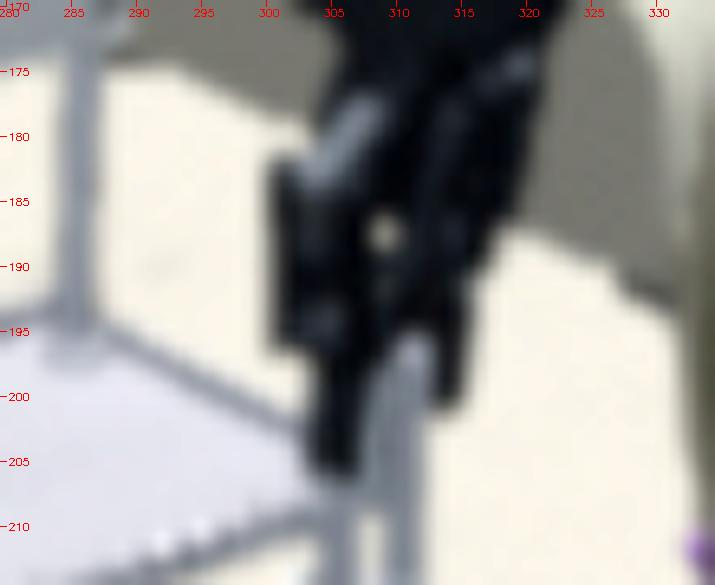

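```bash
python3 -m pendant '[[[0,0,-0.3,0],[0,0,-0.5,0],[0,0,-0.8,0],[0,0,-0.8,0],[0,0,-0.8,0],[0,0,-0.8,0],[0,0,-0.8,0],[0,0,-0.5,0],[0,0,0,0.5],[0,0,0,0.5]]]' 0 30
python3 - <<'E'
from h import *
rel(590,2.5,225,87.6)
E
```

```text
time: 77.6
tool_pos: [433.2, -91.3, 206.2]
tcp_rot: [177.8, -0.1, 107.5]
ft_force: [-0.7, 0.0, -0.8]
finger_gap: 49.8
pos [433.2 -91.3 206.2] yaw 107.51 gap 49.8 F [-0.7  0.  -0.8] t 77.6 | tool mm [ 42.3 177.7 -18.8] units [ 2.113  8.886 -0.94 ] turn units 4.343
```

```bash
python3 -m pendant '[[[0.2,0.4,-0.5,0.8],[0.4,0.8,-0.4,0.8],[0.5,0.9,-0.2,0.8],[0.5,0.9,-0.1,0.8],[0.5,0.9,0,0.8],[0.5,0.9,0,0.3],[0.5,0.9,0,0],[0.4,0.8,0,0],[0.2,0.4,0,0],[0,0,0,0]]]' 0 30
python3 - <<'E'
from h import *
rel(590,2.5,225,87.6)
E
```

```text
time: 78.43
tool_pos: [569.5, -5.6, 243.6]
tcp_rot: [177.7, -0.9, 86.5]
ft_force: [0.2, -0.3, -0.1]
finger_gap: 49.7
pos [569.5  -5.6 243.6] yaw 86.49 gap 49.7 F [ 0.2 -0.3 -0.1] t 78.4 | tool mm [ 9.3 19.9 18.6] units [0.467 0.996 0.931] turn units -0.243
```

```bash
python3 -m pendant '[[[0.2,0.3,0.2,-0.2],[0.2,0.5,0.2,0],[0.1,0.6,0.2,0],[0,0.6,0.2,0],[0,0.5,0.1,0],[0,0.3,0,0],[0,0.1,0,0],[0,0,0,0],[0,0,0,0],[0,0,0,0]]]' 0 30
python3 - <<'E'
from h import *
rel(631.5,2.5,205,87.6)
im=snapshot("scene");crop(im,210,120,290,190,10,"k1.png");print(proj("scene",sense()["tool_pos"]+np.array([0,0,17])))
im=snapshot("top");crop(im,225,145,300,200,10,"k2.png")
E
```

```text
time: 79.27
tool_pos: [624.1, 1.7, 224.0]
tcp_rot: [178.5, -0.8, 87.7]
ft_force: [-1.2, 1.8, -1.8]
finger_gap: 48.8
pos [624.1   1.7 224. ] yaw 87.71 gap 48.8 F [-1.2  1.8 -1.8] t 79.3 | tool mm [ 1.1  7.4 19. ] units [0.053 0.37  0.948] turn units 0.024
[[252.56443334 153.83386876]]
```

View pics/k1.png

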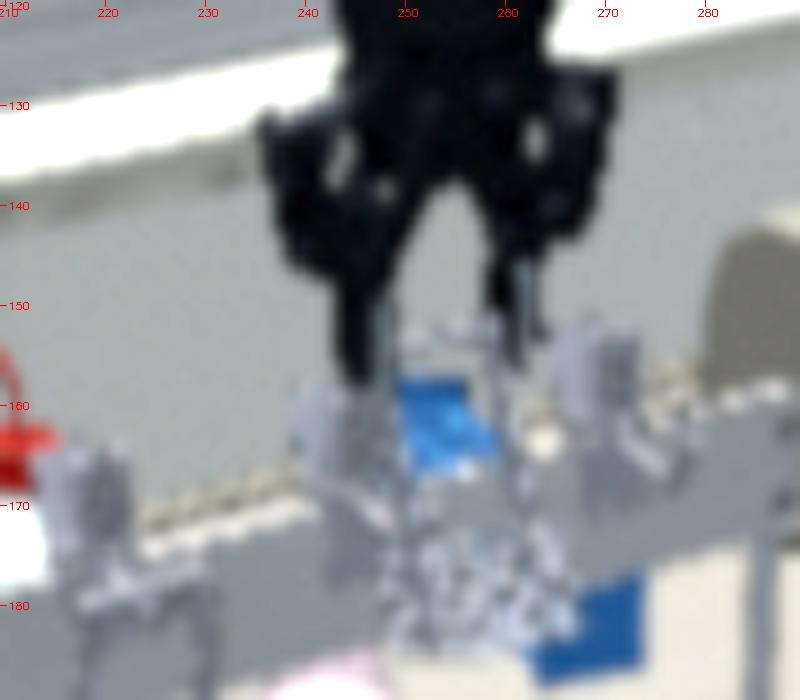

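View pics/k2.png

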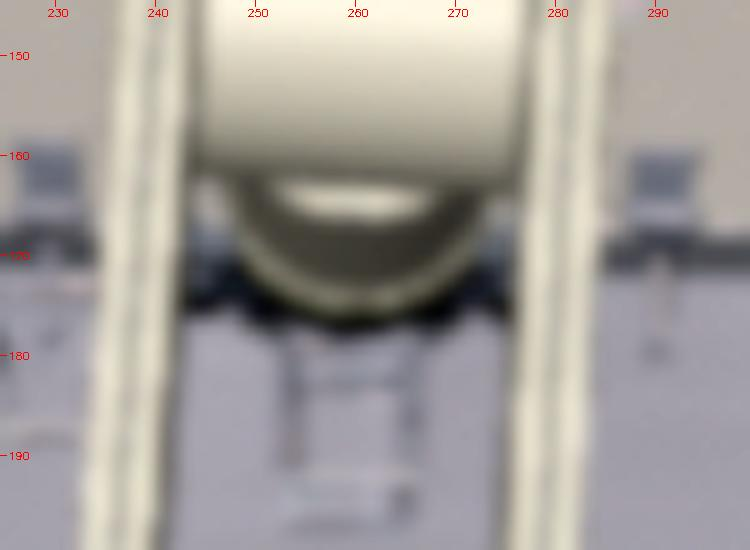

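```bash
python3 - <<'E'
from h import *
print(onz("top",(259.5,182.5),241),proj("top",[624.1,1.7,241]),onz("scene",(254.5,153.3),241), tri((254.5,153.3),(259.5,182.5)))
# hook valley tri
print(tri((250.5,173.5),(258.5,178.5)))
E
```

```text
[598.90929369   3.41973582 241.        ] [[259.80383909 175.43840724]] [624.56124221  -7.09291894 241.        ] (array([599.91603585,   6.75755864, 249.50331611]), np.float64(8.93703217321739))
(array([631.5211862 ,   6.16938303, 168.06671135]), np.float64(0.6750193031493494))
```

```bash
python3 -m pendant '[[[0.15,0.35,0.2,0.02],[0,0,0.25,0],[0,0,0.25,0],[0,0,0.25,0],[0,0,0.1,0],[0,0,0,0],[0,0,0,0],[0,0,0,0],[0,0,0,0],[0,0,0,0]]]' 0 30
python3 - <<'E'
from h import *
rel(631.5,5,205,87.6)
im=snapshot("scene");crop(im,220,130,290,190,11,"k1.png")
E
```

```text
time: 80.2
tool_pos: [633.9, 4.6, 203.3]
tcp_rot: [178.2, -0.8, 87.6]
ft_force: [-0.9, 0.5, -0.7]
finger_gap: 49.3
pos [633.9   4.6 203.3] yaw 87.61 gap 49.3 F [-0.9  0.5 -0.7] t 80.2 | tool mm [ 0.3 -2.4 -1.7] units [ 0.017 -0.121 -0.086] turn units 0.001
```

View pics/k1.png

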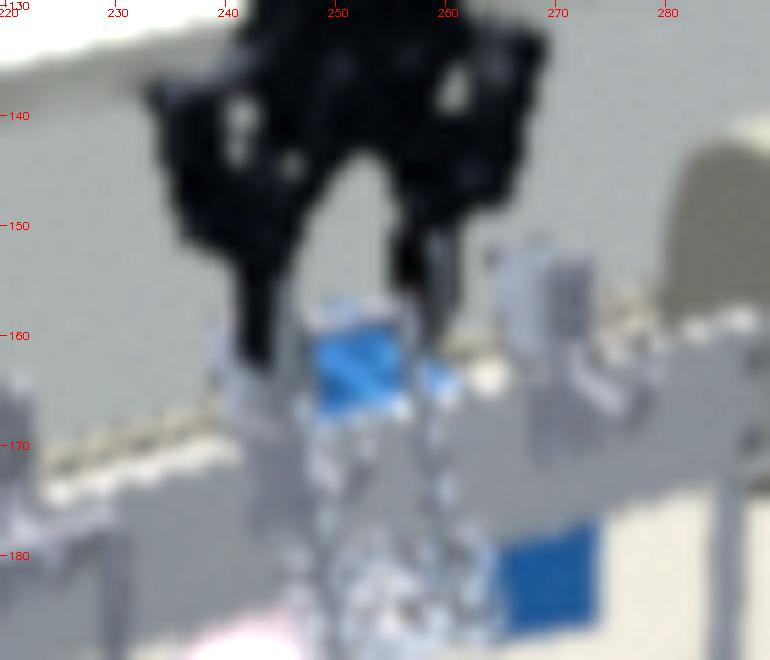

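```bash
python3 -m pendant '[[[0.15,-0.1,0.2,0],[0,0,0.25,0],[0,0,0.25,0],[0,0,0.25,0],[0,0,0.1,0],[0,0,0,0],[0,0,0,0],[0,0,0,0],[0,0,0,0],[0,0,0,0]]]' 0 30
python3 - <<'E'
from h import *
rel(632.5,7.5,153,87.6)
im=snapshot("scene");crop(im,220,130,290,190,11,"k1.png")
E
```

```text
time: 81.08
tool_pos: [632.4, 8.3, 179.7]
tcp_rot: [178.2, -0.8, 87.6]
ft_force: [-0.4, -0.9, -0.7]
finger_gap: 49.6
pos [632.4   8.3 179.7] yaw 87.61 gap 49.6 F [-0.4 -0.9 -0.7] t 81.1 | tool mm [-0.8  0.2 26.7] units [-0.039  0.008  1.334] turn units 0.002
```

View pics/k1.png

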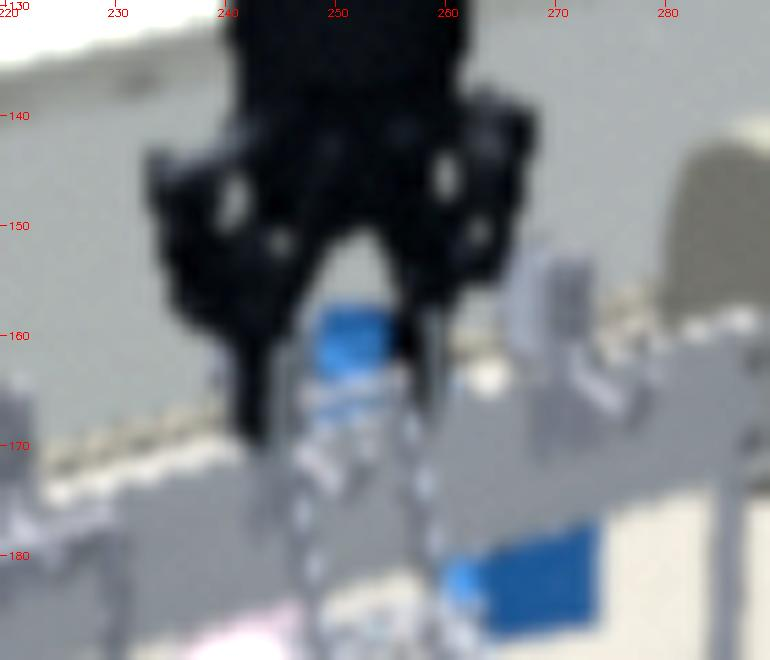

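```bash
python3 -m pendant '[[[0,0,0.2,0],[0,0,0.2,0],[0,0,0.2,0],[0,0,0.2,0],[0,0,0.1,0],[0,0,0,0],[0,0,0,0],[0,0,0,0],[0,0,0,0],[0,0,0,0]]]' 0 30
python3 - <<'E'
from h import *
rel(632.5,7.5,153,87.6)
im=snapshot("scene");crop(im,220,130,290,190,11,"k1.png")
E
```

```text
time: 81.97
tool_pos: [633.1, 8.5, 159.8]
tcp_rot: [178.2, -0.8, 87.6]
ft_force: [-0.4, -0.3, -0.7]
finger_gap: 48.7
pos [633.1   8.5 159.8] yaw 87.60 gap 48.7 F [-0.4 -0.3 -0.7] t 82.0 | tool mm [-1.  -0.5  6.8] units [-0.051 -0.027  0.338] turn units 0.001
```

View pics/k1.png

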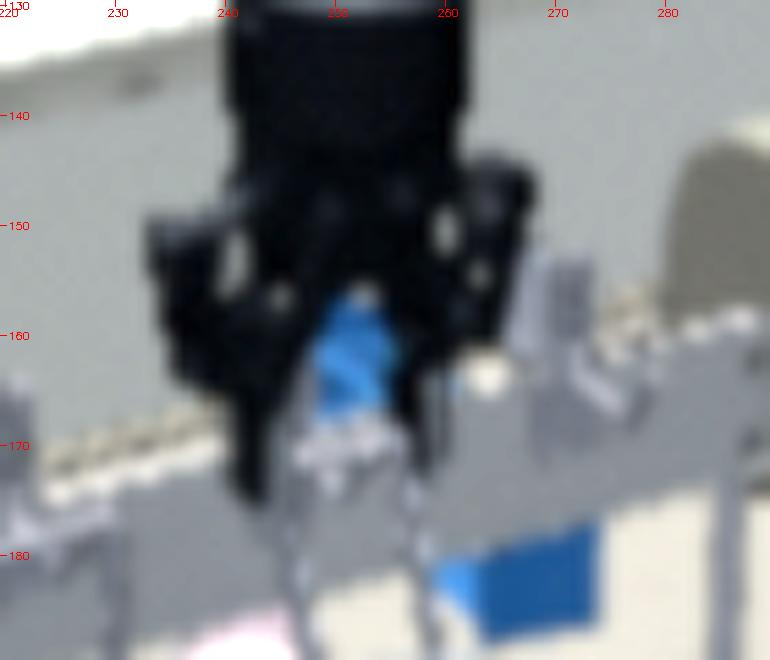

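```bash
python3 -m pendant '[[[0,0,0.1,0],[0,0,0.1,0],[0,0,0.08,0],[0,0,0,0],[0,0,0,0],[0,0,0,0],[0,0,0,0],[0,0,0,0],[0,0,0,0],[0,0,0,0]]]' 0 30
python3 - <<'E'
from h import *
rel(632.5,7.5,153,87.6)
E
python3 -m pendant '[[[0,0,0.07,0],[0,0,0.05,0],[0,0,0,0],[0,0,0,0],[0,0,0,0],[0,0,0,0],[0,0,0,0],[0,0,0,0],[0,0,0,0],[0,0,0,0]]]' 0 30
python3 - <<'E'
from h import *
rel(632.5,7.5,153,87.6)
im=snapshot("scene");crop(im,220,130,290,190,11,"k1.png")
E
```

```text
time: 82.85
tool_pos: [633.6, 8.5, 154.2]
tcp_rot: [178.1, -0.8, 87.6]
ft_force: [-1.3, 0.2, 0.3]
finger_gap: 49.1
pos [633.6   8.5 154.2] yaw 87.61 gap 49.1 F [-1.3  0.2  0.3] t 82.8 | tool mm [-1.1 -1.1  1.2] units [-0.055 -0.055  0.06 ] turn units 0.001
time: 83.68
tool_pos: [633.8, 8.6, 153.1]
tcp_rot: [178.1, -0.8, 87.6]
ft_force: [-2.1, -0.3, 1.9]
finger_gap: 49.4
pos [633.8   8.6 153.1] yaw 87.61 gap 49.4 F [-2.1 -0.3  1.9] t 83.7 | tool mm [-1.1 -1.3  0.1] units [-0.056 -0.064  0.006] turn units 0.002
```

View pics/k1.png

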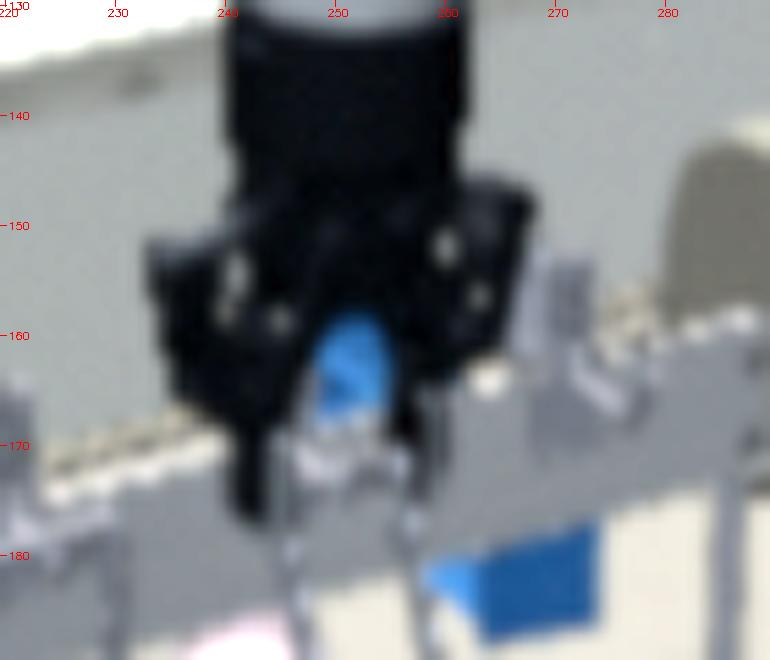

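```bash
python3 -m pendant '[[[0,-0.05,0.05,0],[0,0,0,0],[0,0,0,0],[0,0,0,0],[0,0,0,0],[0,0,0,0],[0,0,0,0],[0,0,0,0],[0,0,0,0],[0,0,0,0]]]' 0.45 30
python3 - <<'E'
from h import *
rel(632.5,7.5,153,87.6)
im=snapshot("scene");crop(im,220,130,290,215,9,"k1.png")
E
```

```text
time: 84.57
tool_pos: [633.0, 8.6, 150.9]
tcp_rot: [178.1, -0.8, 87.6]
ft_force: [-0.0, -0.9, -0.5]
finger_gap: 62.1
pos [633.    8.6 150.9] yaw 87.61 gap 62.1 F [-0.  -0.9 -0.5] t 84.6 | tool mm [-1.1 -0.4 -2.1] units [-0.057 -0.021 -0.104] turn units 0.001
```

View pics/k1.png

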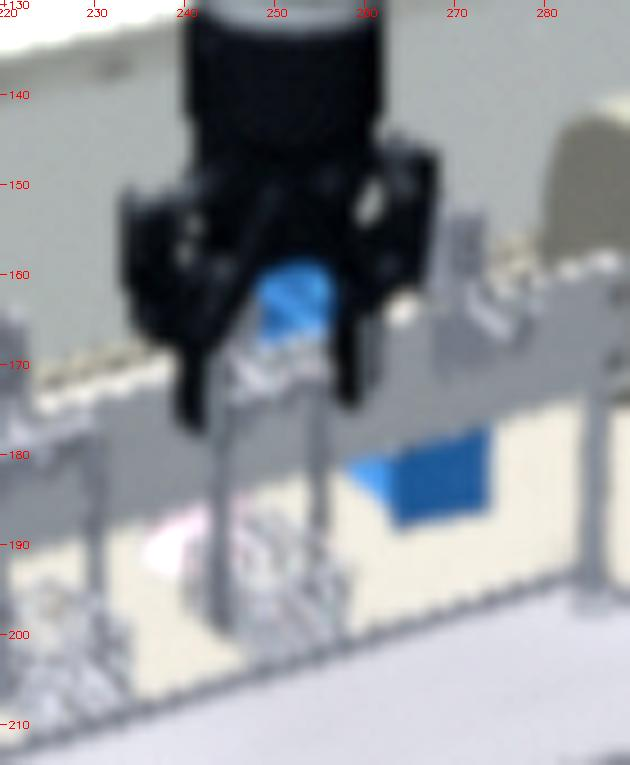

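```bash
python3 -m pendant '[[[0,0,-0.3,0],[0,0,-0.5,0],[0,0,-0.6,0],[0,0,-0.8,0],[0,0,-1,0],[0,0,-0.6,0],[0,0,0,0],[0,0,0,0],[0,-0.3,0,0],[0,-0.6,0,0]]]' 0.45 30
python3 -m pendant '[[[0,-1,0,0],[-0.5,-1,0,0],[-1,-1,0,0],[-1,-1,0,0],[-1,-1,0,0],[-1,-0.6,0,0],[-1,-0.6,0,0],[-1,-0.6,0,0],[-1,-0.6,0,0],[-1,-0.4,0,0]]]' 0.8 30
python3 - <<'E'
from h import *
rel(454,-372,220,90)
im=snapshot("scene");cv2.imwrite("pics/sceneA.png",im[:,:,::-1]);crop(im,190,140,330,245,5.7,"k1.png")
im=snapshot("top");cv2.imwrite("pics/topA.png",im[:,:,::-1]);crop(im,290,205,410,260,6.6,"k2.png")
E
```

```text
time: 85.45
tool_pos: [613.4, 8.2, 235.8]
tcp_rot: [177.8, -0.8, 87.6]
ft_force: [-0.0, -0.4, -0.2]
finger_gap: 61.8
time: 86.28
tool_pos: [433.8, -154.0, 213.1]
tcp_rot: [178.9, -1.1, 88.0]
ft_force: [-0.7, -0.3, -0.1]
finger_gap: 77.1
pos [ 433.8 -154.   213.1] yaw 88.04 gap 77.1 F [-0.7 -0.3 -0.1] t 86.3 | tool mm [-217.2   27.7   -6.9] units [-10.86    1.383  -0.347] turn units -0.427
```

View pics/k1.png

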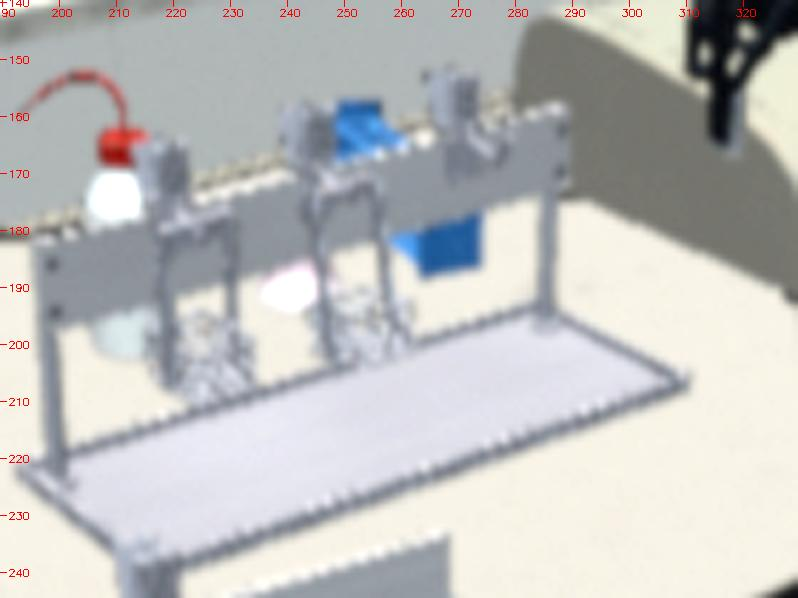

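View pics/k2.png

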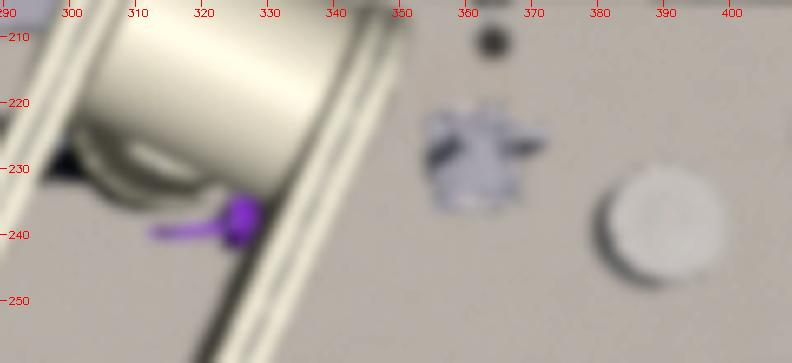

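View pics/sceneA.png

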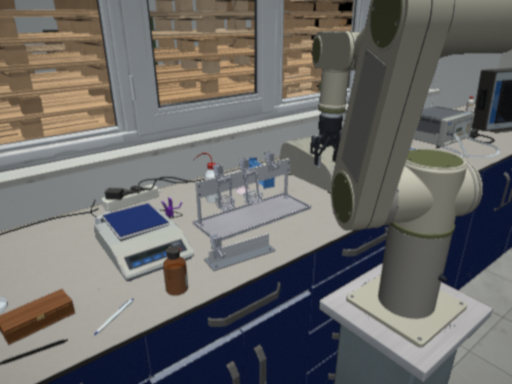

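```bash
python3 - <<'E'
from h import *
T=cv2.imread("pics/topA.png")[:,:,::-1];crop(T,345,212,385,244,18,"i3.png",5)
a=onz("top",(359.7,225.8),110);c=onz("top",(372,225.3),110);print(a,c,(a+c)/2,np.linalg.norm(a-c),np.degrees(np.arctan2(*(a-c)[1::-1])))
E
```

```text
[ 457.80045198 -359.51081003  110.        ] [ 458.43829063 -404.63849753  110.        ] [ 458.11937131 -382.07465378  110.        ] 45.13219491368969 90.809769597144
```

View pics/i3.png

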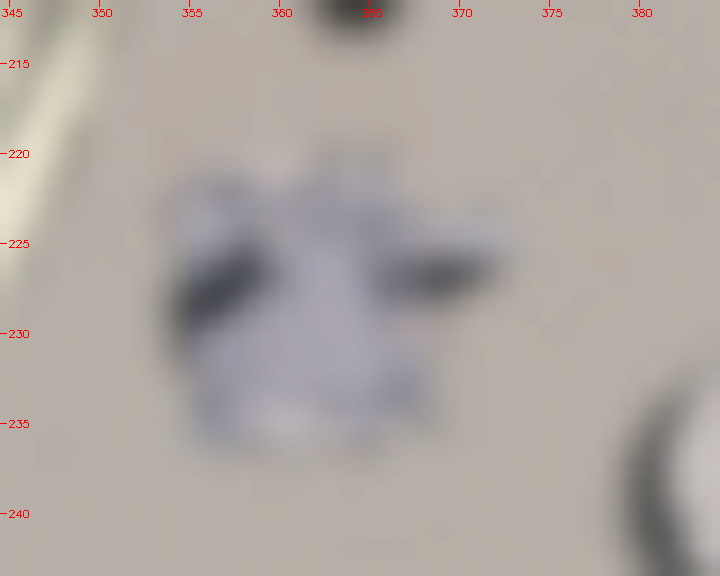

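```bash
python3 - <<'E'
from h import *
print(onz("top",(361.2,228.6),17))
T=cv2.imread("pics/topA.png")[:,:,::-1];t=T.astype(int)
m=((t[:,:,2]-t[:,:,0])>-2).astype(np.uint8);m[:,:350]=0;m[:,376:]=0;m[:216]=0;m[241:]=0
ys,xs=np.nonzero(m);print(len(xs),xs.min(),xs.max(),ys.min(),ys.max())
W=np.array([onz("top",u,17)[:2] for u in zip(xs,ys)],np.float32);print(cv2.minAreaRect(W),W.mean(0))
for yaw in(-8,0,8):
    for c in([452,-366],[455,-370]):
        y=np.array([-np.sin(np.radians(yaw)),np.cos(np.radians(yaw))])
        print(yaw,c,[proj("top",[*(np.array(c)+s*23.5*y),z]).round(1)[0].tolist() for s in(1,-1) for z in(5,110)])
E
```

```text
[ 460.30718826 -384.09517556   17.        ]
199 355 372 222 236
((458.6018981933594, -392.97381591796875), (66.70321655273438, 54.32052230834961), 88.46175384521484) [ 461.13486 -386.58362]
-8 [452, -366] [[350.0, 230.6], [355.2, 226.6], [362.1, 232.0], [368.0, 228.0]]
-8 [455, -370] [[351.0, 229.8], [356.2, 225.8], [363.1, 231.2], [369.0, 227.2]]
0 [452, -366] [[350.0, 231.5], [355.2, 227.5], [362.1, 231.1], [368.0, 227.2]]
0 [455, -370] [[351.0, 230.7], [356.2, 226.7], [363.1, 230.3], [369.0, 226.3]]
8 [452, -366] [[350.1, 232.3], [355.3, 228.4], [362.0, 230.3], [367.9, 226.3]]
8 [455, -370] [[351.1, 231.5], [356.3, 227.5], [363.0, 229.5], [368.9, 225.4]]
```

```bash
python3 -m pendant '[[[-0.5,0.1,0,-0.2],[-1,0.1,0,-0.2],[-1,0.1,0,0],[-1,0.1,0,0],[-1,0.1,0,0],[-1,0.1,0,0],[-1,0.1,0,0],[-1,0.1,0,0],[-1,0.1,0,0],[-1,0.1,0,0]]]' 0.65 30
python3 - <<'E'
from h import *
rel(459,-383,160,90)
E
```

```text
time: 87.22
tool_pos: [450.5, -342.1, 198.6]
tcp_rot: [179.3, -1.7, 90.0]
ft_force: [-1.1, 0.1, 0.1]
finger_gap: 70.3
pos [ 450.5 -342.1  198.6] yaw 90.00 gap 70.3 F [-1.1  0.1  0.1] t 87.2 | tool mm [-40.9   8.5  38.6] units [-2.046  0.424  1.93 ] turn units 0.001
```

```bash
python3 -m pendant '[[[-0.6,0.1,0.2,0],[-0.7,0.1,0.3,0],[-0.5,0,0.3,0],[-0.2,0,0.3,0],[0,0,0.2,0],[0,0,0.1,0],[0,0,0,0],[0,0,0,0],[0,0,0,0],[0,0,0,0]]]' 0.65 30
python3 - <<'E'
from h import *
rel(459,-383,140,90)
im=snapshot("top");crop(im,335,205,400,250,12,"k2.png",5)
im=snapshot("scene");crop(im,330,150,400,220,11,"k1.png")
p=sense()["tool_pos"];print(proj("top",p),proj("scene",p))
E
```

```text
time: 88.05
tool_pos: [454.8, -378.5, 161.4]
tcp_rot: [179.7, -2.1, 90.0]
ft_force: [-0.4, 0.8, -0.5]
finger_gap: 70.8
pos [ 454.8 -378.5  161.4] yaw 90.01 gap 70.8 F [-0.4  0.8 -0.5] t 88.0 | tool mm [-4.5  4.2 21.4] units [-0.225  0.21   1.072] turn units 0.003
[[368.05637162 224.30826044]] [[360.55788571 164.87000476]]
```

View pics/k2.png

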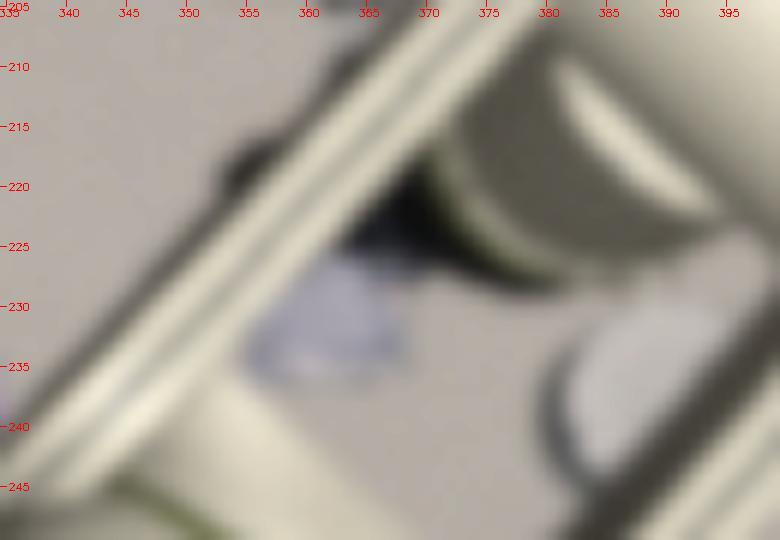

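View pics/k1.png

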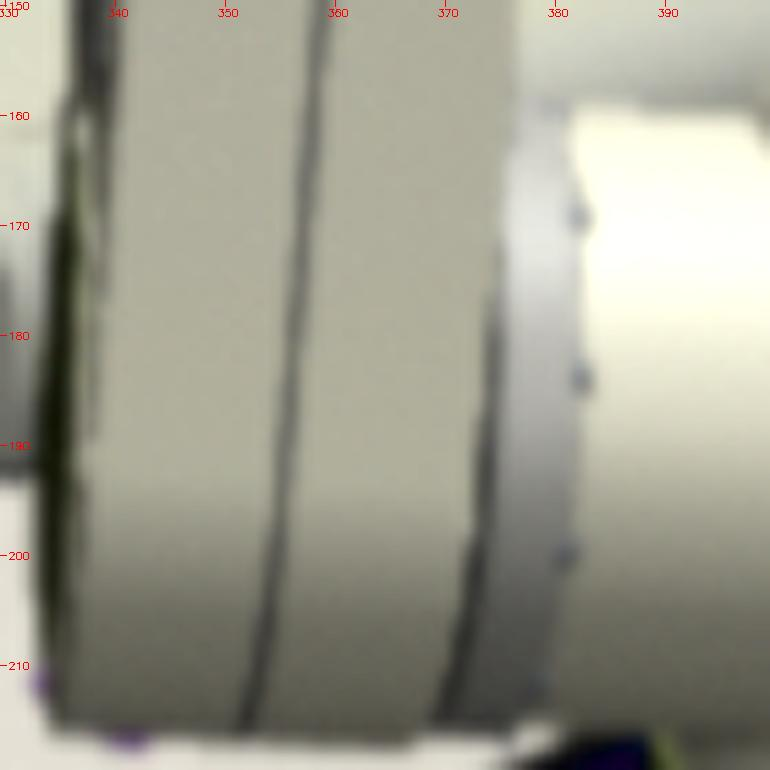

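```bash
python3 -m pendant '[[[-0.22,0.08,0.1,0],[0,0,0.25,0],[0,0,0.25,0],[0,0,0.25,0],[0,0,0.2,0],[0,0,0.1,0],[0,0,0,0],[0,0,0,0],[0,0,0,0],[0,0,0,0]]]' 0.65 30
python3 - <<'E'
from h import *
rel(459,-383,88,90)
E
```

```text
time: 88.98
tool_pos: [456.7, -382.6, 135.9]
tcp_rot: [179.7, -2.1, 90.0]
ft_force: [0.0, 0.2, 0.0]
finger_gap: 70.5
pos [ 456.7 -382.6  135.9] yaw 90.00 gap 70.5 F [0.  0.2 0. ] t 89.0 | tool mm [-0.4  2.3 47.9] units [-0.018  0.113  2.396] turn units 0.001
```

```bash
python3 -m pendant '[[[0,0,0.2,0],[0,0,0.25,0],[0,0,0.25,0],[0,0,0.25,0],[0,0,0.25,0],[0,0,0.1,0],[0,0,0,0],[0,0,0,0],[0,0,0,0],[0,0,0,0]]]' 0.65 30
python3 - <<'E'
from h import *
rel(459,-383,88,90)
im=snapshot("top");crop(im,335,205,400,250,12,"k2.png",5)
E
```

```text
time: 89.82
tool_pos: [456.9, -381.5, 107.0]
tcp_rot: [179.7, -2.1, 90.0]
ft_force: [-0.4, 0.2, 0.5]
finger_gap: 70.5
pos [ 456.9 -381.5  107. ] yaw 90.00 gap 70.5 F [-0.4  0.2  0.5] t 89.8 | tool mm [-1.5  2.1 19. ] units [-0.074  0.106  0.949] turn units 0.001
```

View pics/k2.png

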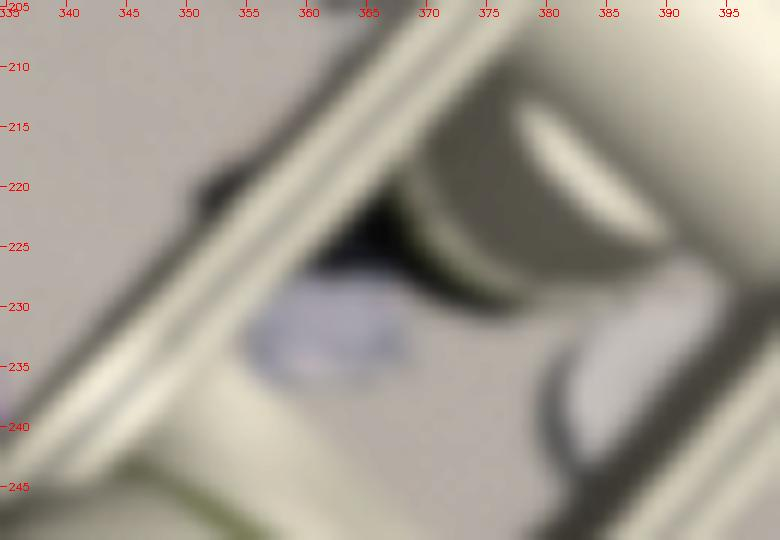

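```bash
python3 -m pendant '[[[-0.06,0.05,0.1,0],[0,0,0.15,0],[0,0,0.15,0],[0,0,0.1,0],[0,0,0,0],[0,0,0,0],[0,0,0,0],[0,0,0,0],[0,0,0,0],[0,0,0,0]]]' 0.65 30
python3 - <<'E'
from h import *
rel(459,-383,88,90)
E
```

```text
time: 90.7
tool_pos: [458.5, -382.9, 96.7]
tcp_rot: [179.6, -2.0, 90.0]
ft_force: [-0.1, -0.0, -0.7]
finger_gap: 70.4
pos [ 458.5 -382.9   96.7] yaw 90.01 gap 70.4 F [-0.1 -0.  -0.7] t 90.7 | tool mm [-0.1  0.5  8.7] units [-0.007  0.027  0.435] turn units 0.002
```

```bash
python3 -m pendant '[[[0,0,0.1,0],[0,0,0.15,0],[0,0,0.1,0],[0,0,0,0],[0,0,0,0],[0,0,0,0],[0,0,0,0],[0,0,0,0],[0,0,0,0],[0,0,0,0]]]' 0.65 30
python3 - <<'E'
from h import *
rel(459,-383,88,90)
E
python3 -m pendant '[[[0,0,0,0],[0,0,0,0],[0,0,0,0],[0,0,0,0],[0,0,0,0],[0,0,0,0],[0,0,0,0],[0,0,0,0],[0,0,0,0],[0,0,0,0]]]' 0 30
python3 - <<'E'
from h import *
rel(459,-383,88,90)
E
```

```text
time: 91.53
tool_pos: [458.6, -382.7, 89.1]
tcp_rot: [179.6, -2.0, 90.0]
ft_force: [0.5, -0.0, -0.1]
finger_gap: 70.4
pos [ 458.6 -382.7   89.1] yaw 90.01 gap 70.4 F [ 0.5 -0.  -0.1] t 91.5 | tool mm [-0.3  0.4  1.1] units [-0.017  0.021  0.055] turn units 0.001
time: 92.37
tool_pos: [458.9, -383.0, 89.6]
tcp_rot: [179.5, -2.0, 90.0]
ft_force: [0.1, 0.3, -0.4]
finger_gap: 49.5
pos [ 458.9 -383.    89.6] yaw 90.00 gap 49.5 F [ 0.1  0.3 -0.4] t 92.4 | tool mm [0.  0.1 1.6] units [0.002 0.006 0.08 ] turn units 0.001
```

```bash
python3 -m pendant '[[[0,0,-0.3,0],[0,0,-0.5,0],[0,0,-0.8,0],[0,0,-0.8,0],[0,0,-0.8,0],[0,0,-0.8,0],[0,0,-0.8,0],[0,0,-0.8,0],[0,0,-0.4,0],[0,0,0,0]]]' 0 30
python3 -m pendant '[[[0.4,0,0,0.2],[0.8,0,0,0.2],[1,0,0,0.1],[1,0,0,0],[1,0,0,0],[1,0,0,0],[1,0,0,0],[1,0.2,0,0],[1,0.4,0,0],[1,0.6,0,0]]]' 0 30
python3 - <<'E'
from h import *
rel(580,-108,230,87.6)
im=snapshot("scene");crop(im,250,110,340,190,9,"k1.png")
im=snapshot("top");cv2.imwrite("pics/topB.png",im[:,:,::-1])
E
```

```text
time: 93.2
tool_pos: [457.1, -386.7, 220.8]
tcp_rot: [179.6, -2.0, 90.0]
ft_force: [0.1, -0.3, -0.3]
finger_gap: 48.9
time: 94.03
tool_pos: [484.2, -199.4, 222.2]
tcp_rot: [180.0, -2.1, 87.2]
ft_force: [0.8, -0.9, -0.8]
finger_gap: 49.2
pos [ 484.2 -199.4  222.2] yaw 87.17 gap 49.2 F [ 0.8 -0.9 -0.8] t 94.0 | tool mm [96.  91.2 -7.8] units [ 4.799  4.561 -0.392] turn units -0.094
```

View pics/k1.png

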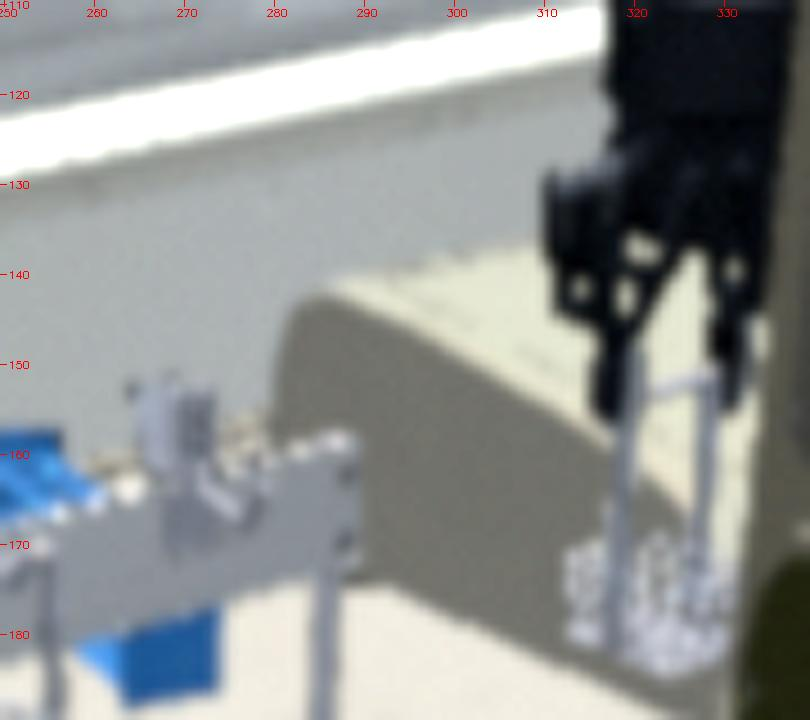

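View pics/topB.png

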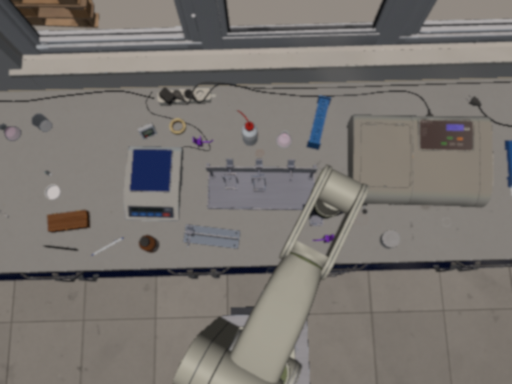

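```bash
python3 -m pendant '[[[0.4,0.4,-0.2,-0.09],[0.6,0.6,0,0],[0.7,0.7,0,0],[0.7,0.7,0,0],[0.7,0.7,0,0],[0.7,0.7,0,0],[0.4,0.5,0,0],[0.2,0.2,0,0],[0,0,0,0],[0,0,0,0]]]' 0 30
python3 - <<'E'
from h import *
rel(626.8,-107,215,87.6)
E
```

```text
time: 94.97
tool_pos: [582.8, -110.4, 226.6]
tcp_rot: [-179.8, -2.2, 87.7]
ft_force: [0.2, -0.5, -0.4]
finger_gap: 49.2
pos [ 582.8 -110.4  226.6] yaw 87.74 gap 49.2 F [ 0.2 -0.5 -0.4] t 95.0 | tool mm [ 5.1 43.9 11.6] units [0.257 2.193 0.579] turn units 0.031
```

```bash
python3 -m pendant '[[[0.15,0.3,0.1,0.03],[0.1,0.5,0.15,0],[0,0.5,0.15,0],[0,0.5,0.1,0],[0,0.3,0,0],[0,0,0,0],[0,0,0,0],[0,0,0,0],[0,0,0,0],[0,0,0,0]]]' 0 30
python3 - <<'E'
from h import *
rel(626.8,-107,200,87.6)
im=snapshot("scene");crop(im,240,110,310,190,9.5,"k1.png")
E
```

```text
time: 95.8
tool_pos: [623.2, -111.4, 215.3]
tcp_rot: [-179.6, -2.2, 87.2]
ft_force: [0.3, 0.1, 0.0]
finger_gap: 49.1
pos [ 623.2 -111.4  215.3] yaw 87.16 gap 49.1 F [0.3 0.1 0. ] t 95.8 | tool mm [ 4.6  3.4 15.3] units [0.229 0.17  0.765] turn units -0.097
```

View pics/k1.png

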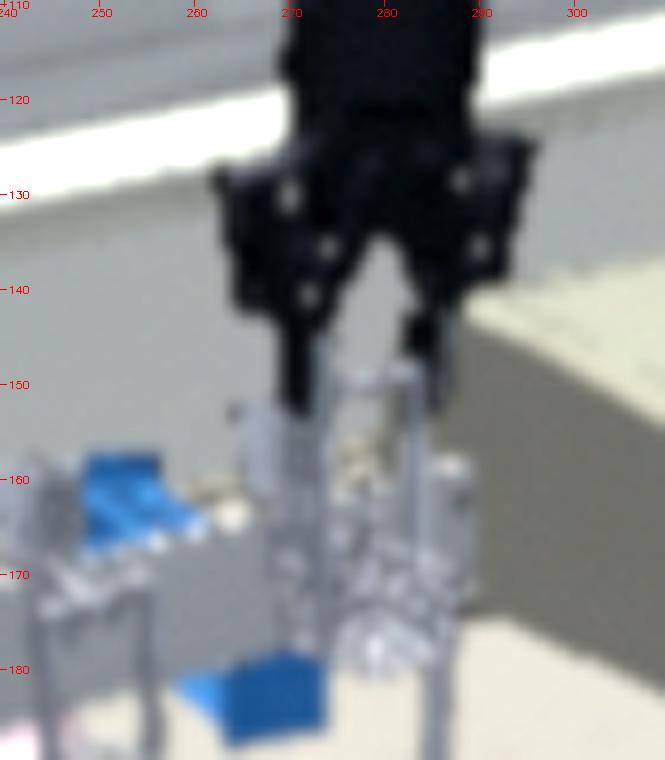

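```bash
python3 -m pendant '[[[0.25,0.14,0.1,-0.09],[0.1,0,0.2,0],[0,0,0.2,0],[0,0,0.1,0],[0,0,0,0],[0,0,0,0],[0,0,0,0],[0,0,0,0],[0,0,0,0],[0,0,0,0]]]' 0 30
python3 - <<'E'
from h import *
rel(626.8,-105,153,87.6)
im=snapshot("scene");crop(im,240,110,310,190,9.5,"k1.png")
E
```

```text
time: 96.68
tool_pos: [626.1, -102.9, 202.6]
tcp_rot: [-179.6, -2.2, 87.6]
ft_force: [-0.0, 0.2, -2.0]
finger_gap: 49.7
pos [ 626.1 -102.9  202.6] yaw 87.64 gap 49.7 F [-0.   0.2 -2. ] t 96.7 | tool mm [-2.1  0.7 49.6] units [-0.105  0.037  2.479] turn units 0.009
```

View pics/k1.png

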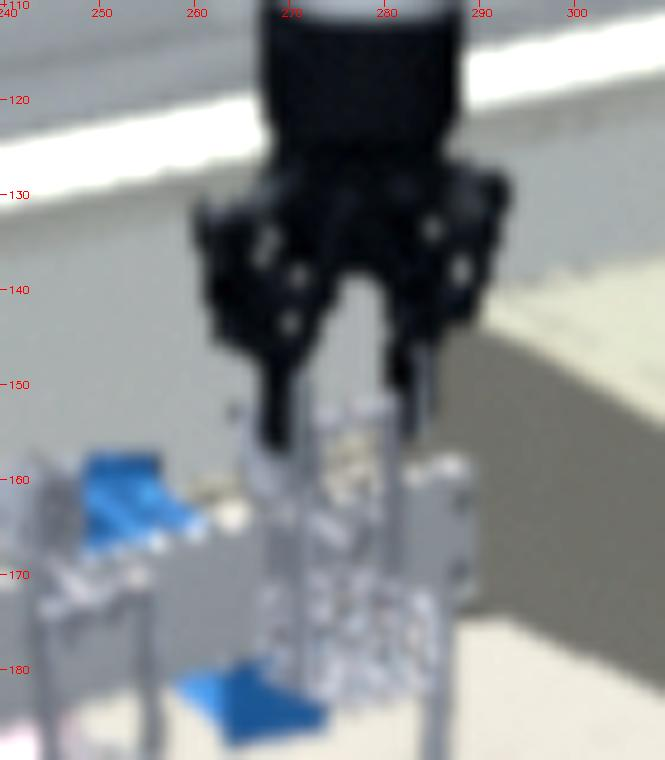

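```bash
python3 -m pendant '[[[-0.08,0,0.2,0],[0,0,0.25,0],[0,0,0.25,0],[0,0,0.25,0],[0,0,0.1,0],[0,0,0,0],[0,0,0,0],[0,0,0,0],[0,0,0,0],[0,0,0,0]]]' 0 30
python3 - <<'E'
from h import *
rel(626.8,-105,153,87.6)
im=snapshot("scene");crop(im,240,110,310,190,9.5,"k1.png")
E
```

```text
time: 97.57
tool_pos: [625.6, -103.9, 178.6]
tcp_rot: [-179.5, -2.2, 87.6]
ft_force: [-0.0, -0.7, -1.2]
finger_gap: 49.4
pos [ 625.6 -103.9  178.6] yaw 87.63 gap 49.4 F [-0.  -0.7 -1.2] t 97.6 | tool mm [-1.1  1.3 25.6] units [-0.053  0.063  1.279] turn units 0.006
```

View pics/k1.png

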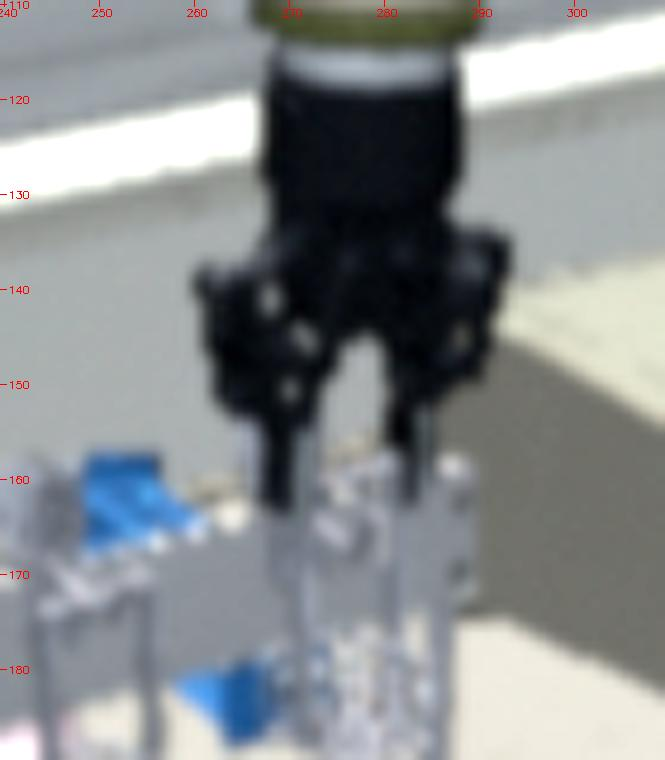

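```bash
python3 -m pendant '[[[0,0.05,0.2,0],[0,0,0.2,0],[0,0,0.2,0],[0,0,0.2,0],[0,0,0.15,0],[0,0,0,0],[0,0,0,0],[0,0,0,0],[0,0,0,0],[0,0,0,0]]]' 0 30
python3 - <<'E'
from h import *
rel(626.8,-105,153,87.6)
E
python3 -m pendant '[[[0,0,0.1,0],[0,0,0.08,0],[0,0,0,0],[0,0,0,0],[0,0,0,0],[0,0,0,0],[0,0,0,0],[0,0,0,0],[0,0,0,0],[0,0,0,0]]]' 0 30
python3 - <<'E'
from h import *
rel(626.8,-105,153,87.6)
im=snapshot("scene");crop(im,240,110,310,190,9.5,"k1.png")
E
```

```text
time: 98.45
tool_pos: [626.9, -103.2, 157.9]
tcp_rot: [-179.6, -2.2, 87.6]
ft_force: [-0.2, -0.1, 0.3]
finger_gap: 49.1
pos [ 626.9 -103.2  157.9] yaw 87.63 gap 49.1 F [-0.2 -0.1  0.3] t 98.5 | tool mm [-1.8 -0.1  4.9] units [-0.092 -0.003  0.245] turn units 0.006
time: 99.28
tool_pos: [628.1, -103.2, 155.5]
tcp_rot: [-179.8, -2.1, 87.6]
ft_force: [0.8, 0.2, 0.7]
finger_gap: 49.0
pos [ 628.1 -103.2  155.5] yaw 87.64 gap 49.0 F [0.8 0.2 0.7] t 99.3 | tool mm [-1.8 -1.2  2.5] units [-0.091 -0.062  0.127] turn units 0.008
```

View pics/k1.png

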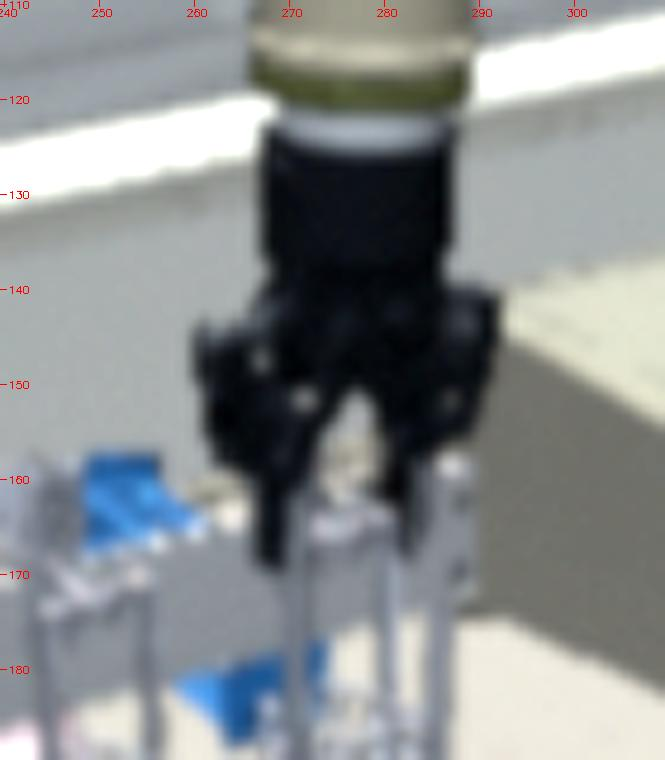

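```bash
python3 -m pendant '[[[0,0.1,0.06,0],[0,0.05,0.06,0],[0,0,0.05,0],[0,0,0,0],[0,0,0,0],[0,0,0,0],[0,0,0,0],[0,0,0,0],[0,0,0,0],[0,0,0,0]]]' 0 30
python3 - <<'E'
from h import *
rel(626.8,-105,153,87.6)
E
```

```text
time: 100.17
tool_pos: [630.7, -103.4, 152.6]
tcp_rot: [-179.7, -2.1, 87.6]
ft_force: [-1.8, -0.3, 2.9]
finger_gap: 49.4
pos [ 630.7 -103.4  152.6] yaw 87.63 gap 49.4 F [-1.8 -0.3  2.9] t 100.2 | tool mm [-1.8 -3.9 -0.4] units [-0.089 -0.193 -0.02 ] turn units 0.006
```

Seated at the expected height. Release.

```bash
python3 -m pendant '[[[0,0,0,0],[0,0,0,0],[0,0,0,0],[0,0,0,0],[0,0,0,0],[0,0,0,0],[0,0,0,0],[0,0,0,0],[0,0,0,0],[0,0,0,0]]]' 0.45 30
python3 -m pendant '[[[0,0,-0.2,0],[0,0,-0.4,0],[0,0,-0.6,0],[0,0,-0.8,0],[0,0,-1,0],[0,0,-0.8,0],[0,0,0,0],[0,0,0,0],[0,-0.3,0,0],[0,-0.6,0,0]]]' 0.45 30
python3 -m pendant '[[[0,-1,0,0],[-0.5,-1,0,0],[-1,-1,0,0],[-1,-1,0,0],[-1,-0.6,0,0],[-1,-0.4,0,0],[-1,0,0,0],[-0.6,0,0,0],[-0.2,0,0,0],[0,0,0,0]]]' 0.45 30
python3 - <<'E'
from h import *
rel(454,-372,220,90)
im=snapshot("scene");cv2.imwrite("pics/sceneC.png",im[:,:,::-1]);crop(im,190,140,330,245,5.7,"k1.png")
im=snapshot("top");cv2.imwrite("pics/topC.png",im[:,:,::-1]);crop(im,200,150,320,215,6.6,"k2.png")
E
```

```text
time: 101.0
tool_pos: [630.6, -103.1, 151.0]
tcp_rot: [-179.7, -2.1, 87.6]
ft_force: [0.1, -0.2, 0.5]
finger_gap: 61.6
time: 101.83
tool_pos: [613.8, -105.7, 236.1]
tcp_rot: [-179.9, -2.1, 87.7]
ft_force: [0.1, 0.4, -0.7]
finger_gap: 61.9
time: 102.67
tool_pos: [494.4, -227.0, 219.5]
tcp_rot: [-179.0, -2.5, 87.8]
ft_force: [0.1, 0.1, -0.4]
finger_gap: 61.8
pos [ 494.4 -227.   219.5] yaw 87.79 gap 61.8 F [ 0.1  0.1 -0.4] t 102.7 | tool mm [-146.5  -34.8   -0.5] units [-7.323 -1.74  -0.023] turn units -0.483
```

View pics/k1.png

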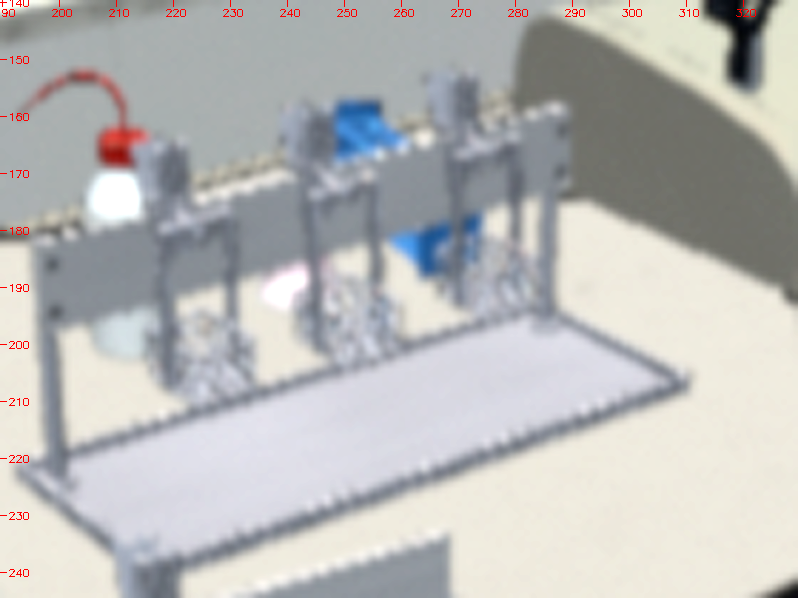

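View pics/k2.png

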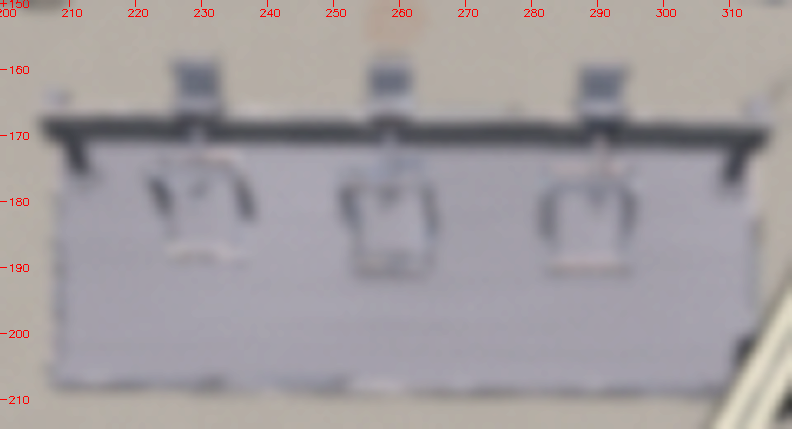

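```bash
python3 -m pendant '[[[0,0,-0.3,0],[0,0,-0.3,0],[0,0,0,0],[0,0,0,0],[0,0,0,0],[0,0,0,0],[0,0,0,0],[0,0,0,0],[0,0,0,0],[0,0,0,0]]]' 0.45 30 >/dev/null
for i in 1 2; do python3 -m pendant '[[[0,0,0,0],[0,0,0,0],[0,0,0,0],[0,0,0,0],[0,0,0,0],[0,0,0,0],[0,0,0,0],[0,0,0,0],[0,0,0,0],[0,0,0,0]]]' 0.45 30 >/dev/null; done
python3 - <<'E'
from h import *
import time
a=snapshot("scene").astype(int)[150:215,200:290];F=[]
for i in range(8): F.append(snapshot("scene").astype(int)[150:215,200:290])
old=cv2.imread("pics/sceneC.png")[:,:,::-1].astype(int)[150:215,200:290]
print("successive",[ (np.abs(F[i+1]-F[i]).max(2)>25).sum() for i in range(7)],"vs 3s ago",(np.abs(F[-1]-old).max(2)>25).sum(), np.argwhere(np.abs(F[-1]-old).max(2)>25)[:12].tolist())
T=snapshot("top")
t0=cv2.imread("pics/top0.png")[:,:,::-1].astype(int);d=np.abs(T.astype(int)-t0).max(2)
for nm,(y0,y1,x0,x1) in dict(bottle=(228,256,135,165),tin=(226,252,378,402)).items(): print(nm,(d[y0:y1,x0:x1]>25).sum())
rel(454,-372,220,90)
E
```

```text
successive [np.int64(0), np.int64(0), np.int64(0), np.int64(0), np.int64(0), np.int64(1), np.int64(0)] vs 3s ago 3 [[36, 68], [36, 69], [43, 80]]
bottle 0
tin 0
pos [ 496.7 -222.6  233.3] yaw 88.16 gap 62.1 F [-0.4  0.4 -0.7] t 105.8 | tool mm [-150.7  -37.9   13.3] units [-7.537 -1.895  0.666] turn units -0.402
```

Everything is still, and the bottle and tin have not moved. Handing in.

```bash
python3 -c "
from bench import *
print(hand_in()); print(sense()['time'])"
```

```text
the job is handed in; nothing more can be done
None
the job is handed in; nothing more can be done
```

All three baskets I found on the bench now hang on the drip stand, and the job is handed in at about 106 s of the 210 s allowed. I moved three clamps from the storage strip to the stand's top edge, near y = +110, 0 and −110 mm, hooks to the front. I hung one basket on each and left the purple look-alikes alone.

**Last checks**
- **Baskets:** the last pictures show all three hanging by the cross bar and upright. Eight pictures in a row over the stand showed no motion.
- **Clamps:** all three seated at the height I expected, between 152 and 153 mm at the tool when each basket bar took its weight.
- **Bystanders:** no pixels changed around the bottle or the tin compared with the first picture.
- **Robot:** the gripper was open and clear, and the wrist force was under 1 N.

**What went wrong or disagreed**
- On the first try at the second basket, a finger came down on top of an upright and turned the basket about 10°. I raised the arm, measured again and regripped wider.
- The last basket shifted a few centimetres on its own during the run, so I measured it again before picking it up.
- The scene camera and the robot's own position disagreed by about 1 to 2 pixels (3 to 6 mm), so I split the difference sideways over the hooks.
- I gripped the last basket partly blind, because the arm hid it from the scene camera.
- The last picture file, the full overhead view, could not be opened because the picture limit was reached. The overhead crop of the stand taken then, and the pixel comparisons above, were fine.

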